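# Clamp a plane iron on the honing ramp

### The job

Set the plane iron up for honing: it lies flat on the bench, too thin to pick up there, so draw its cutting end out over the bench's front edge and take hold of it there, then lay it bevel up on the sloping ramp with the cutting edge at the top, its long side snug against the fence and its tail right down on the stop. Swing the red lever over until the toggle clamp is fully closed on the iron, let go, and leave the bottle, the sharpening stone and the roll of tape where they stand.

Things in the scene. Friction and masses are not known exactly. Their poses are not given: they have to be found in the camera images.
- iron: Plane iron: flat ground steel blade 60 wide, 200 long, 2.2 thick, about 170 g, bevel up. Origin: centre of underside, z up, x across. y runs along it: cutting edge at y = -100, rounded tail (+100). Slot 13 wide from y = -20 to 82 with a 22 round hole at its front end (y = -40 to -18); solid in front of that. Slides easily on the wood (friction 0.3); pressed fingertips drag it.
- cutting_edge (a point): Middle of the iron's sharp edge, at its underside, 100 mm from the iron's origin towards -y of the iron.
- bench_edge (a point): Point on the straight front edge of the bench (the long edge on the robot's side), at the height of the top. x is level and points inward over the bench, y runs along the edge to the robot's left. The edge goes on 170 mm towards -y and far towards +y. Below it the edge is 34 mm thick; in front of it is free air.
- jig: Plywood plate 110x230x18 of the ramp, fixed, sloping 30 deg, upper end about 130 mm high. Origin: centre of underside; x across to the fence, y down the slope, z square to the plate. Fence: batten 22 high above the plate, face at x = 36, y = -105 to 45. Stop: strip 12 high, face at y = 44. Plate ends at y = -115; a seated iron reaches 41 past it. Toggle clamp at y = 50 to 100, foot lands at x = -10, y = -30.
- seat (a point): Point on the plate's upper face where the origin of the iron lies when it is home against fence and stop: x = 6, y = -56, z = 18 mm in the jig's frame, axes parallel to the jig's. The iron's axes are then parallel to the jig's too (its cutting edge at the top).
- jig_arm (a joint): Opening of the toggle clamp, rad: 0 = shut on the bare plate, about 0.016 = shut on the iron, 1.43 = wide open; starts at 0.8 to 1.15, its foot then hanging 80 mm or more over the plate (at 0.8 over y = -20). Hinge along the jig's x through x -10, y 70, z 48 of the jig; friction 0.15 Nm, stays where left. Closing raises the red lever towards upright and lowers the arm with its foot.
- lever_grip (a point): Point on the axis of the red lever's round handle, 20 mm thick, 75 mm long, 22 mm short of its end and 103 mm from the hinge. Moves with the lever.
- oil_bottle: Green squeeze bottle with a red nozzle, 60 across, 189 high, upright. Origin: centre of its foot. Leave alone.
- stone: Grey sharpening stone in a dark wooden tray, 88x226x26. Origin: centre of its underside. Leave alone.
- tape_roll: Roll of tan tape lying flat, 96 across, 24 high. Origin: centre of its underside. Leave alone.

How it is judged:
On the way:
1. the cutting end of the iron is drawn out over the bench's front edge by more than 25 mm while the iron lies flat on the bench (x of cutting_edge in the frame of bench_edge below -0.025 m and height (world z) of iron between -0.006 and 0.006 m and angle between iron's own z axis and vertical below 0.1 rad), for 0.2 s.
At the end, for the whole second after the job is handed in: the iron lies bevel up and flat on the ramp, cutting edge at the top, its side within 2.5 mm of the fence and within 1.4 deg of parallel, its tail within 3 mm of the stop, at rest, and the clamp is closed on it (below 0.03 rad) (x of iron in the frame of seat between -0.0025 and 0.0025 m and y of iron in the frame of seat between -0.003 and 0.003 m and z of iron in the frame of seat between -0.002 and 0.0025 m and y of cutting_edge in the frame of seat below -0.09 m and angle between the y axis of iron and the y axis of jig, either way round below 0.025 rad and angle between iron's own z axis and vertical below 0.7 rad and value of joint jig_arm below 0.03 rad and linear speed of iron below 0.01 m/s); the robot touches nothing.
It fails at once if the green bottle is knocked over or pushed more than 30 mm (angle between oil_bottle's own z axis and vertical above 0.5 rad or distance of oil_bottle from where it was at the start of the episode above 0.03 m).
It fails at once if the stone is pushed more than 30 mm (distance of stone from where it was at the start of the episode above 0.03 m).
It fails at once if the tape roll is pushed more than 30 mm (distance of tape_roll from where it was at the start of the episode above 0.03 m).
It also fails if it takes over 67 s, if anything falls off the work surface, if the arm or the gripper's body presses on something with over 40 N, if the wrist force passes 120 N, or if a joint passes its speed limit or range.

### The arm

A 7-joint arm with a two-finger parallel gripper is mounted at the origin on a cart in front of the work surface, level with it; the furniture and walls round the work are solid. World frame = base frame: x ahead of the robot, y to its left, z up, the work surface at z = 0. Lengths are in m, angles in rad, forces in N, time in s.
With the tool pointing down it reaches from about 0.4 to 0.875 m from the base axis. Payload 19.3 kg.
Tool frame: the origin (TCP) lies at the very end of the fingers, on their centre line; the grasp point (between the pads) lies 19 mm behind it; y points along the fingers, x is the direction in which the jaws open and shut, and the axes are right-handed (so a half turn about y gives the same grasp; the last joint's range is limited). The gripper opens to 85 mm and grips with 20 to 120 N. Pads are 22 mm wide; open, the fingers measure 114 mm over their backs; the gripper's body (76 mm by 85 mm) begins 54 mm behind the grasp point. The pads swing forward as they close: fully open they stand 13 mm farther back than shut.
Start: joints at [1.231, 0.521, -0.036, 1.599, 0.021, 1.021, -0.113], TCP at [0.167, -0.602, 0.196] pointing down, gripper open.
Joint ranges: [-2.91, 2.91], [-0.3, 2.13], [-1.5, 1.42], [0.17, 2.43], [-1.26, 4.41], [0.16, 1.93], [-2.52, 2.52]. Speed limits (rad/s): [1.89, 1.89, 2.39, 2.39, 3.01, 3.01, 3.01].

### API

Orientations are given as [roll, pitch, yaw] about the fixed x, y, z axes, in that order (R = Rz(yaw) Ry(pitch) Rx(roll)).
In Python, from workcell import bot gives the robot as it stands. The module is installed in compiled form; this text tells all that it offers.
- The arm moves only by the shell command python3 -m crank 'ROWS' [FORCE]. ROWS is JSON, a list of rows, each an object of numbers: "hand": the closure, from 0 (fully open) to 1 (shut); "dx", "dy", "dz": the shift along the tool's x, y, z in mm; "yaw": the turn about the tool's y in rad. In form: [{"hand": .., "dx": .., "dy": .., "dz": .., "yaw": ..}, ...]. A call has 1 to 12 rows; each row is the pose to reach, as a shift and turn from the pose commanded when the call began, along the tool's axes at that moment; what a row does not reach only later rows make up. A row lasts 1/12 s, in which the tool goes at most 41.7 mm and 7.16 degrees, less where a joint would pass 70% of its speed; a pose out of reach is approached as far as the arm can. A call with a gripper value outside its range is refused whole. The fingers move at their own pace and stop on an object; FORCE is the grip in N (left out, the last holds). Time passes only in rows, so rows that repeat a pose let the fingers close. It gives the time, the measured TCP pose, the force and the opening at its end, in the units of the state.
- bot.observe(): the state, without advancing time (a new reading comes with each control period).
- bot.grab_frame(name): name is "scene" or "top" or "wrist"; returns the picture (420x560x3 uint8, red, green, blue); there is no depth.
- bot.camera_info(name): a dict with "fx", "fy", "cx", "cy" (pixels), "rvec" (rotation vector, rad) and "tvec" (3), from world to camera coordinates, as OpenCV has them. Camera axes: x right, y down, z forward; pixel columns grow to the right and rows downward; lengths in m; the calibration is good to about 2 mm. A picture is of the moment at which its call begins: read the wrist's pose just before it. camera_info takes no time and is no camera call; for the wrist camera it gives the pose at the moment of the call.
- bot.job_done(): hands the job in, once; it reports no verdict.
The state is a dict: "clock": time; "qpos": joint angles; "qd": joint speeds; "joint_efforts": joint torques, N m; "position": TCP position; "tool_rot": TCP orientation; "force": force on the tool from outside, world axes, zero at the start; "moment": the same for the moment, N m; "grip_width": finger opening in m.
Only numpy, scipy, OpenCV 4.12 (cv2) and the standard library are available. Lean on these libraries where they do the work, as an engineer would, in place of code of your own. Each camera call takes 0.05 s, during which the arm holds its last target.

## Working session

There is one attempt and no reset: what is moved stays moved. The work goes in short steps, Python scripts to look and compute and a shell command to move; the robot and the scene stay as the last step left them, time stands still between calls to the robot, and variables do not carry over. Pictures are saved under pics/ and viewed, and the job is handed in when it is done.

```bash
mkdir -p pics; python3 - <<'E'
from workcell import bot
import cv2
s=bot.observe()
for k,v in s.items(): print(k,v)
for n in ["scene","top","wrist"]:
    im=bot.grab_frame(n); cv2.imwrite(f"pics/{n}0.png",im[:,:,::-1])
    print(n,bot.camera_info(n))
E
```

```text
clock 0.0
qpos [ 1.23080556  0.52198333 -0.03631803  1.59999807  0.02116844  1.02110476
 -0.11279532]
qd [ 0.00141395 -0.0004059   0.00033605 -0.00055508 -0.00031197  0.00054725
 -0.00077604]
joint_efforts [ 6.98089548e-05 -9.27094173e+01  1.98019691e+00 -3.69935381e+01
  1.78548211e-02  8.19649897e-03  7.03783689e-05]
position [ 0.16644699 -0.60204029  0.19514853]
tool_rot [-1.57085365e+00  1.10836527e-03 -1.30103570e+00]
force [0.09809506 0.36680136 0.42746265]
moment [ 0.0597968   0.01755955 -0.01278982]
grip_width 0.0852747053982291
scene {'fx': 404.2294796689754, 'fy': 404.2294796689754, 'cx': 283.4849615335105, 'cy': 203.2111854480422, 'rvec': array([ 0.76208488, -2.28700569,  1.47819859]), 'tvec': array([0.41857645, 0.2335067 , 0.93712517])}
top {'fx': 496.0280517860734, 'fy': 496.0280517860734, 'cx': 279.93999906374626, 'cy': 209.30408237856886, 'rvec': array([ 2.18064599, -2.12392854,  0.16135769]), 'tvec': array([-0.03554433,  0.54955139,  1.36967706])}
wrist {'fx': 352.2353472737396, 'fy': 352.2353472737396, 'cx': 282.8328902462951, 'cy': 208.19005754811772, 'rvec': array([-2.32220924,  1.76480999,  0.23961329]), 'tvec': array([-0.62483867, -0.03525479,  0.37761704])}
```

View pics/scene0.png

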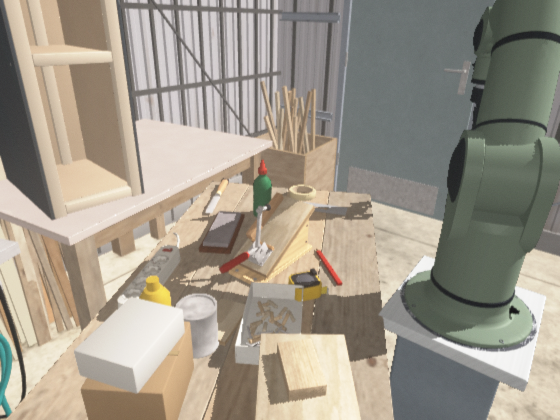

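View pics/top0.png

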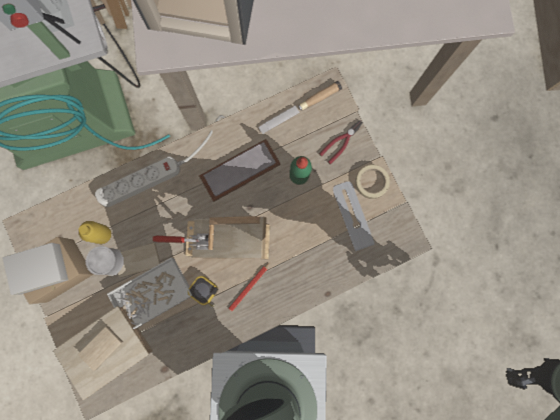

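View pics/wrist0.png

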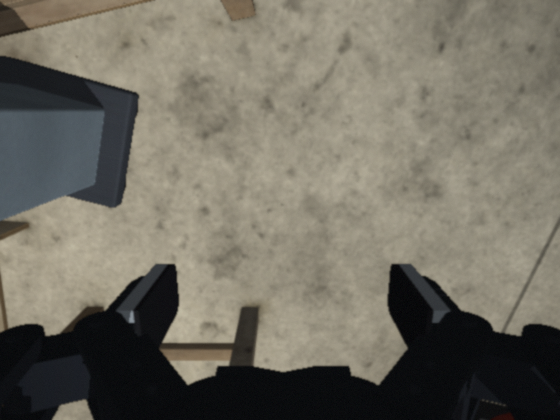

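```bash
cat > h.py <<'E'
import numpy as np, cv2
from scipy.spatial.transform import Rotation as R
from workcell import bot
def cam(n):
    c=bot.camera_info(n); K=np.array([[c['fx'],0,c['cx']],[0,c['fy'],c['cy']],[0,0,1]])
    return K,R.from_rotvec(c['rvec']).as_matrix(),np.array(c['tvec']),c
def ray(n,u,v,C=None):
    K,Rm,t,_=C or cam(n)
    d=Rm.T@np.linalg.solve(K,[u,v,1.]); o=-Rm.T@t
    return o,d
def onz(n,u,v,z=0,C=None):
    o,d=ray(n,u,v,C); return o+d*(z-o[2])/d[2]
def proj(n,P,C=None):
    K,Rm,t,_=C or cam(n)
    p=(K@(Rm@np.atleast_2d(P).T+t[:,None])).T
    return p[:,:2]/p[:,2:]
def tri(obs):
    A=np.zeros((3,3));b=np.zeros(3)
    for n,u,v in obs:
        o,d=ray(n,u,v); d=d/np.linalg.norm(d); M=np.eye(3)-np.outer(d,d); A+=M;b+=M@o
    return np.linalg.solve(A,b)
def toolR():
    return R.from_euler('xyz',bot.observe()['tool_rot']).as_matrix()
E
python3 - <<'E'
from h import *
im=cv2.imread('pics/top0.png')
c=im[150:290,270:450]; cv2.imwrite('pics/topz1.png',cv2.resize(c,None,fx=4.2,fy=4.2,interpolation=cv2.INTER_CUBIC))
c=im[200:280,140:300]; cv2.imwrite('pics/topz2.png',cv2.resize(c,None,fx=5,fy=5,interpolation=cv2.INTER_CUBIC))
im=cv2.imread('pics/scene0.png')
c=im[150:300,190:350]; cv2.imwrite('pics/scz.png',cv2.resize(c,None,fx=4,fy=4,interpolation=cv2.INTER_CUBIC))
print(proj('top',[[0,0,0],[.5,0,0],[.5,-.5,0]]),proj('scene',[[0,0,0],[.5,0,0],[.5,-.5,0]]))
for p in [(430,248),(85,418),(345,70)]: print(p,onz('top',*p))
E
```

```text
[[267.0676314  408.3239199 ]
 [272.1037852  228.13827307]
 [443.88343716 232.70448501]] [[464.03815553 303.93443295]
 [288.15429447 237.43700504]
 [362.56256874 187.50763137]]
(430, 248) [ 0.45443872 -0.45872758  0.        ]
(85, 418) [-0.03683596  0.49858871  0.        ]
(345, 70) [ 0.98937173 -0.2083695   0.        ]
```

View pics/topz1.png

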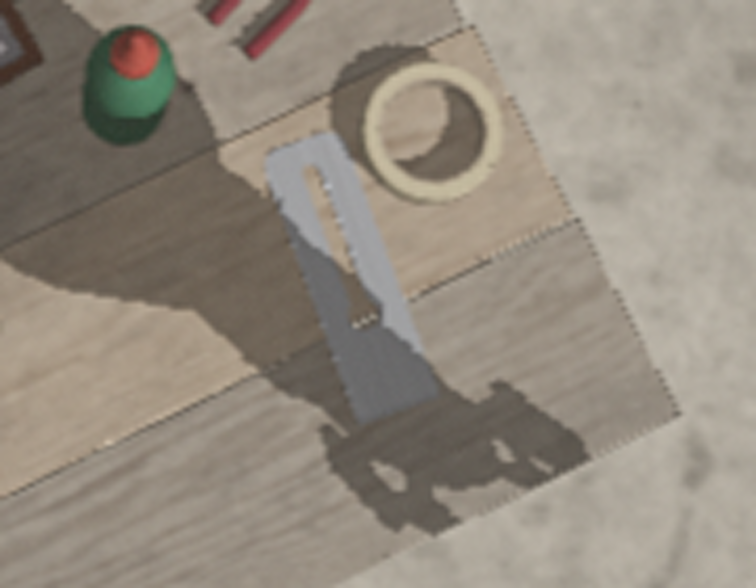

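View pics/topz2.png

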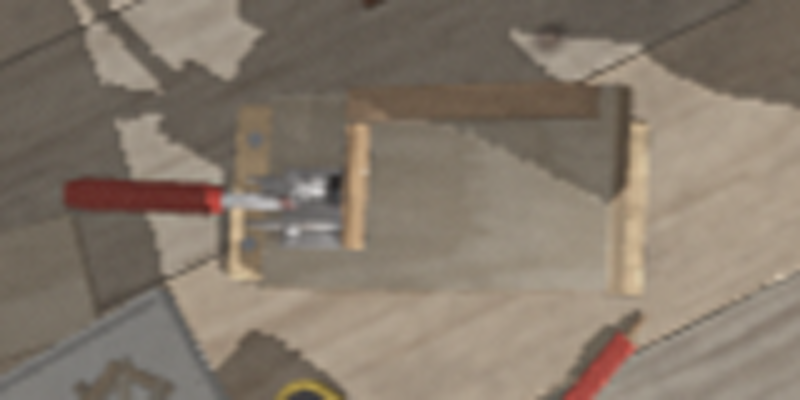

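View pics/scz.png

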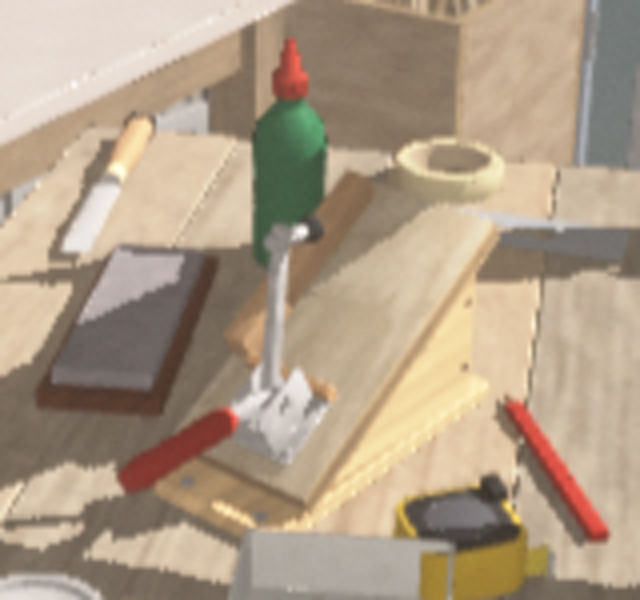

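```bash
python3 - <<'E'
from h import *
im=cv2.imread('pics/top0.png').astype(int)
m=((im[:,:,0]-im[:,:,2])>-2).astype(np.uint8)
r=np.zeros_like(m); r[170:262,322:385]=m[170:262,322:385]
n,l,s,c=cv2.connectedComponentsWithStats(r); k=1+np.argmax(s[1:,4]); print(s[k],c[k])
r=(l==k).astype(np.uint8)
cs,_=cv2.findContours(r,cv2.RETR_EXTERNAL,cv2.CHAIN_APPROX_NONE)
rect=cv2.minAreaRect(max(cs,key=cv2.contourArea)); b=cv2.boxPoints(rect); print(rect)
P=np.array([onz('top',*p,0.001) for p in b]); 
for p,q in zip(b,P): print(p,q.round(4))
print([np.linalg.norm(P[i]-P[(i+1)%4]).round(4) for i in range(4)])
v=im.astype(np.uint8).copy(); cv2.drawContours(v,[np.round(b).astype(int)],0,(0,0,255),1)
cv2.imwrite('pics/m1.png',cv2.resize(v[150:290,270:450],None,fx=4.2,fy=4.2))
# tool
print(toolR().round(3))
s_=bot.observe();print(s_['position'])
E
```

```text
[ 334  182   40   68 1033] [353.27976767 216.59438529]
((352.6200256347656, 215.1905975341797), (67.5250473022461, 19.697099685668945), 69.56716918945312)
[331.6043  186.99055] [ 0.626  -0.1714  0.001 ]
[350.06213 180.11412] [ 0.6481 -0.2256  0.001 ]
[373.63574 243.39064] [ 0.4634 -0.295   0.001 ]
[355.17792 250.26707] [ 0.4421 -0.2416  0.001 ]
[np.float64(0.0585), np.float64(0.1973), np.float64(0.0575), np.float64(0.1968)]
[[ 0.267 -0.     0.964]
 [-0.964  0.001  0.267]
 [-0.001 -1.    -0.   ]]
[ 0.16648225 -0.60216212  0.1952782 ]
```

```bash
python3 - <<'E'
from h import *
import cv2
im=cv2.imread('pics/top0.png')
c=im[205:272,145:285]
cv2.imwrite('pics/tj.png',cv2.resize(c,None,fx=5.7,fy=5.7,interpolation=cv2.INTER_CUBIC))
im=cv2.imread('pics/scene0.png')
c=im[185:285,215:325]
cv2.imwrite('pics/sj.png',cv2.resize(c,None,fx=6,fy=6,interpolation=cv2.INTER_CUBIC))
E
```

```text
(no output)
```

View pics/m1.png

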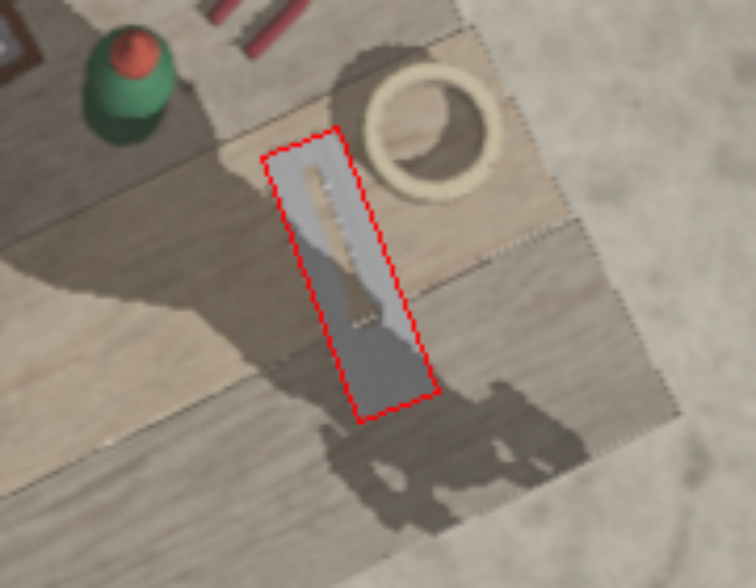

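View pics/tj.png

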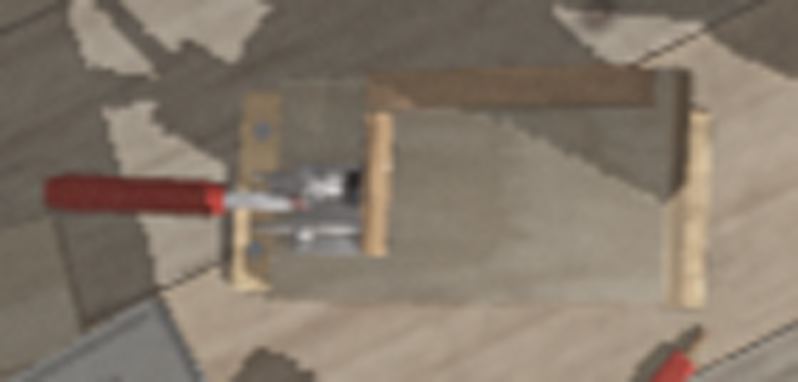

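View pics/sj.png

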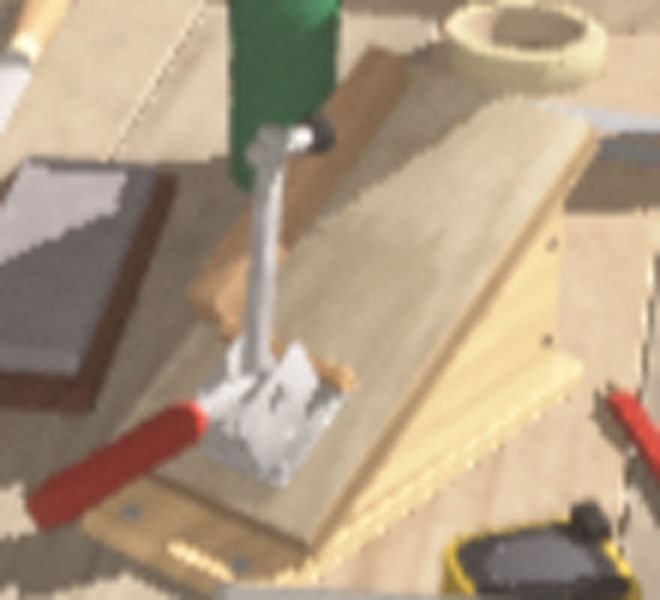

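```bash
python3 -m crank '[{"hand":0.75,"dx":-255,"dy":60,"dz":463,"yaw":-0.09},{"hand":0.75,"dx":-255,"dy":60,"dz":463,"yaw":-0.09},{"hand":0.75,"dx":-255,"dy":60,"dz":463,"yaw":-0.09},{"hand":0.75,"dx":-255,"dy":60,"dz":463,"yaw":-0.09},{"hand":0.75,"dx":-255,"dy":60,"dz":463,"yaw":-0.09},{"hand":0.75,"dx":-255,"dy":60,"dz":463,"yaw":-0.09},{"hand":0.75,"dx":-255,"dy":60,"dz":463,"yaw":-0.09},{"hand":0.75,"dx":-255,"dy":60,"dz":463,"yaw":-0.09},{"hand":0.75,"dx":-255,"dy":60,"dz":463,"yaw":-0.09},{"hand":0.75,"dx":-255,"dy":60,"dz":463,"yaw":-0.09},{"hand":0.75,"dx":-255,"dy":60,"dz":463,"yaw":-0.09},{"hand":0.75,"dx":-255,"dy":60,"dz":463,"yaw":-0.09}]' 30; python3 - <<'E'
from h import *
s=bot.observe(); print(s['clock'],s['position'],s['tool_rot'],s['grip_width'],s['force']); print(toolR().round(3))
im=bot.grab_frame('wrist'); cv2.imwrite('pics/w1.png',im[:,:,::-1])
im=bot.grab_frame('top'); cv2.imwrite('pics/t1.png',im[:,:,::-1])
c=bot.camera_info('wrist'); print(c)
E
```

```text
clock: 1.15
position: [0.5233, -0.2537, 0.1391]
tool_rot: [-1.571, 0.0, -1.211]
force: [1.1, -1.6, 0.5]
grip_width: 0.0217
1.15 [ 0.52325229 -0.25370367  0.13905629] [-1.57087179e+00  4.01273076e-06 -1.21108652e+00] 0.021697712280075086 [ 1.0937238  -1.64738637  0.48492851]
[[ 0.352 -0.     0.936]
 [-0.936 -0.     0.352]
 [-0.    -1.    -0.   ]]
{'fx': 352.2353472737396, 'fy': 352.2353472737396, 'cx': 282.8328902462951, 'cy': 208.19005754811772, 'rvec': array([-2.40308561,  1.64595627,  0.22375879]), 'tvec': array([-0.42194771,  0.36755694,  0.43007172])}
```

View pics/w1.png

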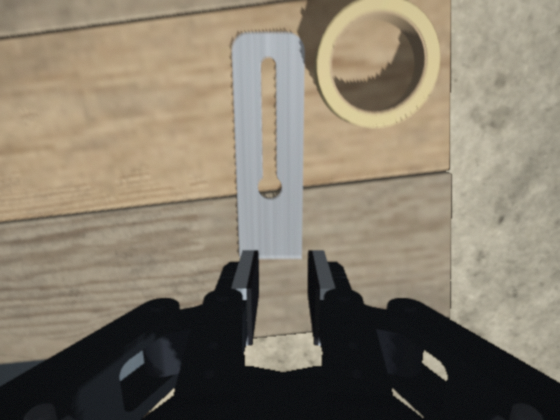

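View pics/t1.png

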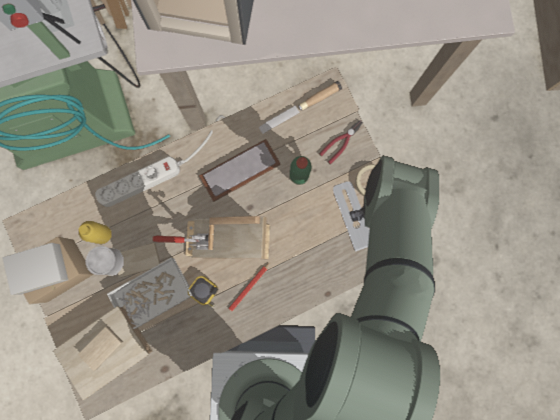

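```bash
python3 - <<'E'
from h import *
s=bot.observe(); print(s['clock'],s['position'])
im=cv2.imread('pics/w1.png').astype(int)
C=cam('wrist')
m=((im[:,:,0]-im[:,:,2])>0)&(im[:,:,0]>90)
m=m.astype(np.uint8); m[:,320:]=0; m[262:]=0; m[:,:200]=0;m[:25]=0
n,l,st,c=cv2.connectedComponentsWithStats(m); k=1+np.argmax(st[1:,4]); r=(l==k).astype(np.uint8)
L=[];Rr=[]
for v in range(55,245,5):
    xs=np.where(r[v])[0]
    if len(xs)==0: continue
    L.append(onz('wrist',xs[0]-.5,v,.0022,C)[:2]);Rr.append(onz('wrist',xs[-1]+.5,v,.0022,C)[:2])
L=np.array(L);Rr=np.array(Rr)
for A in(L,Rr):
    vx,vy,x0,y0=cv2.fitLine(A.astype(np.float32),cv2.DIST_HUBER,0,1e-4,1e-4).ravel(); print(np.degrees(np.arctan2(vy,vx)),x0,y0)
mid=(L.mean(0)+Rr.mean(0))/2; w=np.linalg.norm(L-Rr,axis=1); print('w',np.median(w))
for v in range(240,262): 
  print(v, im[v,285], end=';')
print()
for u in (265,275,285,295): 
    vs=np.where(r[:,u])[0]; print(u,vs[0],vs[-1],onz('wrist',u,vs[0]-.5,.0022,C)[:2],onz('wrist',u,vs[-1]+.5,0,C)[:2])
# bench edge seen in gap
for u,v in [(246,344),(320,333)]: print(onz('wrist',u,v,0,C))
# top front edge
E
python3 - <<'E'
import cv2
im=cv2.imread('pics/t1.png'); 
im0=cv2.imread('pics/top0.png')
c=cv2.resize(im0[235:420,60:440],None,fx=2.1,fy=2.1,interpolation=cv2.INTER_CUBIC); cv2.imwrite('pics/edge.png',c)
E
```

```text
1.25 [ 0.52643099 -0.24872909  0.13836697]
21.096867 0.5359059 -0.20023216
21.256514 0.5647042 -0.25182593
w 0.058473525218735514
240 [170 166 162];241 [171 166 161];242 [172 167 162];243 [171 167 162];244 [171 168 161];245 [171 167 162];246 [171 166 162];247 [171 167 162];248 [170 167 161];249 [171 167 162];250 [171 167 162];251 [172 167 163];252 [171 167 162];253 [172 166 162];254 [175 170 166];255 [181 177 173];256 [185 181 176];257 [182 180 178];258 [169 173 174];259 [151 160 167];260 [136 152 164];261 [133 152 164];
265 34 257 [ 0.64099099 -0.18864397] [ 0.45549919 -0.25752247]
275 34 257 [ 0.64393246 -0.19624453] [ 0.45900753 -0.26656457]
285 34 257 [ 0.64687371 -0.20384455] [ 0.46251558 -0.27560591]
295 36 257 [ 0.64843073 -0.2119947 ] [ 0.46602333 -0.28464649]
[ 0.35710169 -0.27297636  0.        ]
[ 3.97207630e-01 -3.39815897e-01  5.55111512e-17]
```

View pics/edge.png

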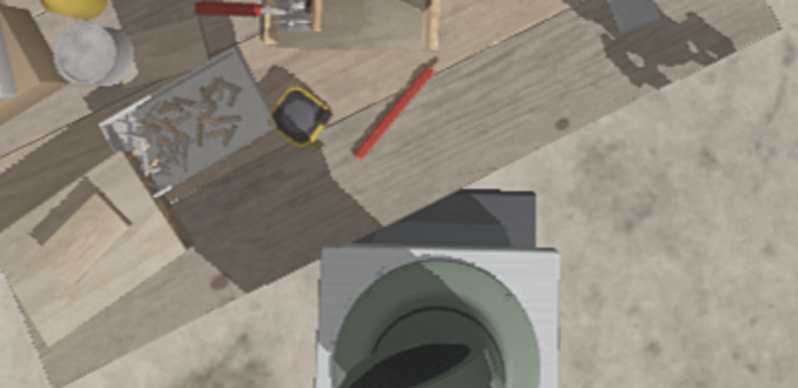

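```bash
python3 -m crank '[{"hand":0.75,"dz":-60,"dx":-15},{"hand":0.75,"dz":-60,"dx":-15},{"hand":0.75,"dz":-60,"dx":-15},{"hand":0.75,"dz":-60,"dx":-15},{"hand":0.75,"dz":-60,"dx":-15}]';  python3 - <<'E'
from h import *
s=bot.observe(); print(s['clock'],s['position'],s['tool_rot'])
C=cam('wrist')
im=bot.grab_frame('wrist'); cv2.imwrite('pics/w2.png',im[:,:,::-1])
np.save('w2.npy',np.r_[C[3]['rvec'],C[3]['tvec']])
print(bot.observe()['position'], bot.observe()['qd'])
E
```

```text
1.25 [ 0.52643099 -0.24872909  0.13836697] [-1.56872371  0.00250831 -1.20262801]
[ 0.5240027  -0.25201509  0.13854789] [ 0.06150101 -0.02180542  0.04569919  0.02254735  0.00767688  0.00669918
  0.02982623]$[0]: bad value
```

View pics/w2.png

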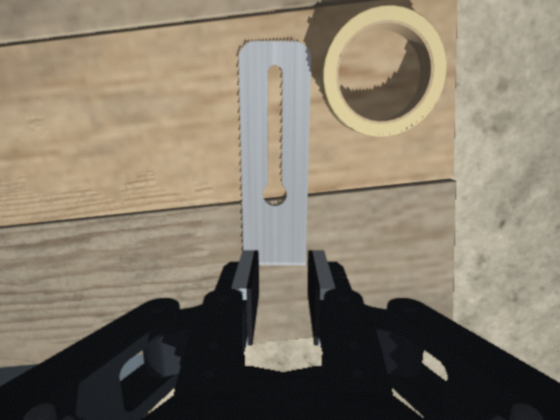

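```bash
python3 -m crank '[{"hand":0.75,"dx":-15,"dy":0,"dz":-25,"yaw":0},{"hand":0.75,"dx":-15,"dy":0,"dz":-25,"yaw":0},{"hand":0.75,"dx":-15,"dy":0,"dz":-25,"yaw":0},{"hand":0.75,"dx":-15,"dy":0,"dz":-25,"yaw":0},{"hand":0.75,"dx":-15,"dy":0,"dz":-25,"yaw":0}]';  python3 - <<'E'
from h import *
s=bot.observe(); print(s['clock'],s['position'],s['tool_rot'])
C=cam('wrist')
im=bot.grab_frame('wrist'); cv2.imwrite('pics/w3.png',im[:,:,::-1])
im=cv2.imread('pics/w3.png').astype(int)
print(bot.observe()['position'])
m=((im[:,:,0]-im[:,:,2])>0)&(im[:,:,0]>90)
m=m.astype(np.uint8); m[:,320:]=0; m[262:]=0; m[:,:200]=0
n,l,st,c=cv2.connectedComponentsWithStats(m); k=1+np.argmax(st[1:,4]); r=(l==k).astype(np.uint8); print(st[k])
vr=range(st[k][1]+25,st[k][1]+st[k][3]-12,5)
L=[];Rr=[]
for v in vr:
    xs=np.where(r[v])[0]
    L.append(onz('wrist',xs[0]-.5,v,.0022,C)[:2]);Rr.append(onz('wrist',xs[-1]+.5,v,.0022,C)[:2])
L=np.array(L);Rr=np.array(Rr)
for A in(L,Rr):
    vx,vy,x0,y0=cv2.fitLine(A.astype(np.float32),cv2.DIST_HUBER,0,1e-4,1e-4).ravel(); print(np.degrees(np.arctan2(vy,vx)),x0,y0)
print('w',np.median(np.linalg.norm(L-Rr,axis=1)))
for u in (265,275,285): 
    vs=np.where(r[:,u])[0]; 
    if len(vs): print(u,vs[0],vs[-1],onz('wrist',u,vs[0]-.5,.0022,C)[:2],onz('wrist',u,vs[-1]+.5,0,C)[:2])
E
```

```text
clock: 1.72
position: [0.4937, -0.2508, 0.1395]
tool_rot: [-1.57, -0.0, -1.212]
force: [0.2, 0.6, -0.5]
grip_width: 0.0211
1.7167 [ 0.49369664 -0.25077596  0.13946324] [-1.57041301e+00 -3.88926198e-04 -1.21175444e+00]
[ 0.49373364 -0.25060771  0.13935721]
[  248     0    72   234 13206]
20.608372 0.53591925 -0.2048616
20.892656 0.55053 -0.26235828
w 0.05889131953278752
265 0 232 [ 0.63216855 -0.18364389] [ 0.44633575 -0.25071484]
275 0 232 [ 0.63498701 -0.19111369] [ 0.44969501 -0.25964295]
285 0 232 [ 0.63780567 -0.19858405] [ 0.45305456 -0.26857186]
```

View pics/w3.png

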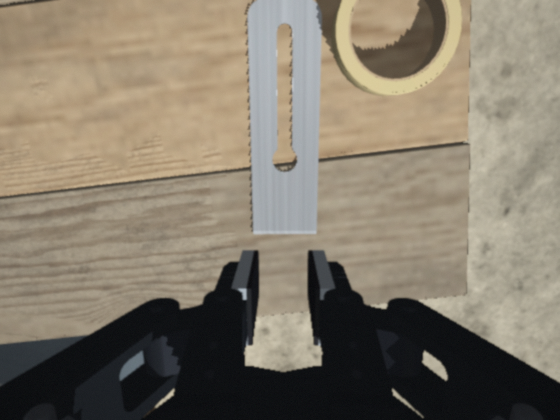

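```bash
python3 -m crank '[{"hand":0.75,"dx":0,"dy":40,"dz":61,"yaw":0},{"hand":0.75,"dx":0,"dy":90,"dz":61,"yaw":0},{"hand":0.75,"dx":0,"dy":129,"dz":61,"yaw":0},{"hand":0.75,"dx":0,"dy":129,"dz":61,"yaw":0},{"hand":0.75,"dx":0,"dy":129,"dz":61,"yaw":0},{"hand":0.75,"dx":0,"dy":129,"dz":61,"yaw":0},{"hand":0.75,"dx":0,"dy":132,"dz":61,"yaw":0},{"hand":0.75,"dx":0,"dy":134,"dz":61,"yaw":0},{"hand":0.75,"dx":0,"dy":136,"dz":61,"yaw":0}]';  python3 -c "
from h import *
s=bot.observe(); print(s['position'],s['force'])
for u,v in [(245,319),(330,313),(380,307),(465,295)]: print(u,v)
im=bot.grab_frame('wrist'); cv2.imwrite('pics/w4.png',im[:,:,::-1])
"
```

```text
clock: 2.52
position: [0.5513, -0.2294, 0.0049]
tool_rot: [-1.569, -0.002, -1.212]
force: [0.2, 0.0, 1.0]
grip_width: 0.0213
[ 0.55129147 -0.22942837  0.00494682] [0.21068604 0.01544731 0.99042021]
245 319
330 313
380 307
465 295
```

View pics/w4.png

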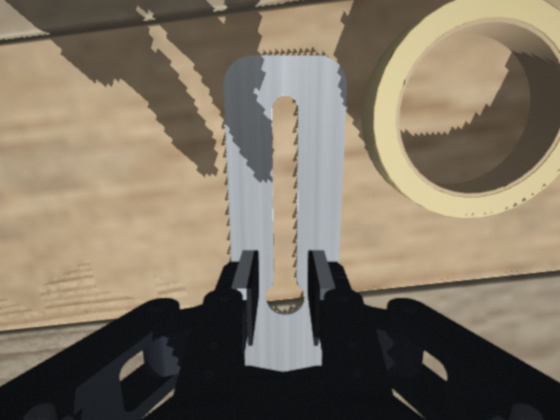

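```bash
python3 -m crank '[{"hand":0.75,"dx":0,"dy":2,"dz":0,"yaw":0},{"hand":0.75,"dx":0,"dy":4,"dz":0,"yaw":0},{"hand":0.75,"dx":0,"dy":4,"dz":0,"yaw":0}]'
```

```text
clock: 2.82
position: [0.5504, -0.2287, -0.0008]
tool_rot: [-1.571, 0.0, -1.211]
force: [-0.1, 0.5, -0.6]
grip_width: 0.0211
```

```bash
python3 -m crank '[{"hand":0.75,"dx":0,"dy":1,"dz":0,"yaw":0},{"hand":0.75,"dx":0,"dy":2,"dz":0,"yaw":0},{"hand":0.75,"dx":0,"dy":2,"dz":0,"yaw":0}]'
```

```text
clock: 3.07
position: [0.5504, -0.2286, -0.0029]
tool_rot: [-1.571, 0.0, -1.211]
force: [-0.4, 1.4, -0.3]
grip_width: 0.0215
```

```bash
python3 -m crank '[{"hand":0.75,"dx":0,"dy":1,"dz":0,"yaw":0},{"hand":0.75,"dx":0,"dy":2,"dz":0,"yaw":0},{"hand":0.75,"dx":0,"dy":2,"dz":0,"yaw":0}]'
```

```text
clock: 3.32
position: [0.5504, -0.2287, -0.0049]
tool_rot: [-1.571, 0.0, -1.211]
force: [0.1, -0.3, -0.1]
grip_width: 0.0212
```

```bash
python3 -m crank '[{"hand":0.75,"dx":0,"dy":1,"dz":0,"yaw":0},{"hand":0.75,"dx":0,"dy":1,"dz":0,"yaw":0}]';python3 -m crank '[{"hand":0.75,"dx":0,"dy":1,"dz":0,"yaw":0},{"hand":0.75,"dx":0,"dy":1,"dz":0,"yaw":0}]'
```

```text
clock: 3.48
position: [0.5505, -0.2287, -0.0058]
tool_rot: [-1.571, 0.0, -1.211]
force: [0.1, -0.5, -0.5]
grip_width: 0.0216
clock: 3.65
position: [0.5505, -0.2287, -0.0068]
tool_rot: [-1.571, 0.0, -1.211]
force: [0.1, -0.1, 0.0]
grip_width: 0.0213
```

```bash
python3 -c "
from h import *
im=bot.grab_frame('wrist'); cv2.imwrite('pics/w5.png',im[:,:,::-1])
im=bot.grab_frame('scene'); cv2.imwrite('pics/s5.png',cv2.resize(im[120:270,250:450,::-1],None,fx=4,fy=4))
"
```

```text
(no output)
```

View pics/w5.png

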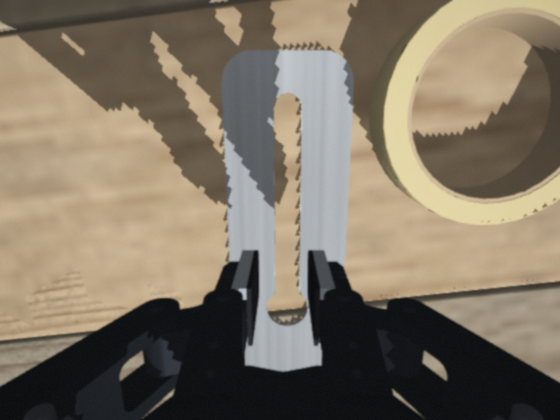

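View pics/s5.png

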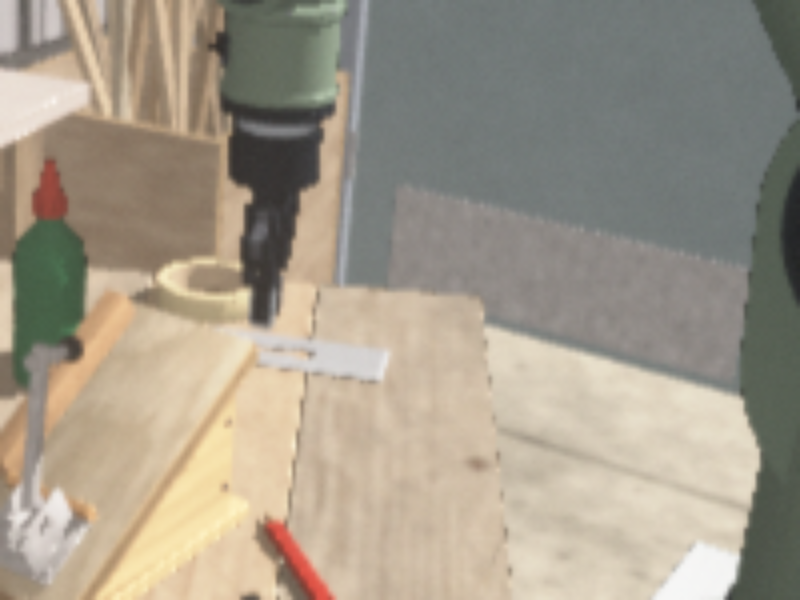

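```bash
python3 -m crank '[{"hand":0.75,"dx":0,"dy":1,"dz":0,"yaw":0},{"hand":0.75,"dx":0,"dy":1,"dz":0,"yaw":0}]';python3 -m crank '[{"hand":0.75,"dx":0,"dy":1,"dz":0,"yaw":0},{"hand":0.75,"dx":0,"dy":1,"dz":0,"yaw":0}]'
```

```text
clock: 3.92
position: [0.5505, -0.2287, -0.0078]
tool_rot: [-1.571, 0.0, -1.211]
force: [0.4, -1.3, -0.0]
grip_width: 0.0217
clock: 4.08
position: [0.5505, -0.2287, -0.0089]
tool_rot: [-1.571, 0.0, -1.211]
force: [0.5, -0.2, -0.4]
grip_width: 0.0211
```

```bash
python3 -c "
from h import *
s=bot.observe(); print(s['joint_efforts'].round(1),s['force'])
print(proj('wrist',[s['position']]), proj('wrist',[s['position']+toolR()@np.array([dx,-b,0]) for b in (0,.004,.008,.012,.019) for dx in (-.011,.011)]))"
```

```text
[ 0.000e+00 -1.007e+02  4.000e-01 -2.420e+01  0.000e+00 -1.000e-01
 -0.000e+00] [ 0.47518902 -0.23012916 -0.36333557]
[[282.72615942 241.00880429]] [[262.31263525 240.98997703]
 [303.13624445 241.02762838]
 [261.89571675 243.69269656]
 [303.56554404 243.73066354]
 [261.4611465  246.50984548]
 [304.01301637 246.54812134]
 [261.00777922 249.4488481 ]
 [304.47984032 249.48742435]
 [260.16534362 254.91002849]
 [305.34727138 254.94910362]]
```

```bash
python3 -m crank '[{"hand":0.75,"dx":0,"dy":1,"dz":0,"yaw":0},{"hand":0.75,"dx":0,"dy":1,"dz":0,"yaw":0}]';python3 -m crank '[{"hand":0.75,"dx":0,"dy":1,"dz":0,"yaw":0},{"hand":0.75,"dx":0,"dy":1,"dz":0,"yaw":0}]'
```

```text
clock: 4.25
position: [0.5505, -0.2286, -0.0099]
tool_rot: [-1.571, 0.0, -1.211]
force: [0.0, -0.1, 0.4]
grip_width: 0.0211
clock: 4.42
position: [0.5505, -0.2287, -0.0109]
tool_rot: [-1.571, 0.0, -1.211]
force: [-0.1, -0.2, 0.2]
grip_width: 0.0213
```

```bash
python3 -m crank '[{"hand":0.75,"dx":0,"dy":1,"dz":0,"yaw":0},{"hand":0.75,"dx":0,"dy":1,"dz":0,"yaw":0}]';python3 -m crank '[{"hand":0.75,"dx":0,"dy":1,"dz":0,"yaw":0},{"hand":0.75,"dx":0,"dy":1,"dz":0,"yaw":0}]'
```

```text
clock: 4.58
position: [0.5505, -0.2287, -0.0118]
tool_rot: [-1.571, 0.0, -1.211]
force: [-0.4, 0.1, 0.7]
grip_width: 0.0215
clock: 4.75
position: [0.5505, -0.2287, -0.0128]
tool_rot: [-1.571, 0.0, -1.211]
force: [0.0, 1.0, -0.4]
grip_width: 0.0216
```

```bash
python3 -m crank '[{"hand":0.75,"dx":0,"dy":1,"dz":0,"yaw":0},{"hand":0.75,"dx":0,"dy":1,"dz":0,"yaw":0}]';python3 -c "
from h import *
im=bot.grab_frame('scene'); cv2.imwrite('pics/s6.png',cv2.resize(im[170:230,280:360,::-1],None,fx=8,fy=8,interpolation=cv2.INTER_CUBIC))
im=bot.grab_frame('wrist'); cv2.imwrite('pics/w6.png',cv2.resize(im[200:350,180:380,::-1],None,fx=4,fy=4,interpolation=cv2.INTER_CUBIC))
"
```

```text
clock: 4.92
position: [0.5505, -0.2287, -0.0138]
tool_rot: [-1.571, 0.0, -1.211]
force: [-0.1, 0.4, 0.5]
grip_width: 0.0211
```

View pics/s6.png

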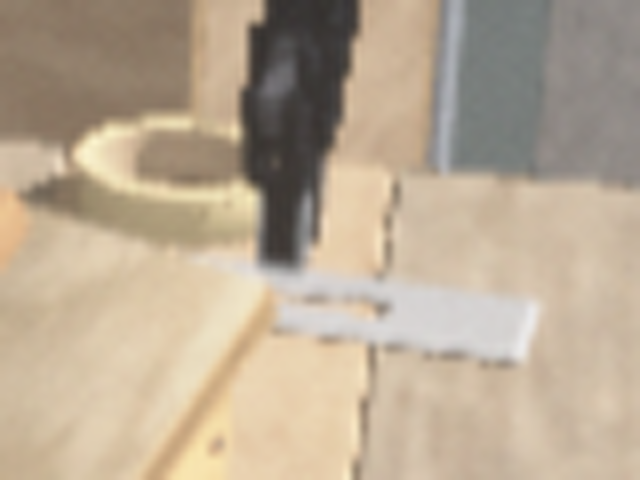

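View pics/w6.png

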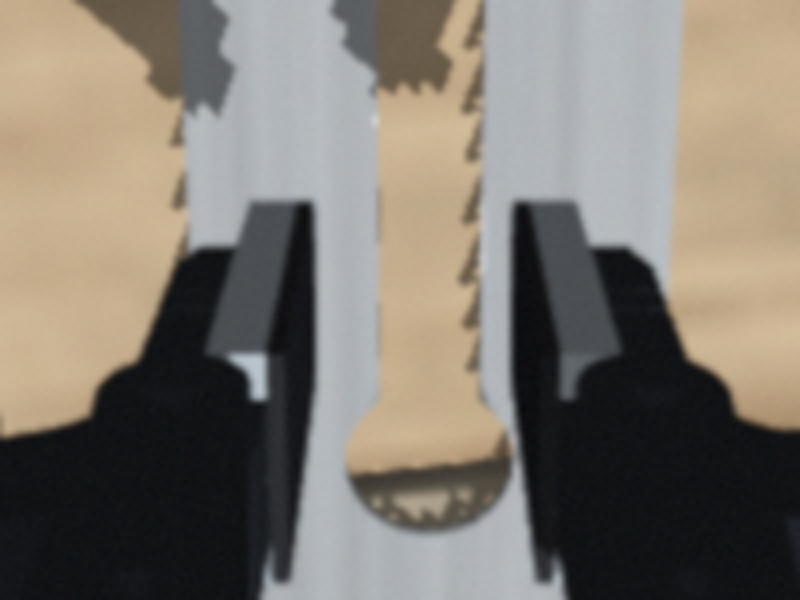

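```bash
python3 -c "
from h import *
s=bot.observe(); C=cam('wrist'); p=s['position'];T=toolR()
print('cam in tool',T.T@(-C[1].T@C[2]-p), 'view dir',T.T@C[1][2])
for b in (0,.005,.01,.013,.016,.02,.025,.03):
  print(b,[proj('wrist',[p+T@np.array([dx,-b,z])])[0].round(1).tolist() for z in (-.011,.011) for dx in (-.0106,.0106)])
"
```

```text
cam in tool [-0.00023963 -0.17820233  0.06770358] view dir [ 0.00147757  0.96368798 -0.26702677]
0 [[263.3, 259.8], [302.1, 259.9], [262.8, 221.5], [302.7, 221.5]]
0.005 [[262.8, 263.6], [302.6, 263.7], [262.2, 224.4], [303.3, 224.5]]
0.01 [[262.3, 267.7], [303.1, 267.7], [261.7, 227.5], [303.8, 227.5]]
0.013 [[262.0, 270.2], [303.4, 270.2], [261.4, 229.4], [304.2, 229.5]]
0.016 [[261.7, 272.8], [303.8, 272.8], [261.0, 231.4], [304.6, 231.5]]
0.02 [[261.2, 276.4], [304.2, 276.4], [260.5, 234.2], [305.1, 234.3]]
0.025 [[260.6, 281.1], [304.9, 281.2], [259.9, 237.9], [305.7, 237.9]]
0.03 [[260.0, 286.2], [305.5, 286.2], [259.2, 241.8], [306.4, 241.8]]
```

```bash
python3 -c "
from h import *
s=bot.observe(); p=s['position'];T=toolR()
for b in (0,.01,.02,.03,.04): print(b,proj('scene',[p+T@np.array([x,-b,z]) for x in(-.018,.018) for z in (-.011,.011)]).round(1).tolist())
"
```

```text
0 [[316.4, 213.4], [310.1, 212.5], [318.4, 209.1], [312.2, 208.3]]
0.01 [[316.6, 210.8], [310.3, 209.9], [318.6, 206.5], [312.4, 205.7]]
0.02 [[316.8, 208.1], [310.4, 207.3], [318.7, 203.9], [312.5, 203.1]]
0.03 [[316.9, 205.5], [310.6, 204.6], [318.9, 201.3], [312.7, 200.5]]
0.04 [[317.1, 202.8], [310.7, 201.9], [319.1, 198.7], [312.9, 197.9]]
```

```bash
python3 -m crank '[{"hand":0.75,"dx":0,"dy":6,"dz":0,"yaw":0},{"hand":0.75,"dx":0,"dy":12,"dz":0,"yaw":0},{"hand":0.75,"dx":0,"dy":14,"dz":0,"yaw":0},{"hand":0.75,"dx":0,"dy":14,"dz":0,"yaw":0}]';python3 -c "
from h import *
s=bot.observe();print(s['position'],s['force'])
im=bot.grab_frame('scene'); cv2.imwrite('pics/s7.png',cv2.resize(im[170:230,280:360,::-1],None,fx=8,fy=8,interpolation=cv2.INTER_CUBIC))
"
```

```text
clock: 5.35
position: [0.55, -0.2285, -0.0286]
tool_rot: [-1.572, 0.001, -1.211]
force: [0.9, 0.4, -0.3]
grip_width: 0.0216
[ 0.55000077 -0.22846576 -0.02864   ] [ 0.91817958  0.42344229 -0.32412919]
```

View pics/s7.png

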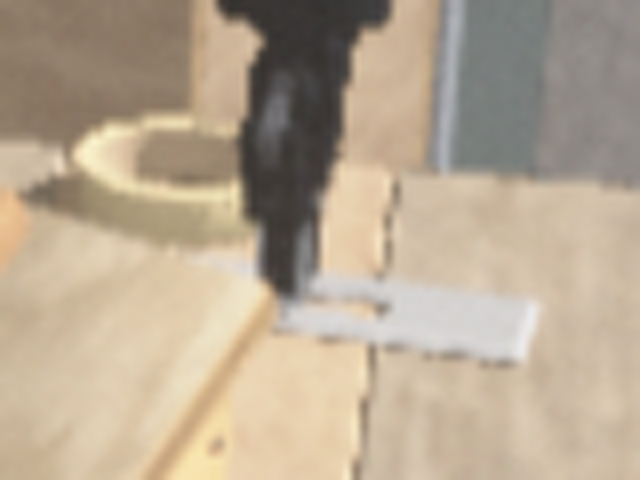

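```bash
python3 -m crank '[{"hand":0.75,"dx":0,"dy":2,"dz":0,"yaw":0},{"hand":0.75,"dx":0,"dy":4,"dz":0,"yaw":0},{"hand":0.75,"dx":0,"dy":4,"dz":0,"yaw":0}]';python3 -m crank '[{"hand":0.75,"dx":0,"dy":1,"dz":0,"yaw":0},{"hand":0.75,"dx":0,"dy":2,"dz":0,"yaw":0}]'
```

```text
clock: 5.65
position: [0.5504, -0.2286, -0.032]
tool_rot: [-1.571, 0.0, -1.211]
force: [-0.6, -0.6, 0.5]
grip_width: 0.0217
clock: 5.82
position: [0.5507, -0.2288, -0.0333]
tool_rot: [-1.571, -0.0, -1.211]
force: [-8.7, 3.6, 33.4]
grip_width: 0.0214
```

```bash
python3 -m crank '[{"hand":0.75,"dx":0,"dy":-0.4,"dz":0,"yaw":0},{"hand":0.75,"dx":0,"dy":-0.4,"dz":-4,"yaw":0},{"hand":0.75,"dx":0,"dy":-0.4,"dz":-8,"yaw":0}]'
```

```text
clock: 6.07
position: [0.5431, -0.2315, -0.0332]
tool_rot: [-1.57, -0.0, -1.211]
force: [0.8, 0.6, 1.5]
grip_width: 0.0215
```

```bash
python3 -m crank '[{"hand":0.75,"dx":0,"dy":0.4,"dz":-1,"yaw":0},{"hand":0.75,"dx":0.5,"dy":0.4,"dz":-5,"yaw":0},{"hand":0.75,"dx":1,"dy":0.4,"dz":-10,"yaw":0}]'
```

```text
clock: 6.32
position: [0.5347, -0.236, -0.0332]
tool_rot: [-1.569, -0.001, -1.211]
force: [2.4, 1.5, 7.1]
grip_width: 0.021
```

```bash
python3 -m crank '[{"hand":0.75,"dx":1,"dy":0.2,"dz":-8,"yaw":0},{"hand":0.75,"dx":2,"dy":0.2,"dz":-16,"yaw":0},{"hand":0.75,"dx":3,"dy":0.2,"dz":-24,"yaw":0},{"hand":0.75,"dx":4,"dy":0.2,"dz":-32,"yaw":0},{"hand":0.75,"dx":5,"dy":0.2,"dz":-40,"yaw":0},{"hand":0.75,"dx":6,"dy":0.2,"dz":-48,"yaw":0},{"hand":0.75,"dx":6,"dy":0.2,"dz":-48,"yaw":0}]'; python3 -c "
from h import *
im=bot.grab_frame('scene'); cv2.imwrite('pics/s8.png',cv2.resize(im[160:250,260:380,::-1],None,fx=6,fy=6,interpolation=cv2.INTER_CUBIC))
"
```

```text
clock: 6.9
position: [0.4904, -0.2597, -0.0333]
tool_rot: [-1.57, -0.001, -1.212]
force: [-3.8, -3.2, 12.1]
grip_width: 0.0216
```

View pics/s8.png

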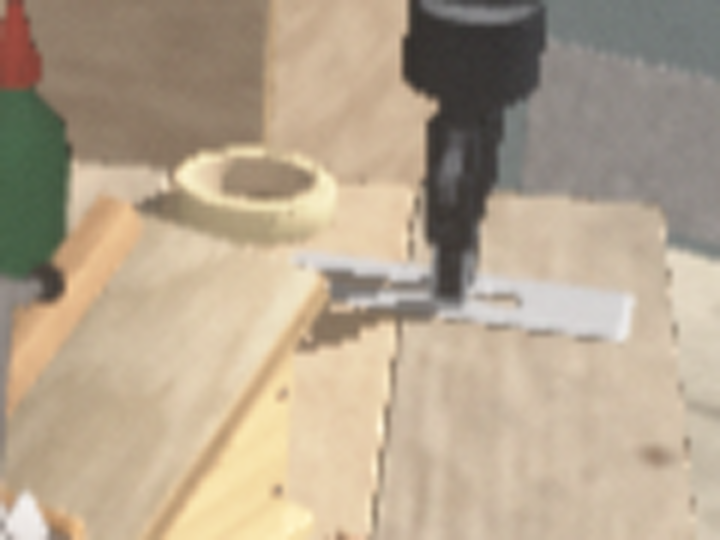

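```bash
python3 -m crank '[{"hand":0.75,"dx":1,"dy":0,"dz":-8,"yaw":0},{"hand":0.75,"dx":2,"dy":0,"dz":-16,"yaw":0},{"hand":0.75,"dx":3,"dy":0,"dz":-24,"yaw":0},{"hand":0.75,"dx":4,"dy":0,"dz":-32,"yaw":0},{"hand":0.75,"dx":5,"dy":0,"dz":-40,"yaw":0},{"hand":0.75,"dx":6,"dy":0,"dz":-48,"yaw":0},{"hand":0.75,"dx":7,"dy":0,"dz":-55,"yaw":0},{"hand":0.75,"dx":8,"dy":0,"dz":-62,"yaw":0},{"hand":0.75,"dx":8,"dy":0,"dz":-65,"yaw":0},{"hand":0.75,"dx":8,"dy":0,"dz":-65,"yaw":0}]'; python3 -c "
from h import *
im=bot.grab_frame('scene'); cv2.imwrite('pics/s9.png',cv2.resize(im[160:260,260:400,::-1],None,fx=5,fy=5,interpolation=cv2.INTER_CUBIC))
im=bot.grab_frame('wrist'); cv2.imwrite('pics/w9.png',im[:,:,::-1])
"
```

```text
clock: 7.78
position: [0.433, -0.2898, -0.0333]
tool_rot: [-1.57, -0.001, -1.212]
force: [-1.3, -2.3, 12.7]
grip_width: 0.0211
```

View pics/s9.png

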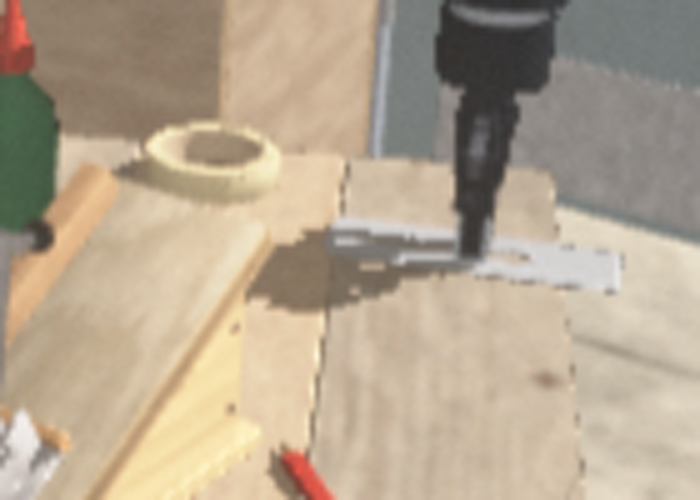

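View pics/w9.png

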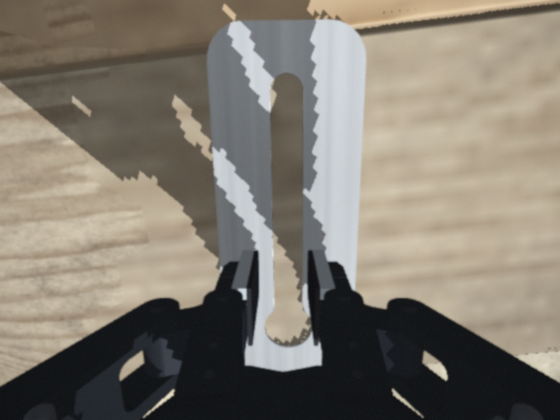

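```bash
python3 -m crank '[{"hand":0.75,"dx":0,"dy":-20,"dz":0,"yaw":0},{"hand":0,"dx":0,"dy":-60,"dz":0,"yaw":0},{"hand":0,"dx":0,"dy":-90,"dz":-40,"yaw":0},{"hand":0,"dx":0,"dy":-110,"dz":-70,"yaw":0},{"hand":0,"dx":0,"dy":-110,"dz":-70,"yaw":0},{"hand":0,"dx":0,"dy":-110,"dz":-70,"yaw":0},{"hand":0,"dx":0,"dy":-110,"dz":-70,"yaw":0},{"hand":0,"dx":0,"dy":-110,"dz":-70,"yaw":0}]';  python3 - <<'E'
from h import *
s=bot.observe(); print(s['clock'],s['position'],s['tool_rot'])
C=cam('wrist'); np.save('w10.npy',np.r_[C[3]['rvec'],C[3]['tvec']])
im=bot.grab_frame('wrist'); cv2.imwrite('pics/w10.png',im[:,:,::-1])
print(bot.observe()['position'])
E
```

```text
clock: 8.55
position: [0.3681, -0.3129, 0.0755]
tool_rot: [-1.571, 0.001, -1.21]
force: [0.4, 0.3, 0.6]
grip_width: 0.0854
8.55 [ 0.36809127 -0.31294139  0.075491  ] [-1.57087035e+00  7.87161553e-04 -1.21026201e+00]
[ 0.36816883 -0.31277441  0.07537325]
```

View pics/w10.png

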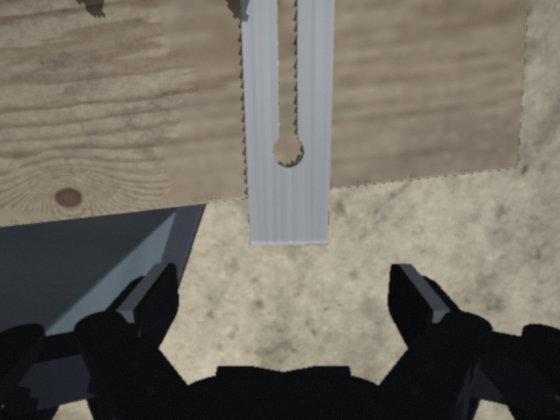

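```bash
python3 - <<'E'
from h import *
a=np.load('w10.npy'); C=cam('wrist'); C=(C[0],R.from_rotvec(a[:3]).as_matrix(),a[3:],None)
e1=onz('wrist',210,202.5,0,C);e2=onz('wrist',515,169.5,0,C)
A=onz('wrist',250,243.5,.0005,C);B=onz('wrist',329,244,.0005,C)
print('edge',e1,e2); n=np.array([e1[1]-e2[1],-(e1[0]-e2[0])]);n/=np.linalg.norm(n); print('n',n,np.degrees(np.arctan2(n[1],n[0])))
M=(A+B)/2; print('cut mid',M,np.linalg.norm(A-B),'x in edge',(M-e1)[:2]@n)
d=(B-A)[:2]; print('iron x angle+90',np.degrees(np.arctan2(d[1],d[0]))+90)
for v in (60,100,200,235):
  pass
L1=onz('wrist',242,40,.0022,C);L2=onz('wrist',249,235,.0022,C); R1=onz('wrist',334,40,.0022,C);R2=onz('wrist',328.5,235,.0022,C)
for p,q in((L1,L2),(R1,R2)): print(np.degrees(np.arctan2(*(p-q)[1::-1])))
T=toolR(); p=bot.observe()['position']; print('M in tool', T.T@(M-p))
E
```

```text
edge [ 0.35066866 -0.26172433  0.        ] [ 0.45261394 -0.46121587  0.        ]
n [0.89046554 0.45505067] 27.06819458049681
cut mid [ 0.34119872 -0.32873773  0.0005    ] 0.06063692148099458 x in edge -0.03892714722359081
iron x angle+90 20.338545995582805
21.2059593040762
21.193780101178238
M in tool [ 0.00548998  0.07487377 -0.03085445]
```

```bash
python3 -m crank '[{"hand":0,"dx":5.5,"dy":0,"dz":-16,"yaw":-0.01},{"hand":0,"dx":5.5,"dy":35,"dz":-16,"yaw":-0.01},{"hand":0,"dx":5.5,"dy":70,"dz":-16,"yaw":-0.01},{"hand":0,"dx":5.5,"dy":95,"dz":-16,"yaw":-0.01},{"hand":0,"dx":5.5,"dy":95,"dz":-16,"yaw":-0.01},{"hand":0,"dx":5.5,"dy":95,"dz":-16,"yaw":-0.01}]';  python3 - <<'E'
from h import *
C=cam('wrist'); 
im=bot.grab_frame('wrist'); cv2.imwrite('pics/w11.png',im[:,:,::-1])
s=bot.observe(); print(s['position'],s['tool_rot'])
T=toolR();p=s['position']
for u,v in [(0,0)]: pass
E
```

```text
clock: 9.1
position: [0.3543, -0.3231, -0.0199]
tool_rot: [-1.572, 0.003, -1.2]
force: [-0.5, -0.3, 0.5]
grip_width: 0.0854
[ 0.35502406 -0.32380883 -0.01864286] [-1.57122447e+00  8.83102431e-04 -1.19999516e+00]
```

View pics/w11.png

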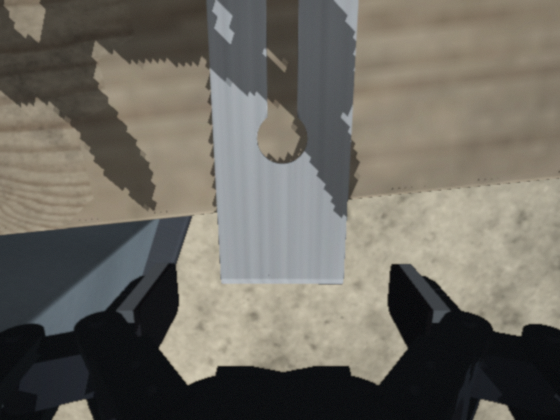

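```bash
python3 -m crank '[{"hand":0,"dx":0,"dy":15,"dz":0,"yaw":0},{"hand":0,"dx":0,"dy":31,"dz":0,"yaw":0},{"hand":0,"dx":0,"dy":31,"dz":0,"yaw":0},{"hand":1,"dx":0,"dy":31,"dz":0,"yaw":0},{"hand":1,"dx":0,"dy":31,"dz":0,"yaw":0},{"hand":1,"dx":0,"dy":31,"dz":0,"yaw":0},{"hand":1,"dx":0,"dy":31,"dz":0,"yaw":0},{"hand":1,"dx":0,"dy":31,"dz":0,"yaw":0}]' 60;  python3 - <<'E'
from h import *
im=bot.grab_frame('wrist'); cv2.imwrite('pics/w12.png',im[:,:,::-1])
im=bot.grab_frame('scene'); cv2.imwrite('pics/s12.png',cv2.resize(im[160:260,260:400,::-1],None,fx=5,fy=5,interpolation=cv2.INTER_CUBIC))
s=bot.observe(); print(s['position'],s['tool_rot'],s['grip_width'],s['force'])
E
```

```text
clock: 9.82
position: [0.3553, -0.3248, -0.0486]
tool_rot: [-1.57, -0.002, -1.201]
force: [-0.3, 0.8, 8.9]
grip_width: 0.0571
[ 0.35529496 -0.32479118 -0.04858379] [-1.56983908e+00 -1.54700217e-03 -1.20116892e+00] 0.05723257920281022 [0.23483725 1.06488257 9.05360651]
```

View pics/w12.png

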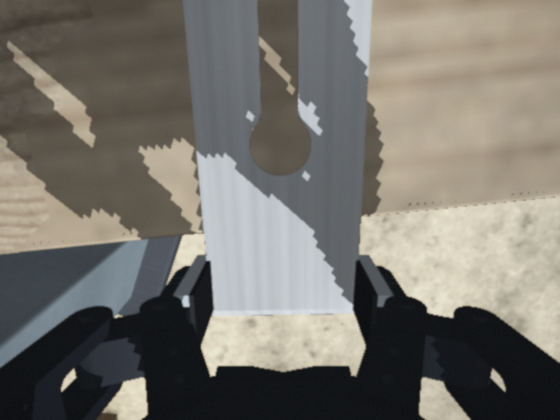

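View pics/s12.png

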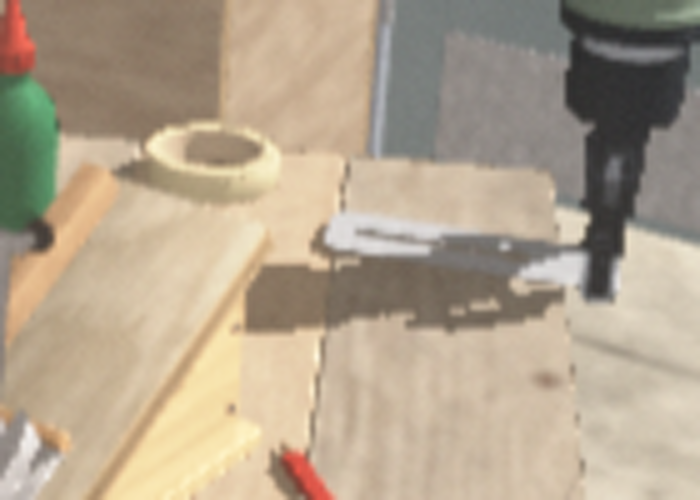

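```bash
python3 -m crank '[{"hand":1,"dx":0,"dy":-20,"dz":0,"yaw":0},{"hand":1,"dx":0,"dy":-60,"dz":0,"yaw":0},{"hand":1,"dx":0,"dy":-100,"dz":0,"yaw":0},{"hand":1,"dx":0,"dy":-140,"dz":0,"yaw":0},{"hand":1,"dx":0,"dy":-180,"dz":0,"yaw":0},{"hand":1,"dx":0,"dy":-200,"dz":0,"yaw":0},{"hand":1,"dx":0,"dy":-200,"dz":0,"yaw":0}]' 60;  python3 - <<'E'
from h import *
im=bot.grab_frame('wrist'); cv2.imwrite('pics/w13.png',im[:,:,::-1])
im=bot.grab_frame('scene'); cv2.imwrite('pics/s13.png',cv2.resize(im[100:240,240:420,::-1],None,fx=4,fy=4,interpolation=cv2.INTER_CUBIC))
s=bot.observe(); print(s['position'],s['tool_rot'],s['grip_width'],s['force'],s['moment'])
E
```

```text
clock: 10.5
position: [0.3562, -0.3258, 0.1554]
tool_rot: [-1.567, -0.007, -1.202]
force: [-0.4, -0.4, -0.6]
grip_width: 0.0572
[ 0.35473812 -0.32461706  0.15132543] [-1.56985374 -0.00221059 -1.20134998] 0.05660581096162868 [ 0.05063782 -0.22275663 -1.77712982] [-0.03800632  0.11801969  0.01567647]
```

View pics/w13.png

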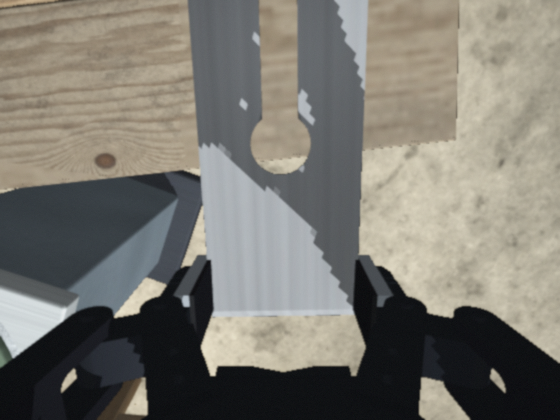

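View pics/s13.png

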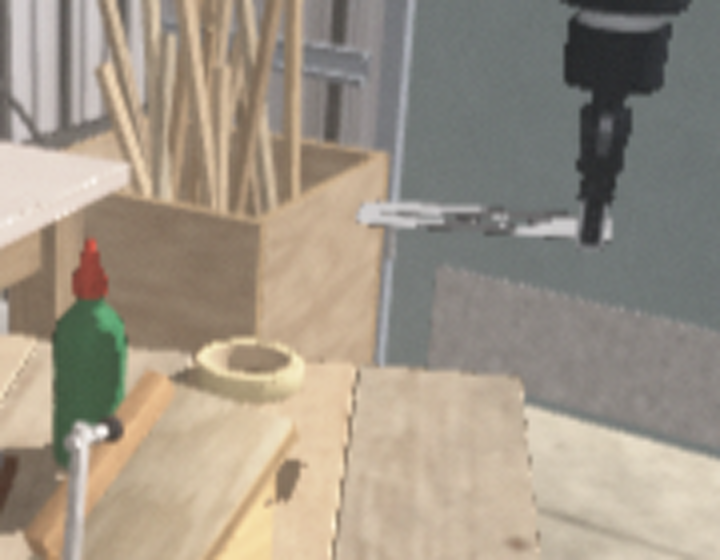

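```bash
python3 -m crank '[{"hand":1,"dx":0,"dy":0,"dz":0,"yaw":0},{"hand":1,"dx":0,"dy":0,"dz":0,"yaw":0},{"hand":1,"dx":0,"dy":0,"dz":0,"yaw":0},{"hand":1,"dx":0,"dy":0,"dz":0,"yaw":0}]' 20;  python3 - <<'E'
from h import *
im=bot.grab_frame('scene'); cv2.imwrite('pics/s14.png',cv2.resize(im[100:240,240:420,::-1],None,fx=4,fy=4,interpolation=cv2.INTER_CUBIC))
im=bot.grab_frame('top'); cv2.imwrite('pics/t14.png',im[:,:,::-1])
s=bot.observe(); print(s['position'],s['tool_rot'],s['grip_width'],s['force'],s['moment'])
E
```

```text
clock: 10.93
position: [0.3544, -0.324, 0.1494]
tool_rot: [-1.571, 0.001, -1.201]
force: [-1.0, -0.4, -2.4]
grip_width: 0.057
[ 0.35450663 -0.3240954   0.14962876] [-1.57120755e+00  8.56750905e-04 -1.20092987e+00] 0.0574267772137425 [-0.01254174 -0.213574   -1.65052084] [-0.04876374  0.12575238  0.05213042]
```

View pics/s14.png

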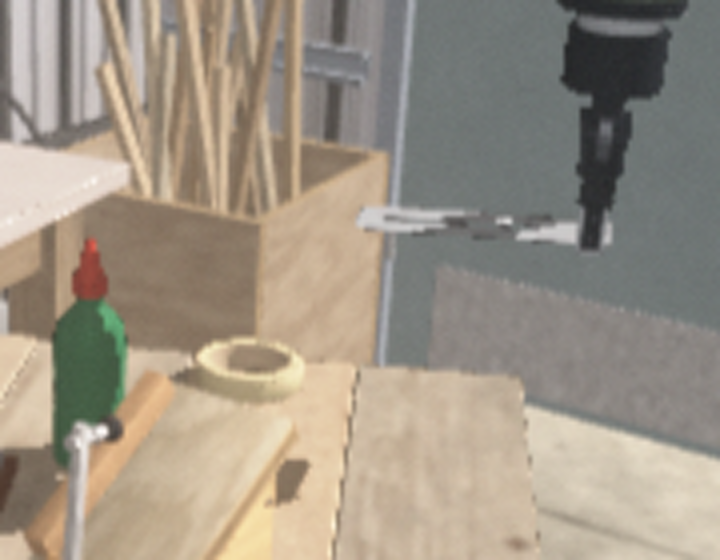

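View pics/t14.png

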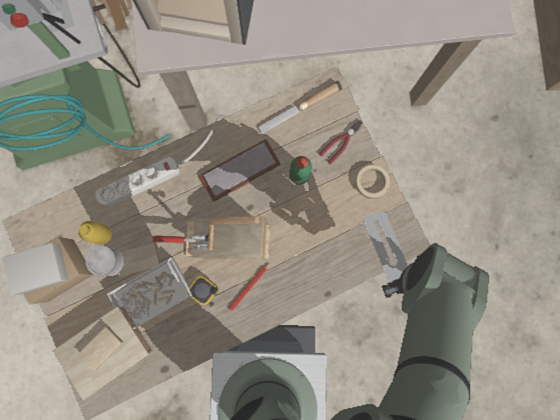

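```bash
python3 -m crank '[{"hand":1,"dx":0,"dy":35,"dz":0,"yaw":0},{"hand":1,"dx":0,"dy":70,"dz":0,"yaw":0},{"hand":1,"dx":0,"dy":95,"dz":0,"yaw":0},{"hand":1,"dx":0,"dy":100,"dz":0,"yaw":0},{"hand":0.40,"dx":0,"dy":100,"dz":0,"yaw":0},{"hand":0.38,"dx":0,"dy":100,"dz":0,"yaw":0},{"hand":0.36,"dx":0,"dy":100,"dz":0,"yaw":0},{"hand":0.35,"dx":0,"dy":100,"dz":0,"yaw":0},{"hand":0.35,"dx":0,"dy":100,"dz":0,"yaw":0}]' 20;  python3 - <<'E'
from h import *
im=bot.grab_frame('scene'); cv2.imwrite('pics/s15.png',cv2.resize(im[130:260,240:420,::-1],None,fx=4,fy=4,interpolation=cv2.INTER_CUBIC))
s=bot.observe(); print(s['position'],s['tool_rot'],s['grip_width'],s['force'],s['moment'])
E
```

```text
clock: 11.78
position: [0.3552, -0.3248, 0.0512]
tool_rot: [-1.57, -0.002, -1.201]
force: [0.6, -0.3, -1.0]
grip_width: 0.0569
[ 0.35501887 -0.32466613  0.05098532] [-1.57008071e+00 -1.33218899e-03 -1.20122449e+00] 0.05699421159927924 [ 0.03519692  0.3043284  -1.47992552] [-0.0798119   0.11814173  0.01100037]
```

View pics/s15.png

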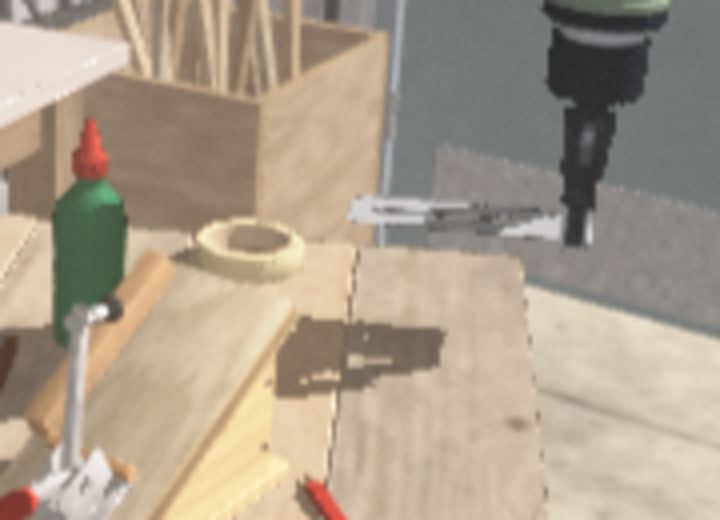

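```bash
python3 -m crank '[{"hand":0.344,"dx":0,"dy":0,"dz":0,"yaw":0},{"hand":0.338,"dx":0,"dy":0,"dz":0,"yaw":0},{"hand":0.334,"dx":0,"dy":0,"dz":0,"yaw":0},{"hand":0.331,"dx":0,"dy":0,"dz":0,"yaw":0}]' 20;  python3 - <<'E'
from h import *
im=bot.grab_frame('scene'); cv2.imwrite('pics/s16.png',cv2.resize(im[130:260,240:420,::-1],None,fx=4,fy=4,interpolation=cv2.INTER_CUBIC))
s=bot.observe(); print(s['position'],s['tool_rot'],s['grip_width'],s['force'],s['moment'])
E
```

```text
clock: 12.17
position: [0.3547, -0.3243, 0.0502]
tool_rot: [-1.571, -0.0, -1.201]
force: [0.1, 0.2, -0.7]
grip_width: 0.0576
[ 0.35462446 -0.32424781  0.05010513] [-1.57083590e+00  9.07595496e-05 -1.20100792e+00] 0.05739791548011214 [-0.15716721  0.03600069 -1.18214386] [-0.03500454  0.16488827  0.01165204]
```

View pics/s16.png

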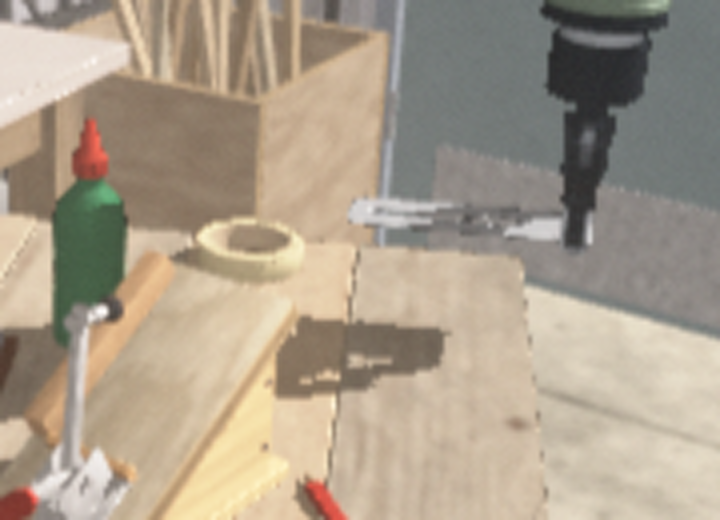

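```bash
python3 -m crank '[{"hand":0.331,"dx":-5,"dy":0,"dz":15,"yaw":0},{"hand":0.331,"dx":-15,"dy":0,"dz":40,"yaw":0},{"hand":0.331,"dx":-15,"dy":0,"dz":40,"yaw":0},{"hand":0.329,"dx":-15,"dy":0,"dz":40,"yaw":0},{"hand":0.327,"dx":-15,"dy":0,"dz":40,"yaw":0},{"hand":0.325,"dx":-15,"dy":0,"dz":40,"yaw":0},{"hand":0.323,"dx":-15,"dy":0,"dz":40,"yaw":0}]' 20;  python3 - <<'E'
from h import *
im=bot.grab_frame('scene'); cv2.imwrite('pics/s17.png',cv2.resize(im[130:260,240:420,::-1],None,fx=4,fy=4,interpolation=cv2.INTER_CUBIC))
s=bot.observe(); print(s['position'],s['tool_rot'],s['grip_width'],s['force'],s['moment'])
E
```

```text
clock: 12.8
position: [0.386, -0.2963, 0.0501]
tool_rot: [-1.571, 0.0, -1.202]
force: [-0.5, 0.7, -1.5]
grip_width: 0.058
[ 0.38604925 -0.29629621  0.05010521] [-1.57100888e+00 -5.45960459e-06 -1.20199164e+00] 0.05802895417224397 [-0.01882846  0.96555403 -2.31198145] [-0.00455378  0.08771434  0.04082021]
```

View pics/s17.png

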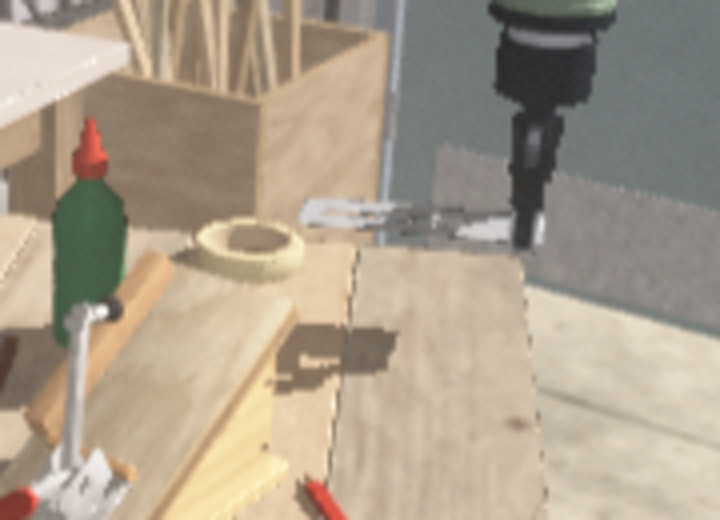

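```bash
python3 -m crank '[{"hand":0.32,"dx":0,"dy":0,"dz":0,"yaw":0},{"hand":0.317,"dx":0,"dy":0,"dz":0,"yaw":0},{"hand":0.314,"dx":0,"dy":0,"dz":0,"yaw":0},{"hand":0.311,"dx":0,"dy":0,"dz":0,"yaw":0}]' 20;  python3 - <<'E'
from h import *
im=bot.grab_frame('scene'); cv2.imwrite('pics/s18.png',cv2.resize(im[130:260,240:420,::-1],None,fx=3,fy=3,interpolation=cv2.INTER_CUBIC))
s=bot.observe(); print(s['position'],s['tool_rot'],s['grip_width'],s['force'],s['moment'])
E
```

```text
clock: 13.18
position: [0.3865, -0.2959, 0.0501]
tool_rot: [-1.571, 0.0, -1.201]
force: [-0.4, 0.1, -0.8]
grip_width: 0.059
[ 0.38651182 -0.29586549  0.05011329] [-1.57075730e+00 -2.77538430e-07 -1.20109615e+00] 0.058798698492045984 [-0.50382861  0.19188852 -1.75593902] [-0.0539687   0.096593   -0.00124008]
```

View pics/s18.png

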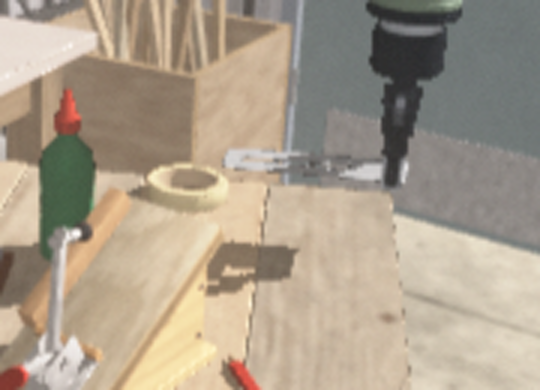

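```bash
python3 -m crank '[{"hand":0.308,"dx":0,"dy":0,"dz":0,"yaw":0},{"hand":0.306,"dx":0,"dy":0,"dz":0,"yaw":0},{"hand":0.304,"dx":0,"dy":0,"dz":0,"yaw":0}]' 20;  python3 - <<'E'
from h import *
im=bot.grab_frame('scene'); cv2.imwrite('pics/s19.png',cv2.resize(im[130:260,240:420,::-1],None,fx=3,fy=3,interpolation=cv2.INTER_CUBIC))
s=bot.observe(); print(s['position'],s['tool_rot'],s['grip_width'],s['force'],s['moment'])
E
```

```text
clock: 13.48
position: [0.3866, -0.2958, 0.0501]
tool_rot: [-1.571, -0.0, -1.201]
force: [0.4, 0.5, -1.7]
grip_width: 0.0596
[ 0.38659833 -0.29586998  0.05013383] [-1.57069947e+00 -1.00260880e-04 -1.20099224e+00] 0.059356358831761775 [ 0.09224362 -0.02939249 -1.34278594] [-0.02006962 -0.00227041 -0.05291259]
```

View pics/s19.png

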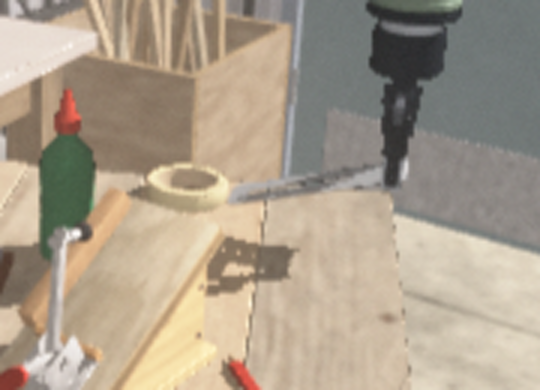

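```bash
python3 -m crank '[{"hand":0.305,"dx":0,"dy":0,"dz":0,"yaw":0},{"hand":0.305,"dx":0,"dy":0,"dz":0,"yaw":0},{"hand":0.306,"dx":0,"dy":0,"dz":0,"yaw":0}]' 20;  python3 - <<'E'
from h import *
im=bot.grab_frame('scene'); cv2.imwrite('pics/s20.png',cv2.resize(im[130:260,240:420,::-1],None,fx=4,fy=4,interpolation=cv2.INTER_CUBIC))
C=cam('wrist');im=bot.grab_frame('wrist'); cv2.imwrite('pics/w20.png',im[:,:,::-1])
s=bot.observe(); print(s['position'],s['tool_rot'],s['grip_width'],s['force'],s['moment'])
E
```

```text
clock: 13.78
position: [0.3866, -0.2959, 0.0501]
tool_rot: [-1.571, -0.0, -1.201]
force: [-0.3, -1.0, -0.7]
grip_width: 0.0597
[ 0.38658094 -0.2958569   0.05014955] [-1.57072440e+00 -7.69041566e-05 -1.20101826e+00] 0.05964408331856722 [-0.30192086  0.98366447 -0.1104053 ] [ 0.03263466 -0.00851113  0.02174866]
```

View pics/s20.png

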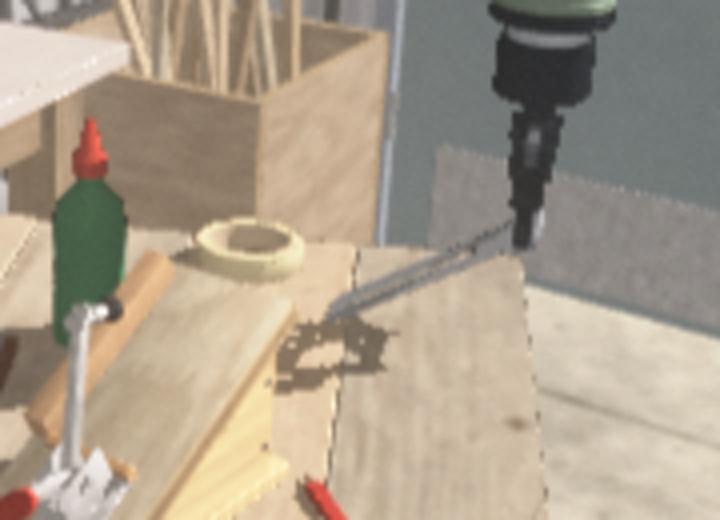

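View pics/w20.png

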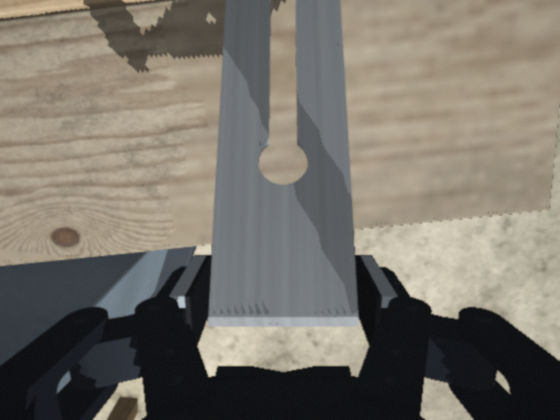

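```bash
python3 -m crank '[{"hand":1,"dx":0,"dy":0,"dz":0,"yaw":0},{"hand":1,"dx":0,"dy":0,"dz":0,"yaw":0},{"hand":1,"dx":0,"dy":-10,"dz":0,"yaw":0},{"hand":1,"dx":0,"dy":-50,"dz":0,"yaw":0},{"hand":1,"dx":0,"dy":-90,"dz":0,"yaw":0},{"hand":1,"dx":0,"dy":-130,"dz":0,"yaw":0}]' 50;  python3 - <<'E'
from h import *
a=onz('top',262.2,258.3,.1306); b=onz('top',266.05,217.3,.1306); c=onz('top',192.7,258,.0156)
print('near up',a,'far up',b,np.linalg.norm(a-b),'near low',c, np.linalg.norm(a-c))
print(tri([('top',262.2,258.3),('scene',314.5,206.7)]),tri([('top',192.7,258),('scene',265.8,275.8)]))
print('dir x', np.degrees(np.arctan2(*(b-a)[1::-1])),'dir y',np.degrees(np.arctan2(*(c-a)[1::-1])))
E
```

```text
clock: 14.38
position: [0.386, -0.2953, 0.1823]
tool_rot: [-1.571, 0.001, -1.201]
force: [1.3, -0.7, -1.0]
grip_width: 0.0575
near up [0.40664991 0.02266504 0.1306    ] far up [0.5149307  0.01579147 0.1306    ] 0.10849873666749171 near low [0.40713867 0.2230901  0.0156    ] 0.23107453644743883
[0.4052031  0.0218408  0.13714298] [0.40789517 0.22228693 0.02500096]
dir x -3.632211819042633 dir y 89.86027708926227
```

```bash
python3 - <<'E'
import cv2
im=cv2.imread('pics/t14.png')
a=cv2.resize(im[208:266,180:230],None,fx=10,fy=10,interpolation=cv2.INTER_LINEAR)
b=cv2.resize(im[208:266,225:275],None,fx=10,fy=10,interpolation=cv2.INTER_LINEAR)
cv2.imwrite('pics/ja.png',a);cv2.imwrite('pics/jb.png',b)
E
```

```text
(no output)
```

View pics/ja.png

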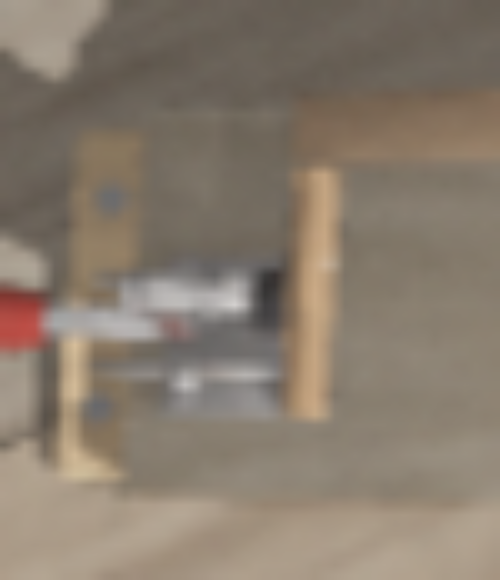

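View pics/jb.png

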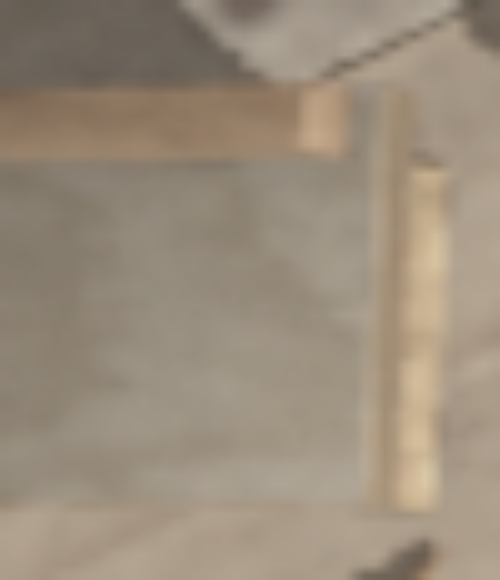

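```bash
python3 - <<'E'
from h import *
s30,c30=.5,np.cos(np.pi/6)
def hz(y,z): return .0575-y*s30+z*c30
obs=[((-55,-115,18),(261.2,258.4)),((55,-115,18),(263.4,216.4)),((-55,115,18),(192.5,257.2)),((36,-105,40),(255,223.4)),((36,-105,18),(259.5,223.4)),((36,45,40),(214.4,224))]
A=[];B=[]
for (x,y,z),(u,v) in obs:
    x,y,z=x/1e3,y/1e3,z/1e3
    w=onz('top',u,v,hz(y,z)); A.append((x,y*c30+z*s30)); B.append(w[:2]); print((x,y,z),w.round(4))
A=np.array(A);B=np.array(B)
ca,cb=A.mean(0),B.mean(0); H=(A-ca).T@(B-cb); th=np.arctan2(H[0,1]-H[1,0],H[0,0]+H[1,1]); Rm=np.array([[np.cos(th),-np.sin(th)],[np.sin(th),np.cos(th)]]); t=cb-Rm@ca
print('yaw',np.degrees(th),'t',t); print('res mm',((A@Rm.T+t-B)*1e3).round(1))
# stop line
p=onz('top',214,225,hz(.044,.03)+0);q=onz('top',212.8,249.5,hz(.044,.03)); print('stop',p,q,np.degrees(np.arctan2(*(p-q)[1::-1])), ((p+q)/2)[:2])
print('stop pred y', (Rm@np.array([-.01,.044*c30+.03*s30])+t))
a=onz('top',261.2,258.4,.1306);b=onz('top',263.4,216.4,.1306);print('xdir',np.degrees(np.arctan2(*(b-a)[1::-1])))
E
```

```text
(-0.055, -0.115, 0.018) [0.4063 0.0253 0.1306]
(0.055, -0.115, 0.018) [0.5171 0.0229 0.1306]
(-0.055, 0.115, 0.018) [0.4094 0.2238 0.0156]
(0.036, -0.105, 0.04) [0.4964 0.0439 0.1446]
(0.036, -0.105, 0.018) [0.4988 0.0328 0.1256]
(0.036, 0.045, 0.04) [0.5001 0.1591 0.0696]
yaw -1.2838926791565632 t [0.46313312 0.11254227]
res mm [[-0.2 -2.1]
 [-1.1 -2.1]
 [ 1.2 -1.4]
 [ 1.2 -3.1]
 [-1.5 -2.9]
 [ 0.4 11.6]]
stop [0.49811708 0.16106161 0.06148076] [0.43014142 0.16136222 0.06148076] -0.25338340882443044 [0.46412925 0.16121191]
stop pred y [0.45432552 0.16585812]
xdir -1.2400030657423582
```

```bash
python3 -m crank '[{"hand":1,"dx":0,"dy":-30,"dz":0,"yaw":-0.1},{"hand":1,"dx":-15,"dy":-45,"dz":13,"yaw":-0.22},{"hand":1,"dx":-32,"dy":-45,"dz":30,"yaw":-0.34},{"hand":1,"dx":-50,"dy":-45,"dz":47,"yaw":-0.46},{"hand":1,"dx":-68,"dy":-45,"dz":64,"yaw":-0.58},{"hand":1,"dx":-86,"dy":-45,"dz":81,"yaw":-0.70},{"hand":1,"dx":-104,"dy":-45,"dz":98,"yaw":-0.82},{"hand":1,"dx":-122,"dy":-45,"dz":115,"yaw":-0.94},{"hand":1,"dx":-136,"dy":-45,"dz":128,"yaw":-1.06},{"hand":1,"dx":-143,"dy":-45,"dz":134,"yaw":-1.18},{"hand":1,"dx":-143,"dy":-45,"dz":134,"yaw":-1.18},{"hand":1,"dx":-143,"dy":-45,"dz":134,"yaw":-1.18}]' 50;  python3 - <<'E'
from h import *
s=bot.observe(); print(s['position'],s['tool_rot'],s['grip_width'],s['force'],s['moment'],s['qpos'])
C=cam('wrist');np.save('w21.npy',np.r_[C[3]['rvec'],C[3]['tvec']])
im=bot.grab_frame('wrist'); cv2.imwrite('pics/w21.png',im[:,:,::-1])
im=bot.grab_frame('scene'); cv2.imwrite('pics/s21.png',cv2.resize(im[90:300,160:400,::-1],None,fx=3,fy=2.8,interpolation=cv2.INTER_CUBIC))
print(toolR().round(3))
E
```

```text
clock: 15.38
position: [0.4596, -0.1141, 0.2255]
tool_rot: [-1.571, -0.0, -0.023]
force: [-0.1, -0.6, -0.8]
grip_width: 0.0576
[ 0.45959287 -0.11413704  0.22553902] [-1.57106966e+00 -1.82075874e-05 -2.31214299e-02] 0.05757407297009604 [-0.11330106 -0.63425027 -0.76478529] [-0.12910063  0.01886286 -0.00021077] [ 0.56818061  0.28138323 -0.5463675   1.92782832  0.17509122  0.97877035
 -0.0820607 ]
[[ 1.    -0.     0.025]
 [-0.025 -0.001  1.   ]
 [-0.    -1.    -0.001]]
```

View pics/s21.png

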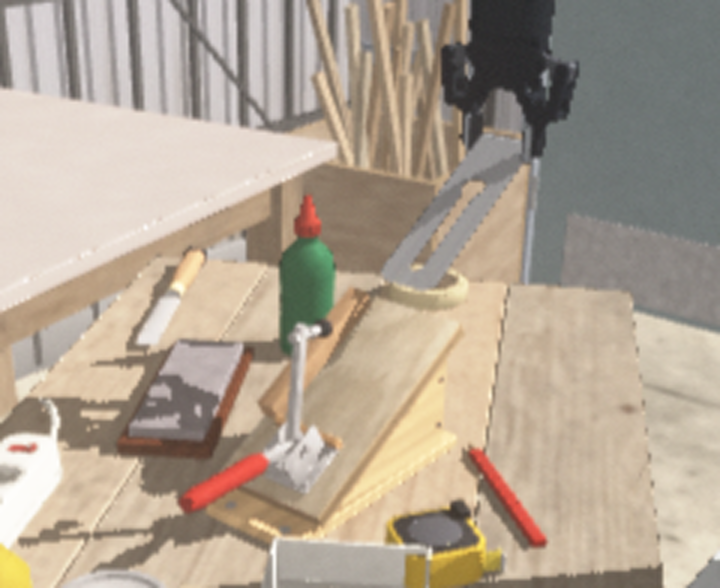

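View pics/w21.png

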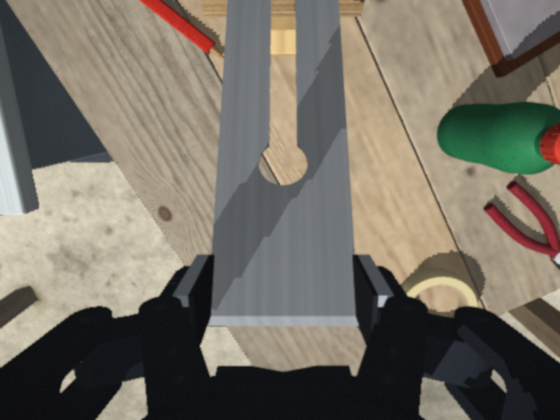

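```bash
python3 -m crank '[{"hand":1,"dx":0,"dy":20,"dz":12,"yaw":0},{"hand":1,"dx":0,"dy":40,"dz":30,"yaw":0},{"hand":1,"dx":-1,"dy":60,"dz":50,"yaw":0},{"hand":1,"dx":-1.5,"dy":73,"dz":68,"yaw":0},{"hand":1,"dx":-1.5,"dy":73,"dz":68,"yaw":0},{"hand":1,"dx":-1.5,"dy":73,"dz":68,"yaw":0}]' 50;  python3 - <<'E'
from h import *
s=bot.observe(); print(s['position'],s['tool_rot'],s['grip_width'],s['force'],s['moment'])
C=cam('wrist');np.save('w22.npy',np.r_[C[3]['rvec'],C[3]['tvec']])
im=bot.grab_frame('wrist'); cv2.imwrite('pics/w22.png',im[:,:,::-1])
im=bot.grab_frame('scene'); cv2.imwrite('pics/s22.png',cv2.resize(im[90:300,160:400,::-1],None,fx=3,fy=2.8,interpolation=cv2.INTER_CUBIC))
print(bot.observe()['position'])
E
```

```text
clock: 15.98
position: [0.4593, -0.0461, 0.1519]
tool_rot: [-1.571, 0.001, -0.022]
force: [-0.9, -0.8, -1.1]
grip_width: 0.0578
[ 0.45931909 -0.04609852  0.15185965] [-1.57091106e+00  1.17079652e-03 -2.21694218e-02] 0.057824528985315544 [-0.91460011 -0.77266096 -1.09388758] [-1.05722424e-01 -2.77504225e-02 -7.12597968e-06]
[ 0.45988773 -0.04713387  0.15257954]
```

View pics/s22.png

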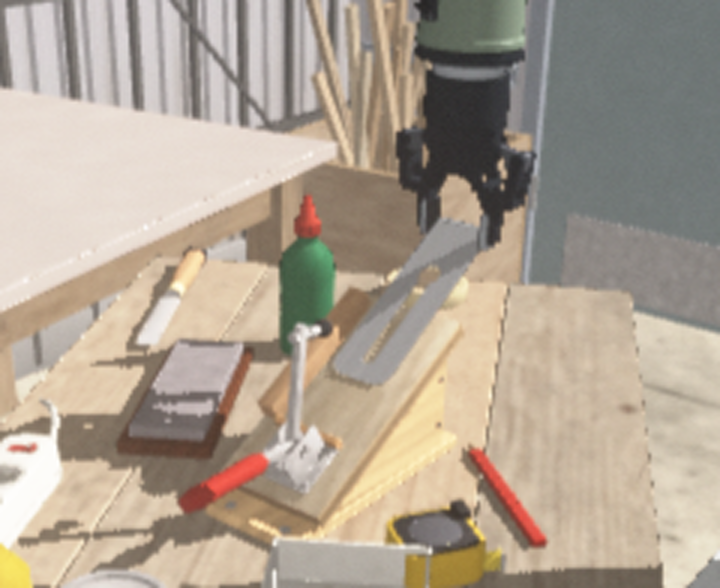

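View pics/w22.png

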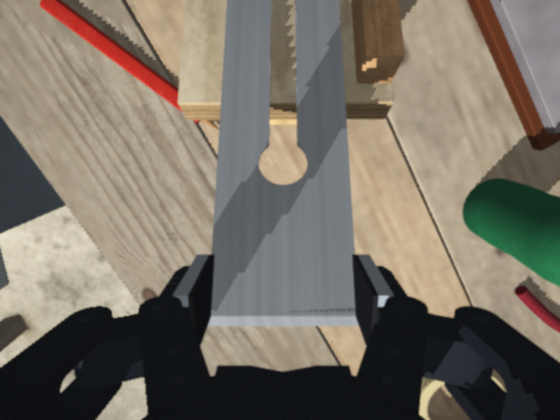

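```bash
python3 - <<'E'
import cv2
im=cv2.imread('pics/w22.png')
cv2.imwrite('pics/w22z.png',cv2.resize(im[0:130,165:415],None,fx=3.2,fy=3.2,interpolation=cv2.INTER_CUBIC))
E
```

```text
(no output)
```

View pics/w22z.png

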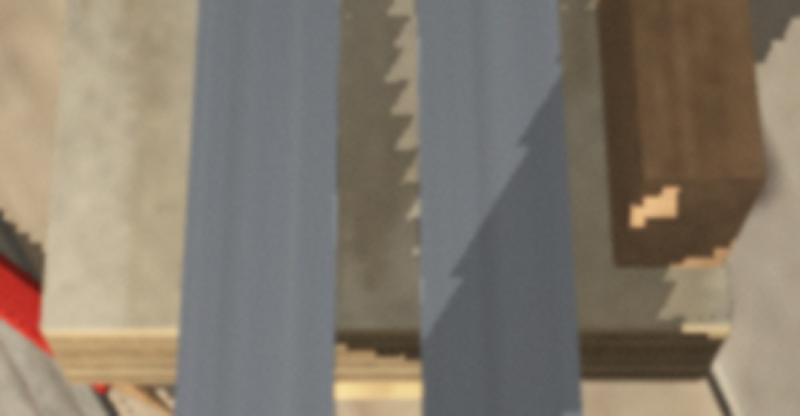

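```bash
python3 - <<'E'
from h import *
a=np.load('w22.npy'); C=cam('wrist'); C=(C[0],R.from_rotvec(a[:3]).as_matrix(),a[3:],None)
c30=np.cos(np.pi/6)
def hz(y,z): return .0575-y*.5+z*c30
obs=[((-55,-115,18),(178.1,103.1)),((55,-115,18),(393.8,101.6)),((36,-105,18),(357.2,82.8)),((36,-105,40),(365.6,55.6))]
A=[];B=[]
for (x,y,z),(u,v) in obs:
    x,y,z=x/1e3,y/1e3,z/1e3
    w=onz('wrist',u,v,hz(y,z),C); A.append((x,y*c30+z*.5)); B.append(w[:2]); print((x,y,z),w.round(4))
A=np.array(A);B=np.array(B)
print('width',np.linalg.norm(B[0]-B[1]),'xdir',np.degrees(np.arctan2(*(B[1]-B[0])[::-1])))
ca,cb=A.mean(0),B.mean(0); H=(A-ca).T@(B-cb); th=np.arctan2(H[0,1]-H[1,0],H[0,0]+H[1,1]); Rm=np.array([[np.cos(th),-np.sin(th)],[np.sin(th),np.cos(th)]]); t=cb-Rm@ca
print('yaw',np.degrees(th),'t',t,'res',((A@Rm.T+t-B)*1e3).round(1))
g=Rm@np.array([.006,-.141*c30+.018*.5])+t; print('grip target',g,'z',hz(-.141,.019))
# iron sides left/right at a given point: near cutting edge
E
```

```text
(-0.055, -0.115, 0.018) [0.4041 0.0266 0.1306]
(0.055, -0.115, 0.018) [0.5211 0.025  0.1306]
(0.036, -0.105, 0.018) [0.502  0.0353 0.1256]
(0.036, -0.105, 0.04) [0.5018 0.0465 0.1446]
width 0.117003745735388 xdir -0.814242694538596
yaw -0.7120350074420827 t [0.46529006 0.11709534] res [[ 5.   0.6]
 [-2.   0.9]
 [-1.7 -0.6]
 [-1.4 -0.8]]
grip target [0.46988398 0.00391993] z 0.14445448267190433
```

```bash
python3 - <<'E'
from h import *
a=np.load('w22.npy'); C=cam('wrist'); C=(C[0],R.from_rotvec(a[:3]).as_matrix(),a[3:],None)
def tri2(rays):
    A=np.zeros((3,3));b=np.zeros(3)
    for o,d in rays:
        d=d/np.linalg.norm(d); M=np.eye(3)-np.outer(d,d); A+=M;b+=M@o
    p=np.linalg.solve(A,b); return p,[np.linalg.norm(np.cross(p-o,d/np.linalg.norm(d)))*1e3 for o,d in rays]
def rs(w=None,t=None,s=None):
    r=[]
    if w: r.append(ray('wrist',*w,C))
    if t: r.append(ray('top',*t))
    if s: r.append(ray('scene',*s))
    return r
print('nearup wt',tri2(rs((178.1,103.1),(261.2,258.4))))
print('nearup ws',tri2(rs((178.1,103.1),None,(314.5,206.7))))
print('nearup all',tri2(rs((178.1,103.1),(261.2,258.4),(314.5,206.7))))
print('farup wt',tri2(rs((393.8,101.6),(263.4,216.4))))
print('fence end top wt',tri2(rs((365.6,55.6),(255,223.4))))
print('fence end bot wt',tri2(rs((357.2,82.8),(259.5,223.4))))
E
python3 - <<'E'
import cv2
im=cv2.imread('pics/s22.png')
im=cv2.imread('pics/scene0.png')
cv2.imwrite('pics/sz2.png',cv2.resize(im[170:225,255:325],None,fx=10,fy=10,interpolation=cv2.INTER_CUBIC))
E
```

```text
nearup wt (array([0.4060407 , 0.02577501, 0.13721866]), [np.float64(0.6894781452222073), np.float64(0.6894781452222046)])
nearup ws (array([0.40430422, 0.02513259, 0.13800983]), [np.float64(2.2951199780304536), np.float64(2.2951199780305)])
nearup all (array([0.40495077, 0.02501108, 0.13806864]), [np.float64(1.919685744777247), np.float64(1.0621223136863216), np.float64(2.744449089854676)])
farup wt (array([0.51444694, 0.02345676, 0.15248828]), [np.float64(1.159117369475988), np.float64(1.1591173694759858)])
fence end top wt (array([0.49219239, 0.0415513 , 0.18608108]), [np.float64(0.7252263902323601), np.float64(0.7252263902322642)])
fence end bot wt (array([0.49399736, 0.03201518, 0.16644097]), [np.float64(0.6597485852584257), np.float64(0.6597485852583931)])
```

View pics/sz2.png

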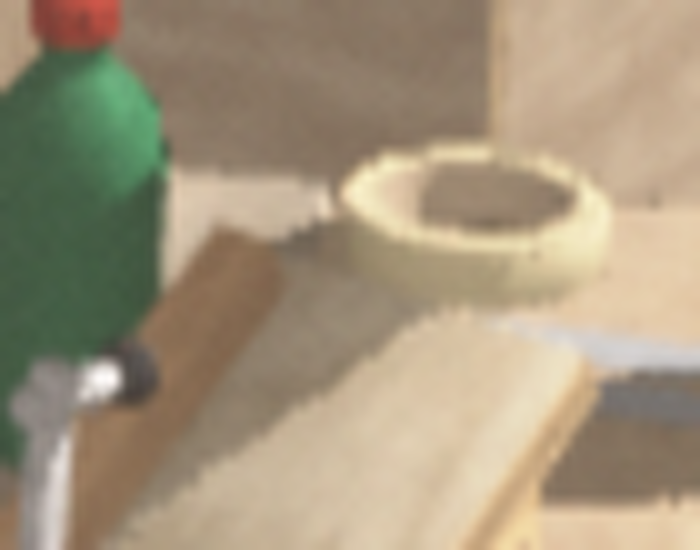

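```bash
python3 -m crank '[{"hand":1,"dx":0,"dy":8,"dz":10,"yaw":-0.008},{"hand":1,"dx":0,"dy":16,"dz":22,"yaw":-0.008},{"hand":1,"dx":-1,"dy":25,"dz":34,"yaw":-0.008},{"hand":1,"dx":-1,"dy":33,"dz":41,"yaw":-0.008},{"hand":1,"dx":-1,"dy":33,"dz":41,"yaw":-0.008},{"hand":1,"dx":-1,"dy":33,"dz":41,"yaw":-0.008}]' 50;  python3 - <<'E'
from h import *
s=bot.observe(); print(s['position'],s['tool_rot'],s['grip_width'],s['force'],s['moment'])
C=cam('wrist');np.save('w23.npy',np.r_[C[3]['rvec'],C[3]['tvec']])
im=bot.grab_frame('wrist'); cv2.imwrite('pics/w23.png',im[:,:,::-1])
im=bot.grab_frame('scene'); cv2.imwrite('pics/s23.png',cv2.resize(im[150:290,210:350,::-1],None,fx=5,fy=4.2,interpolation=cv2.INTER_CUBIC))
print(bot.observe()['position'])
E
```

```text
clock: 16.58
position: [0.4598, -0.0058, 0.1196]
tool_rot: [-1.571, -0.0, -0.014]
force: [-0.6, 0.9, -0.4]
grip_width: 0.0575
[ 0.45982278 -0.00576594  0.11956292] [-1.57101418e+00 -2.42088129e-04 -1.41715168e-02] 0.057454343746969935 [-0.64971103  0.88180292 -0.39769232] [0.34705754 0.0565111  0.08883457]
[ 0.45996025 -0.0060688   0.11978541]
```

View pics/s23.png

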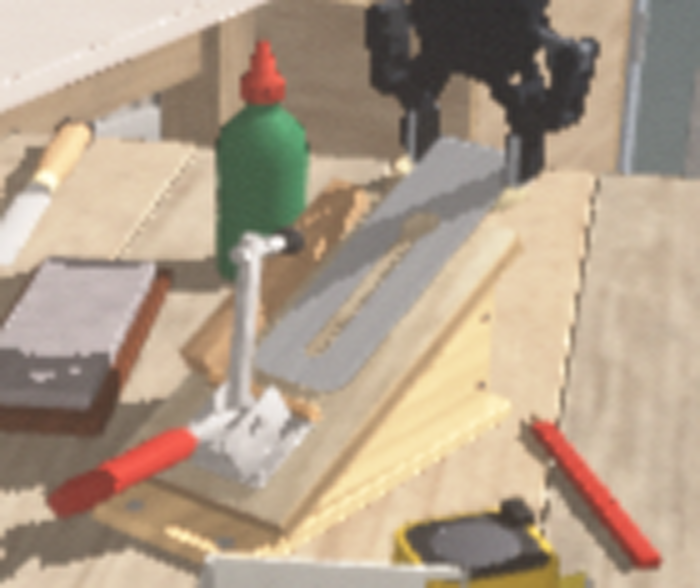

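View pics/w23.png

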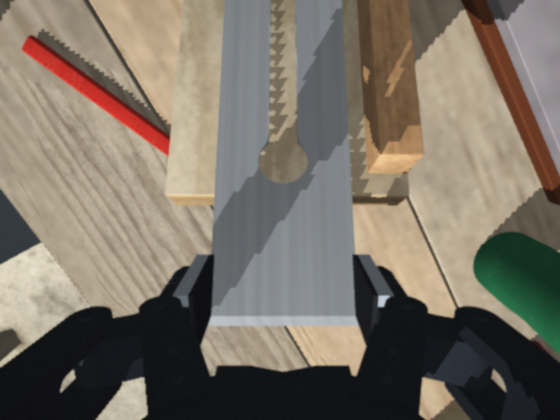

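```bash
python3 -m crank '[{"hand":1,"dx":0,"dy":-6,"dz":-6,"yaw":0},{"hand":1,"dx":0,"dy":-7,"dz":-12,"yaw":0},{"hand":1,"dx":0,"dy":-7,"dz":-12,"yaw":0},{"hand":1,"dx":0,"dy":-7,"dz":-12,"yaw":0}]' 25; python3 -c "
from h import *
s=bot.observe(); print(s['force'],s['moment'])"; python3 -m crank '[{"hand":1,"dx":0,"dy":2,"dz":0,"yaw":0},{"hand":1,"dx":0,"dy":4,"dz":0,"yaw":0},{"hand":1,"dx":0,"dy":4,"dz":0,"yaw":0}]' 25; python3 -c "
from h import *
s=bot.observe(); print(s['force'],s['moment'])"
```

```text
clock: 17.02
position: [0.4596, -0.018, 0.1265]
tool_rot: [-1.571, -0.001, -0.015]
force: [0.2, -0.0, -0.2]
grip_width: 0.0574
[ 0.15001632 -0.04712904 -0.1989667 ] [ 0.18643098 -0.01036694 -0.00159447]
clock: 17.27
position: [0.4597, -0.0167, 0.1219]
tool_rot: [-1.57, -0.0, -0.013]
force: [-0.2, 2.6, 7.3]
grip_width: 0.0574
[-0.21566955  2.62468921  7.31508016] [ 0.69717498  0.14088796 -0.0965679 ]
```

```bash
python3 -m crank '[{"hand":1,"dx":0,"dy":1.5,"dz":0,"yaw":0},{"hand":1,"dx":0,"dy":3,"dz":0,"yaw":0},{"hand":1,"dx":0,"dy":3,"dz":0,"yaw":0}]' 20; python3 -c "
from h import *
s=bot.observe(); print(s['force'],s['moment'])
im=bot.grab_frame('scene'); cv2.imwrite('pics/s24.png',cv2.resize(im[150:290,210:350,::-1],None,fx=5,fy=4.2,interpolation=cv2.INTER_CUBIC))
"
```

```text
clock: 17.52
position: [0.4598, -0.0164, 0.1191]
tool_rot: [-1.57, -0.001, -0.012]
force: [-0.3, 3.1, 7.8]
grip_width: 0.0573
[-0.25229267  3.14805412  7.80357167] [ 0.9926365   0.17226908 -0.05744462]
```

View pics/s24.png

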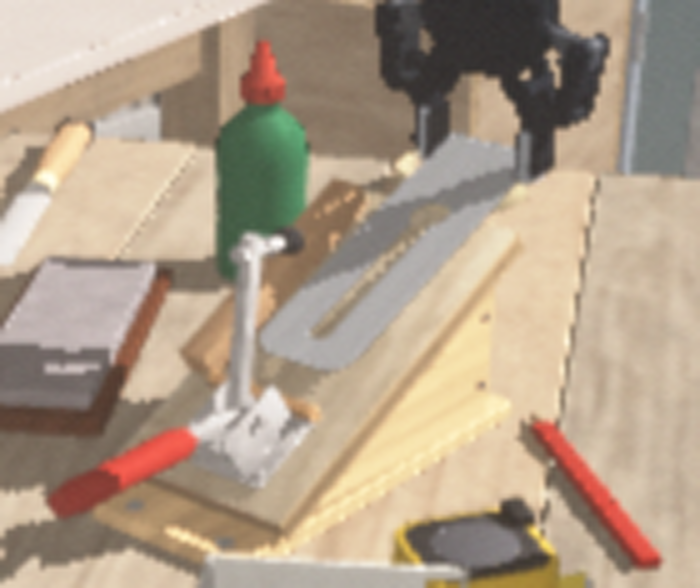

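```bash
python3 -m crank '[{"hand":1,"dx":0,"dy":1.5,"dz":0,"yaw":0},{"hand":1,"dx":0,"dy":3,"dz":0,"yaw":0},{"hand":1,"dx":0,"dy":3,"dz":0,"yaw":0}]' 20; python3 -c "
from h import *
s=bot.observe(); print(s['force'],s['moment'])
im=bot.grab_frame('wrist'); cv2.imwrite('pics/w25.png',im[:,:,::-1])
"
```

```text
clock: 17.82
position: [0.4599, -0.0166, 0.1161]
tool_rot: [-1.57, -0.001, -0.012]
force: [0.8, 1.3, 6.6]
grip_width: 0.0575
[0.79540861 1.26727137 6.58800467] [ 0.66240836 -0.12332509 -0.02742636]
```

View pics/w25.png

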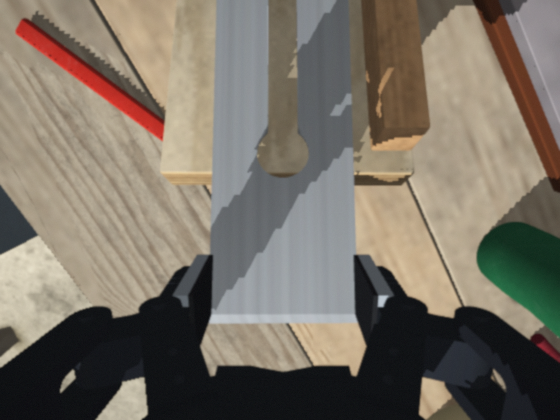

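```bash
python3 -c "
from h import *
im=bot.grab_frame('scene'); cv2.imwrite('pics/s26.png',cv2.resize(im[175:270,235:325,::-1],None,fx=8,fy=6.3,interpolation=cv2.INTER_CUBIC))
s=bot.observe(); print(s['position'],s['force'],s['moment'])
"
```

```text
[ 0.45990638 -0.01650985  0.1161619 ] [1.00946698 1.83131391 6.72794946] [ 0.63856508 -0.01064981 -0.05158115]
```

View pics/s26.png

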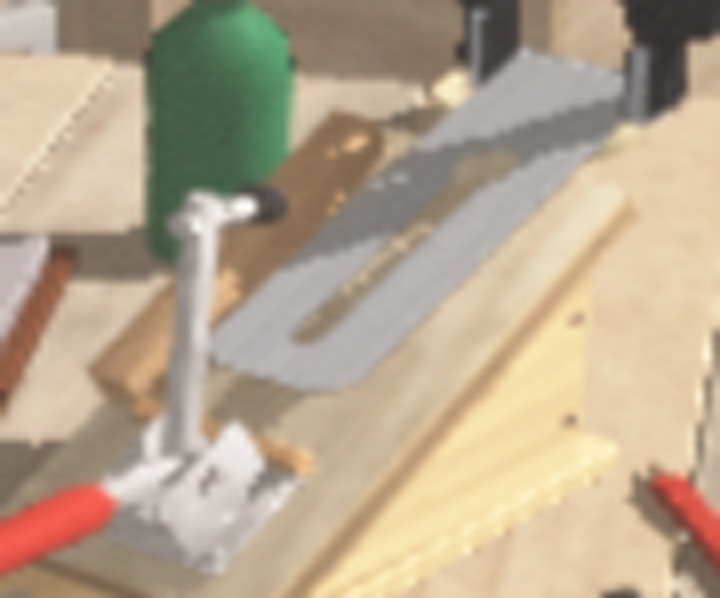

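```bash
python3 - <<'E'
from h import *
def onx(u,v,x):
    o,d=ray('scene',u,v); return o+d*(x-o[0])/d[0]
f=lambda a,b:(a/8+235,b/6.3+175)
for nm,x,p,q in [('iron',.430,(345,385),(590,135)),('iron2',.430,(420,310),(560,168)),('plate',.406,(632,205),(300,590)),('plate2',.406,(560,290),(400,475))]:
    A=onx(*f(*p),x);B=onx(*f(*q),x); d=A-B; print(nm,A,B,np.degrees(np.arctan2(d[2],d[1])))
E
```

```text
iron [0.43       0.14716101 0.09395301] [0.43       0.01085247 0.15618492] -24.539151556305868
iron2 [0.43       0.10743637 0.1113553 ] [0.43       0.0285184  0.14692611] -24.262586100545864
plate [0.406      0.02017933 0.13364453] [0.406      0.2005256  0.03503494] 151.3310802246414
plate2 [0.406      0.06204297 0.10999131] [0.406      0.14952489 0.06245349] 151.4802714417709
```

```bash
python3 -c "
from h import *
im=bot.grab_frame('top'); cv2.imwrite('pics/t27.png',im[:,:,::-1]); cv2.imwrite('pics/t27z.png',cv2.resize(im[200:280,170:290,::-1],None,fx=6.5,fy=6.5,interpolation=cv2.INTER_CUBIC))
"
```

```text
(no output)
```

View pics/t27z.png

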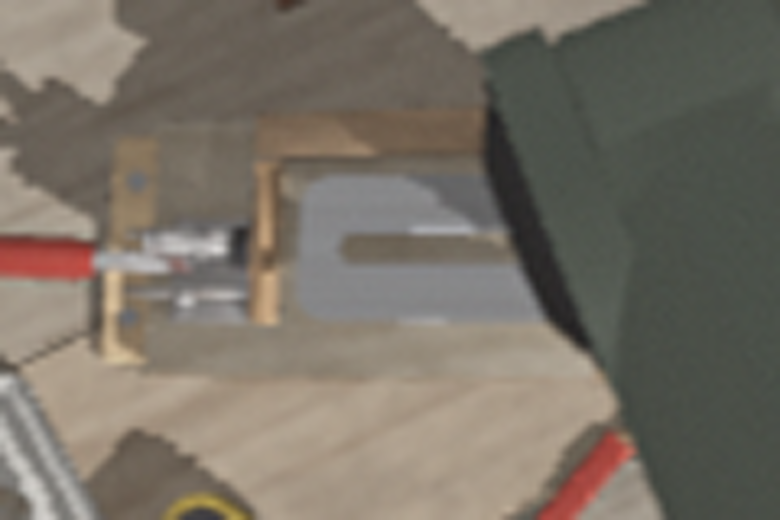

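```bash
python3 - <<'E'
from h import *
for t,s in [((222.8,238.2),(272.5,228.2)),((222.8,238.2),(272.2,227.8)),((217.5,249),(235+345/8,175+388/6.3))]:
    p=tri([('top',*t),('scene',*s)]); print(p, proj('top',[p])-t, proj('scene',[p])-s)
# plate height at that y
o=onz('top',222.8,238.2,.08);print(o)
E
```

```text
[0.45939069 0.13129083 0.09982638] [[-0.0887923 -0.1460046]] [[0.17671108 0.02775505]]
[0.45969471 0.13143592 0.10086952] [[-0.17823797 -0.29242959]] [[0.35404102 0.05545664]]
[0.43060936 0.14530497 0.09145223] [[-0.10849407 -0.18352219]] [[0.22613231 0.03400895]]
[0.46058777 0.1331506  0.08      ]
```

```bash
python3 - <<'E'
from h import *
# scene0 zoom 4 offset(190,150): nozzle tip (290,38)
s=(190+290/4,150+38/4); t=(270+133/4.2,150+45/4.2)
p=tri([('top',*t),('scene',*s)]); print('bottle tip',p,proj('top',[p])-t,proj('scene',[p])-s)
# bench points: iron initial tail-left corner in scene? bench right-far corner etc: scene bench corner
# TCP-related: finger tips / cutting edge corners of iron now in wrist & scene
s=(235+620/8,175+75/6.3); print(s)
C=cam('wrist')
def tri2(rays):
    A=np.zeros((3,3));b=np.zeros(3)
    for o,d in rays:
        d=d/np.linalg.norm(d); M=np.eye(3)-np.outer(d,d); A+=M;b+=M@o
    p=np.linalg.solve(A,b); return p,[np.linalg.norm(np.cross(p-o,d/np.linalg.norm(d)))*1e3 for o,d in rays]
# hole far rim/near rim centre in wrist (283,152) ; scene hole
print('hole', tri2([ray('wrist',283,155,C),ray('scene',235+490/8,175+165/6.3)]))
print('wrist width depth: cutting edge', 352.2*.060/(355.5-212), 'at hole v=155', 352.2*.06/(353.5-213.5))
E
```

```text
bottle tip [ 0.6563283  -0.07261549  0.18996561] [[0.02132177 0.03297091]] [[-0.03191675 -0.0060978 ]]
(312.5, 186.9047619047619)
hole (array([0.45884982, 0.03130108, 0.14094068]), [np.float64(2.247222606694075), np.float64(2.2472226066938625)])
wrist width depth: cutting edge 0.14726132404181183 at hole v=155 0.15094285714285713
```

```bash
python3 -m crank '[{"hand":1,"dx":0,"dy":-5,"dz":0,"yaw":0},{"hand":1,"dx":0,"dy":-9,"dz":0,"yaw":0},{"hand":0.33,"dx":0,"dy":-9,"dz":0,"yaw":0},{"hand":0.315,"dx":0,"dy":-9,"dz":0,"yaw":0},{"hand":0.309,"dx":0,"dy":-9,"dz":0,"yaw":0},{"hand":0.306,"dx":0,"dy":-9,"dz":0,"yaw":0},{"hand":0.304,"dx":0,"dy":-9,"dz":0,"yaw":0},{"hand":0.304,"dx":0,"dy":-9,"dz":0,"yaw":0},{"hand":0.304,"dx":0,"dy":-9,"dz":0,"yaw":0}]' 20; python3 -c "
from h import *
s=bot.observe(); print(s['force'],s['moment'])
im=bot.grab_frame('scene'); cv2.imwrite('pics/s28.png',cv2.resize(im[175:270,235:325,::-1],None,fx=8,fy=6.3,interpolation=cv2.INTER_CUBIC))
im=bot.grab_frame('wrist'); cv2.imwrite('pics/w28.png',im[:,:,::-1])
"
```

```text
clock: 18.72
position: [0.4594, -0.017, 0.125]
tool_rot: [-1.571, 0.0, -0.013]
force: [0.5, 0.0, -2.2]
grip_width: 0.0594
[ 0.48075196  0.02679048 -2.1669624 ] [ 0.0239263   0.02919187 -0.01309419]
```

View pics/s28.png

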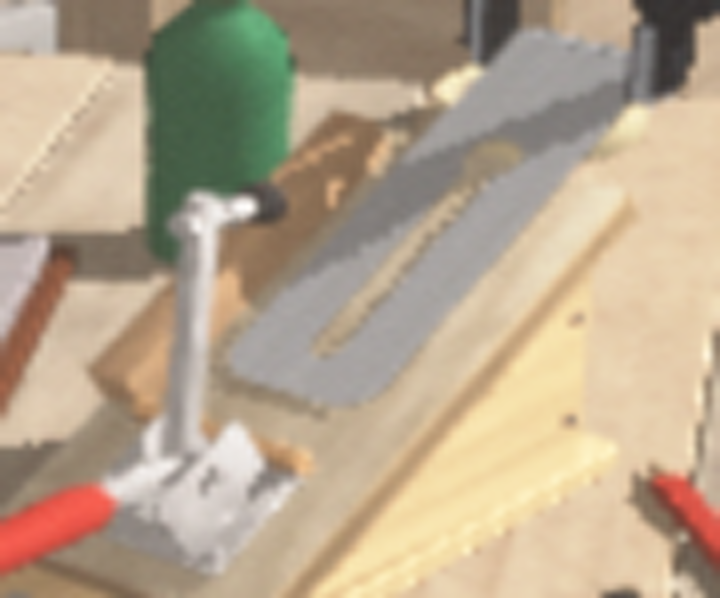

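View pics/w28.png

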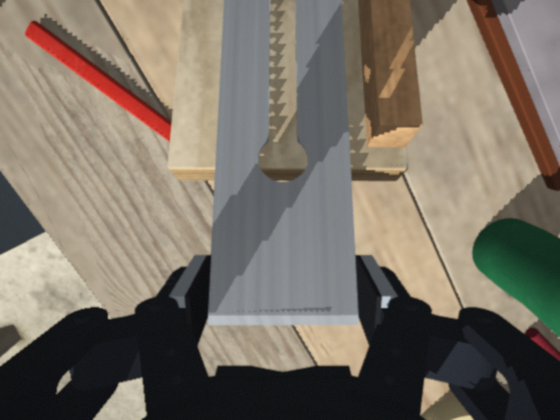

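```bash
python3 -m crank '[{"hand":0.304,"dx":0,"dy":0,"dz":0,"yaw":0},{"hand":0.303,"dx":0,"dy":0,"dz":0,"yaw":0},{"hand":0.303,"dx":0,"dy":0,"dz":0,"yaw":0},{"hand":0.303,"dx":0,"dy":0,"dz":0,"yaw":0}]' 20; python3 - <<'E'
from h import *
s=bot.observe(); print(s['force'],s['moment'])
im=bot.grab_frame('scene'); cv2.imwrite('pics/s29.png',cv2.resize(im[175:270,235:325,::-1],None,fx=8,fy=6.3,interpolation=cv2.INTER_CUBIC))
C=cam('wrist');im=bot.grab_frame('wrist'); cv2.imwrite('pics/w29.png',im[:,:,::-1])
E
```

```text
clock: 19.15
position: [0.4594, -0.0171, 0.1251]
tool_rot: [-1.571, -0.0, -0.013]
force: [-0.6, 0.1, -1.6]
grip_width: 0.0595
[-0.55545814  0.07146692 -1.61913458] [-0.01030751  0.02606476  0.0151042 ]
```

View pics/s29.png

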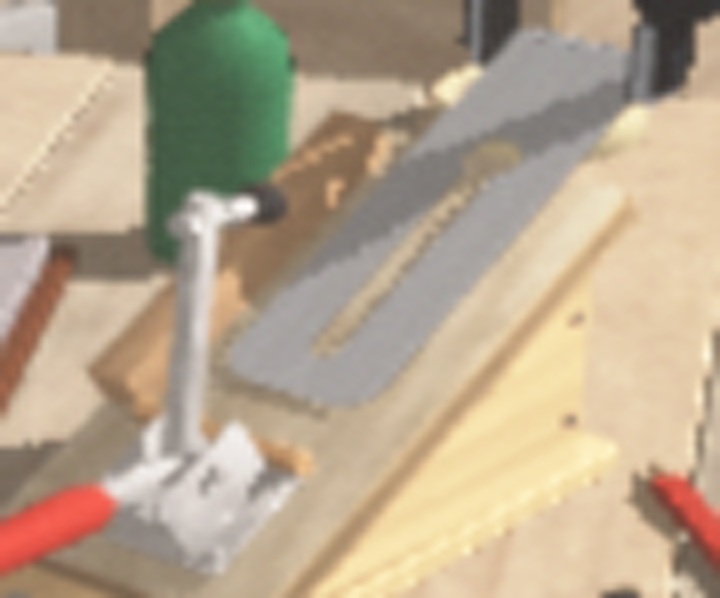

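View pics/w29.png

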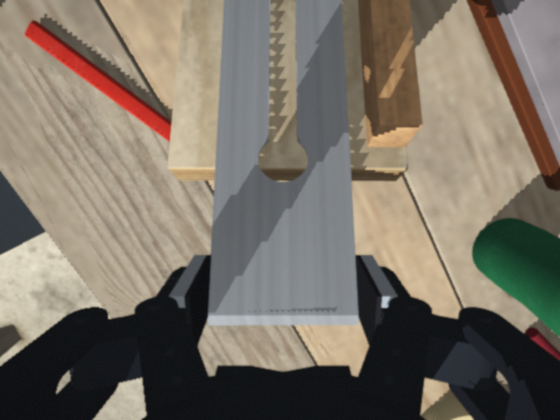

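```bash
python3 -m crank '[{"hand":0.303,"dx":0,"dy":1.5,"dz":0,"yaw":0},{"hand":0.303,"dx":0,"dy":3,"dz":0,"yaw":0},{"hand":0.303,"dx":0,"dy":4.5,"dz":0,"yaw":0},{"hand":0.303,"dx":0,"dy":4.5,"dz":0,"yaw":0}]' 20; python3 - <<'E'
from h import *
s=bot.observe(); print(s['force'],s['moment'])
im=bot.grab_frame('scene'); cv2.imwrite('pics/s30.png',cv2.resize(im[175:270,235:325,::-1],None,fx=8,fy=6.3,interpolation=cv2.INTER_CUBIC))
E
```

```text
clock: 19.58
position: [0.4595, -0.0169, 0.1204]
tool_rot: [-1.571, -0.0, -0.013]
force: [0.6, 0.9, 1.2]
grip_width: 0.0592
[0.64696026 0.91952256 1.19147825] [ 0.42450096 -0.12698118 -0.0142702 ]
```

View pics/s30.png

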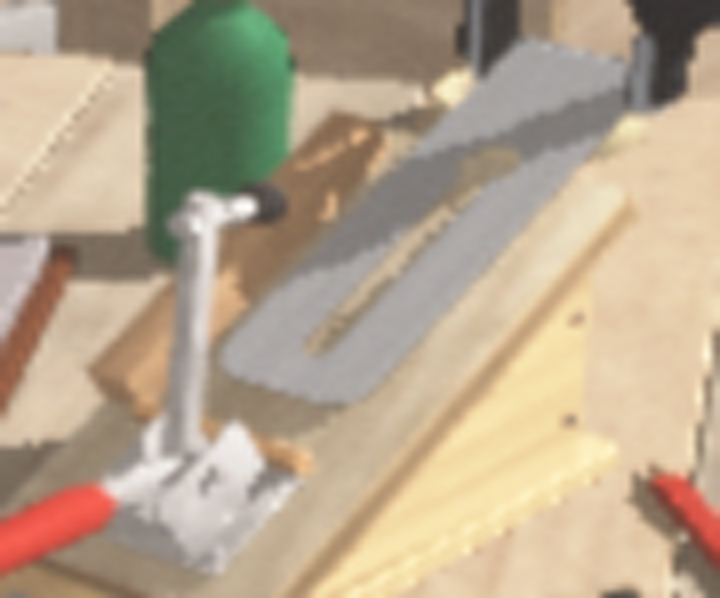

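```bash
python3 -m crank '[{"hand":0.306,"dx":0,"dy":-5,"dz":0,"yaw":0},{"hand":0.306,"dx":0,"dy":-9,"dz":0,"yaw":0},{"hand":0.304,"dx":0,"dy":-9,"dz":0,"yaw":0},{"hand":0.303,"dx":0,"dy":-9,"dz":0,"yaw":0},{"hand":0.3025,"dx":0,"dy":-9,"dz":0,"yaw":0},{"hand":0.302,"dx":0,"dy":-9,"dz":0,"yaw":0},{"hand":0.3015,"dx":0,"dy":-9,"dz":0,"yaw":0},{"hand":0.3015,"dx":0,"dy":-9,"dz":0,"yaw":0}]' 20; python3 - <<'E'
from h import *
s=bot.observe(); print(s['force'],s['moment'])
im=bot.grab_frame('scene'); cv2.imwrite('pics/s31.png',cv2.resize(im[175:270,235:325,::-1],None,fx=8,fy=6.3,interpolation=cv2.INTER_CUBIC))
E
```

```text
clock: 20.3
position: [0.4593, -0.0171, 0.1295]
tool_rot: [-1.571, 0.0, -0.013]
force: [-0.5, -0.0, -1.5]
grip_width: 0.0599
[-0.51407783 -0.03150996 -1.54505373] [-0.05305881  0.01585966  0.00012138]
```

View pics/s31.png

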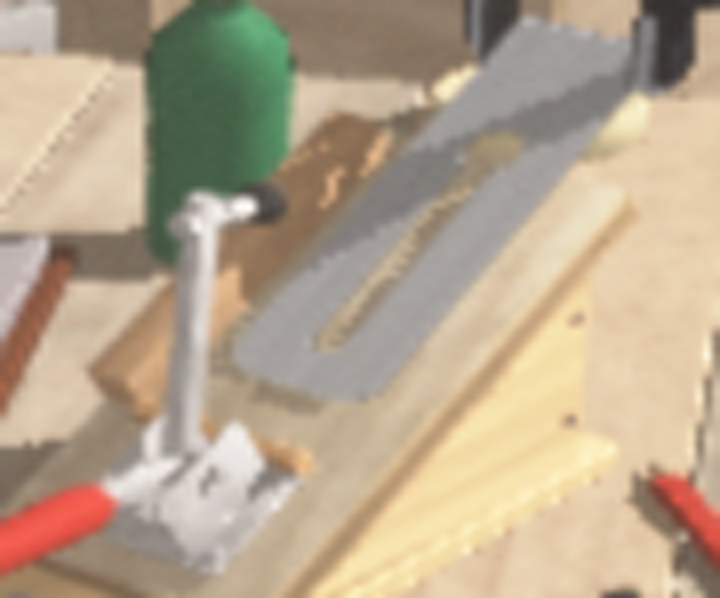

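```bash
python3 -m crank '[{"hand":0.3005,"dx":0,"dy":0,"dz":0,"yaw":0},{"hand":0.3,"dx":0,"dy":0,"dz":0,"yaw":0},{"hand":0.2995,"dx":0,"dy":0,"dz":0,"yaw":0},{"hand":0.2995,"dx":0,"dy":0,"dz":0,"yaw":0}]' 20; python3 - <<'E'
from h import *
s=bot.observe(); print(s['force'],s['moment'])
im=bot.grab_frame('scene'); cv2.imwrite('pics/s32.png',cv2.resize(im[175:270,235:325,::-1],None,fx=8,fy=6.3,interpolation=cv2.INTER_CUBIC))
E
```

```text
clock: 20.68
position: [0.4594, -0.017, 0.1296]
tool_rot: [-1.571, 0.0, -0.013]
force: [0.1, -0.1, -1.4]
grip_width: 0.0599
[ 0.1128089  -0.05594757 -1.41710332] [-0.00761167  0.0244925   0.04423698]
```

View pics/s32.png

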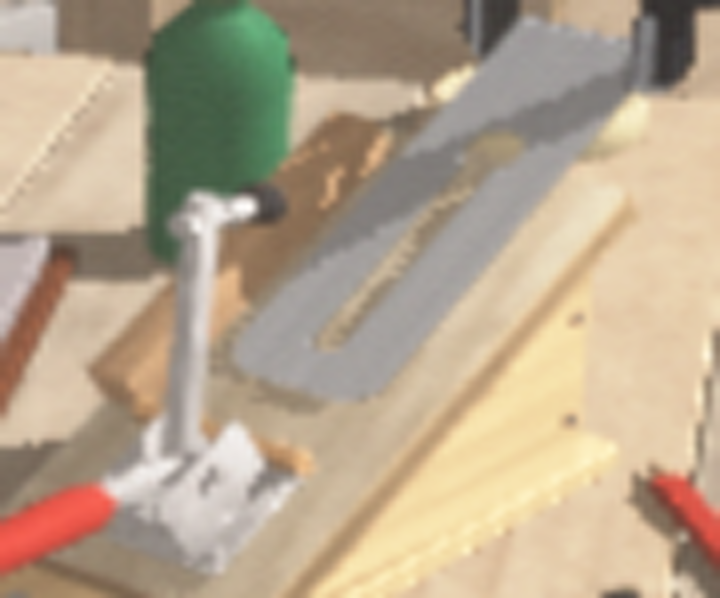

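```bash
python3 - <<'E'
from h import *
im=bot.grab_frame('top'); cv2.imwrite('pics/t33z.png',cv2.resize(im[205:270,175:275,::-1],None,fx=8,fy=8,interpolation=cv2.INTER_CUBIC))
im=bot.grab_frame('scene'); cv2.imwrite('pics/s33.png',cv2.resize(im[205:265,240:310,::-1],None,fx=10,fy=10,interpolation=cv2.INTER_CUBIC))
E
```

```text
(no output)
```

View pics/t33z.png

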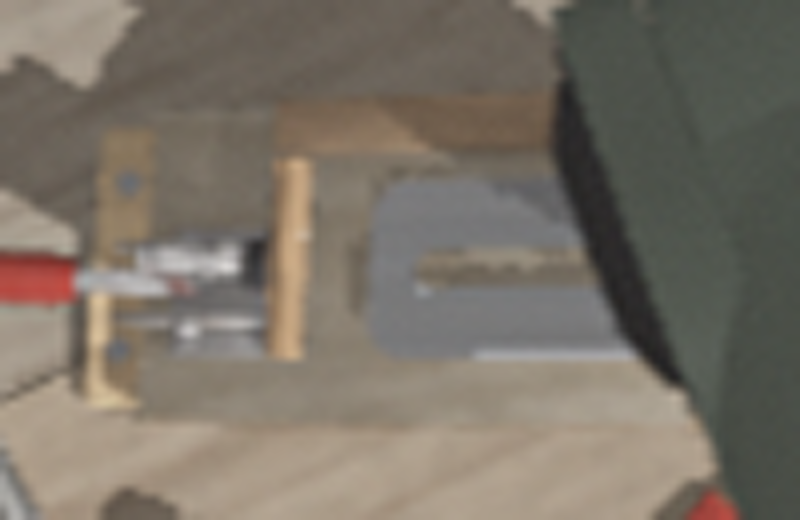

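View pics/s33.png

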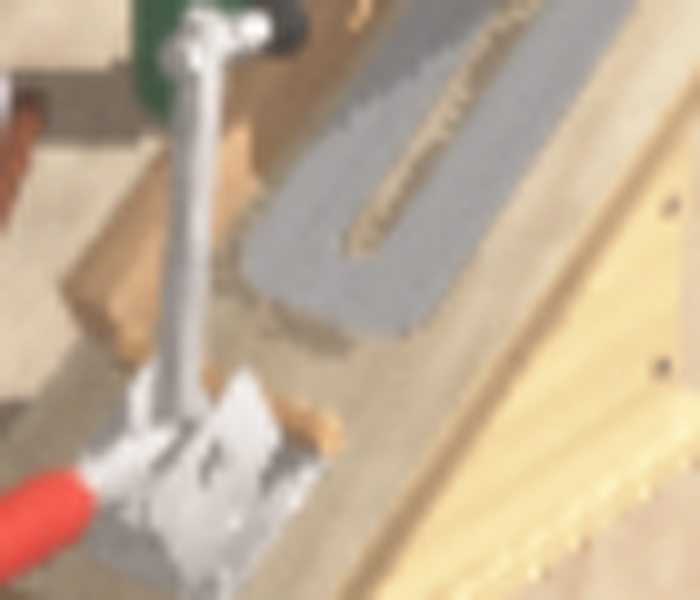

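```bash
python3 - <<'E'
from h import *
p=tri([('top',226.9,238.5),('scene',275.5,230)]); print(p)
for ze in (.137,.143): print('plate z there',ze-(p[1]-.0245)*.577)
# stop: top-edge/bottom face pts both views: top (214,238) scene (240+32.5..)
print(tri([('top',175+290/8,205+358/8),('scene',240+335/10,205+435/10)]))
E
```

```text
[0.45878918 0.12062543 0.09041493]
plate z there 0.08153562579809656
plate z there 0.08753562579809654
[0.42955982 0.16527776 0.06650856]
```

```bash
python3 -m crank '[{"hand":0.3015,"dx":0,"dy":1.5,"dz":0,"yaw":0},{"hand":0.3015,"dx":0,"dy":3,"dz":0,"yaw":0},{"hand":0.3015,"dx":0,"dy":4.5,"dz":0,"yaw":0},{"hand":0.3015,"dx":0,"dy":5,"dz":0,"yaw":0},{"hand":0.3015,"dx":0,"dy":5,"dz":0,"yaw":0}]' 20; python3 - <<'E'
from h import *
s=bot.observe(); print(s['force'],s['moment'])
im=bot.grab_frame('scene'); cv2.imwrite('pics/s34.png',cv2.resize(im[175:270,235:325,::-1],None,fx=8,fy=6.3,interpolation=cv2.INTER_CUBIC))
E
```

```text
clock: 21.25
position: [0.4593, -0.017, 0.1244]
tool_rot: [-1.571, 0.0, -0.013]
force: [-0.1, -0.6, -1.0]
grip_width: 0.0598
[-0.1078752  -0.55914743 -0.96765711] [0.16616793 0.03977614 0.012174  ]
```

View pics/s34.png

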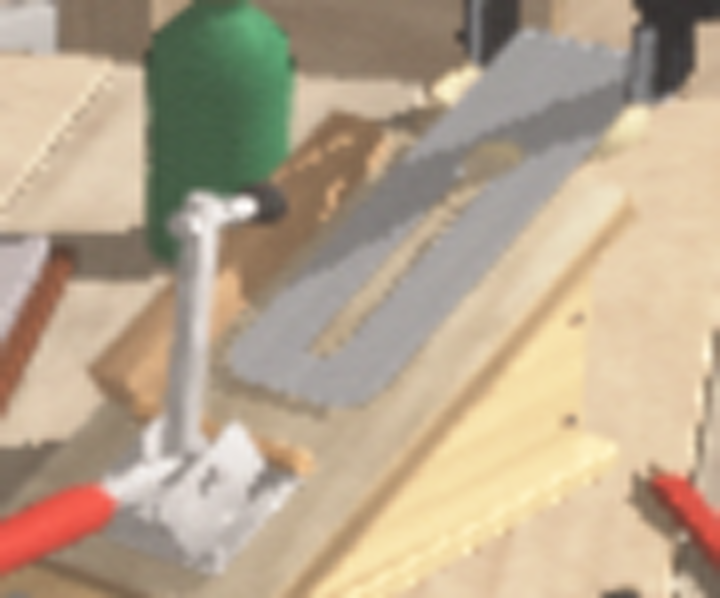

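```bash
python3 -m crank '[{"hand":0.305,"dx":1.5,"dy":2,"dz":3,"yaw":0},{"hand":0.305,"dx":3,"dy":3.5,"dz":6,"yaw":0},{"hand":0.305,"dx":4.5,"dy":5.2,"dz":9,"yaw":0},{"hand":0.305,"dx":5,"dy":7,"dz":12,"yaw":0},{"hand":0.305,"dx":5,"dy":7,"dz":12,"yaw":0}]' 20; python3 - <<'E'
from h import *
s=bot.observe(); print(s['force'],s['moment'])
im=bot.grab_frame('scene'); cv2.imwrite('pics/s35.png',cv2.resize(im[175:270,235:325,::-1],None,fx=8,fy=6.3,interpolation=cv2.INTER_CUBIC))
C=cam('wrist');im=bot.grab_frame('wrist'); cv2.imwrite('pics/w35.png',im[:,:,::-1])
E
```

```text
clock: 21.72
position: [0.4646, -0.0042, 0.1172]
tool_rot: [-1.57, 0.0, -0.012]
force: [-0.6, 0.9, -1.2]
grip_width: 0.0596
[-0.61698223  0.91573445 -1.15443832] [ 0.11139438 -0.06229985 -0.03534308]
```

View pics/s35.png

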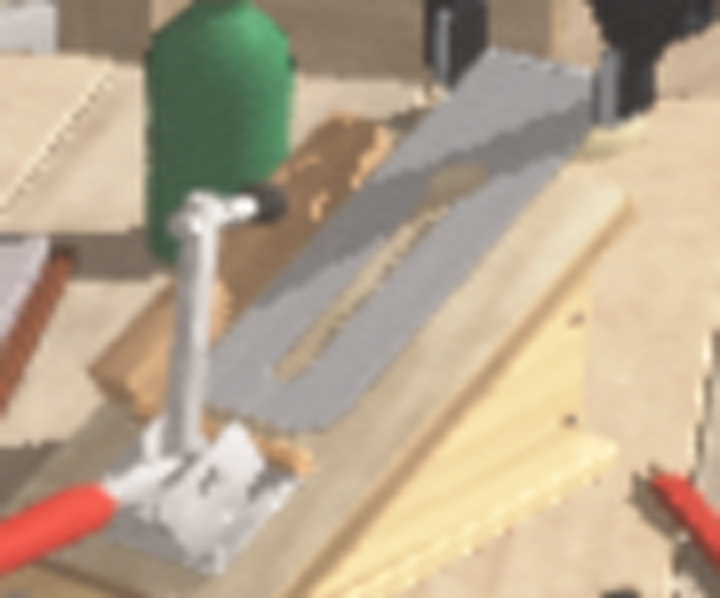

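View pics/w35.png

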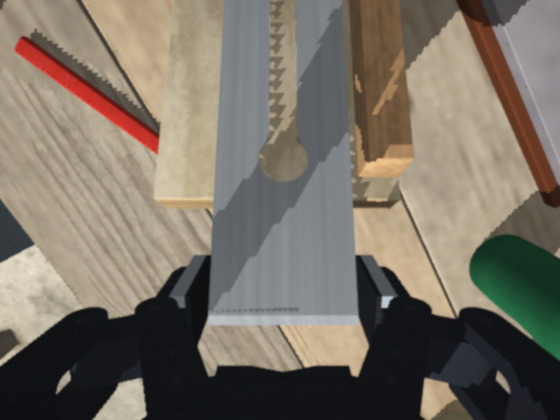

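```bash
python3 -m crank '[{"hand":0.304,"dx":1,"dy":1.5,"dz":2,"yaw":0},{"hand":0.304,"dx":2,"dy":2.5,"dz":3,"yaw":0},{"hand":0.304,"dx":3,"dy":2.5,"dz":3,"yaw":0},{"hand":0.304,"dx":3,"dy":2.5,"dz":3,"yaw":0}]' 20; python3 - <<'E'
from h import *
s=bot.observe(); print(s['force'],s['moment'])
E
```

```text
clock: 22.15
position: [0.4678, -0.0021, 0.1151]
tool_rot: [-1.571, 0.0, -0.013]
force: [0.2, 1.1, -1.7]
grip_width: 0.0595
[ 0.157709    1.08922787 -1.72667456] [ 0.18696568  0.02329848 -0.01437436]
```

```bash
python3 -m crank '[{"hand":0.304,"dx":1,"dy":0.5,"dz":1,"yaw":0},{"hand":0.304,"dx":2,"dy":1,"dz":2,"yaw":0},{"hand":0.304,"dx":2,"dy":1,"dz":2,"yaw":0}]' 20; python3 - <<'E'
from h import *
s=bot.observe(); print(s['force'],s['moment'])
C=cam('wrist');im=bot.grab_frame('wrist'); cv2.imwrite('pics/w36.png',im[:,:,::-1])
E
```

```text
clock: 22.4
position: [0.4684, -0.0004, 0.1137]
tool_rot: [-1.572, 0.003, -0.013]
force: [-5.5, -0.8, -1.6]
grip_width: 0.0596
[-5.45729466 -0.84974912 -1.57015852] [-0.07651166  1.44621331  0.1832966 ]
```

View pics/w36.png

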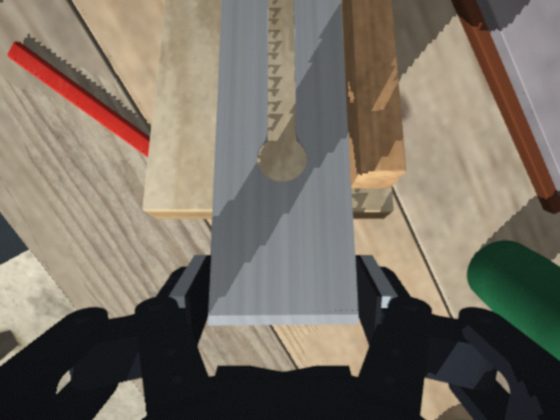

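```bash
python3 -m crank '[{"hand":0.304,"dx":-0.7,"dy":0,"dz":0,"yaw":0},{"hand":0.29,"dx":-0.7,"dy":0,"dz":0,"yaw":0},{"hand":0.28,"dx":-0.7,"dy":0,"dz":0,"yaw":0},{"hand":0.27,"dx":-0.7,"dy":0,"dz":0,"yaw":0},{"hand":0.27,"dx":-0.7,"dy":0,"dz":0,"yaw":0},{"hand":0.27,"dx":-0.7,"dy":0,"dz":0,"yaw":0}]' 20; python3 - <<'E'
from h import *
s=bot.observe(); print(s['force'],s['moment'])
C=cam('wrist');im=bot.grab_frame('wrist'); cv2.imwrite('pics/w37.png',im[:,:,::-1])
im=bot.grab_frame('scene'); cv2.imwrite('pics/s37.png',cv2.resize(im[175:270,235:325,::-1],None,fx=8,fy=6.3,interpolation=cv2.INTER_CUBIC))
E
```

```text
clock: 22.95
position: [0.4692, -0.0001, 0.1142]
tool_rot: [-1.571, -0.0, -0.013]
force: [-0.7, 0.2, -0.3]
grip_width: 0.0624
[-0.70881842  0.22754795 -0.29297248] [ 0.04772233  0.00784225 -0.00902234]
```

View pics/w37.png

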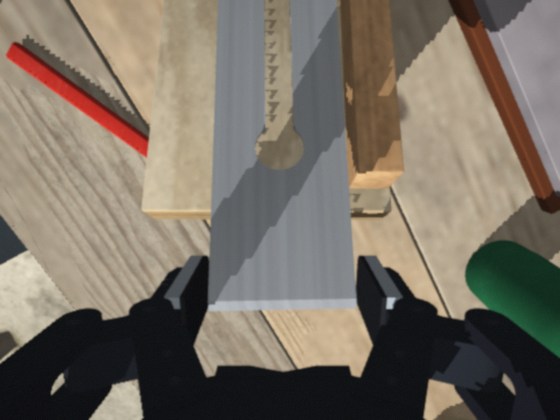

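View pics/s37.png

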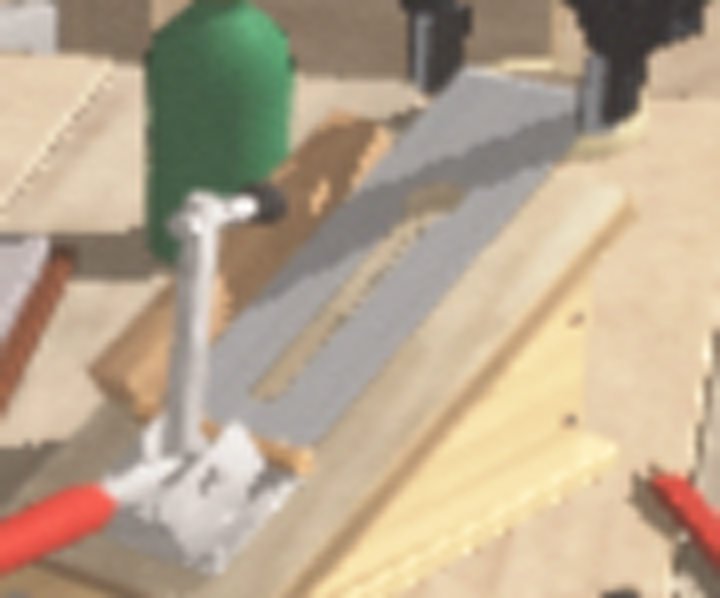

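```bash
python3 - <<'E'
from h import *
im=bot.grab_frame('top'); cv2.imwrite('pics/t38z.png',cv2.resize(im[210:265,190:260,::-1],None,fx=11,fy=11,interpolation=cv2.INTER_LINEAR)); cv2.imwrite('pics/t38.png',im[:,:,::-1])
im=cv2.imread('pics/w37.png'); cv2.imwrite('pics/w37z.png',cv2.resize(im[0:230,130:420],None,fx=2.7,fy=2.6,interpolation=cv2.INTER_CUBIC))
E
```

```text
(no output)
```

View pics/t38z.png

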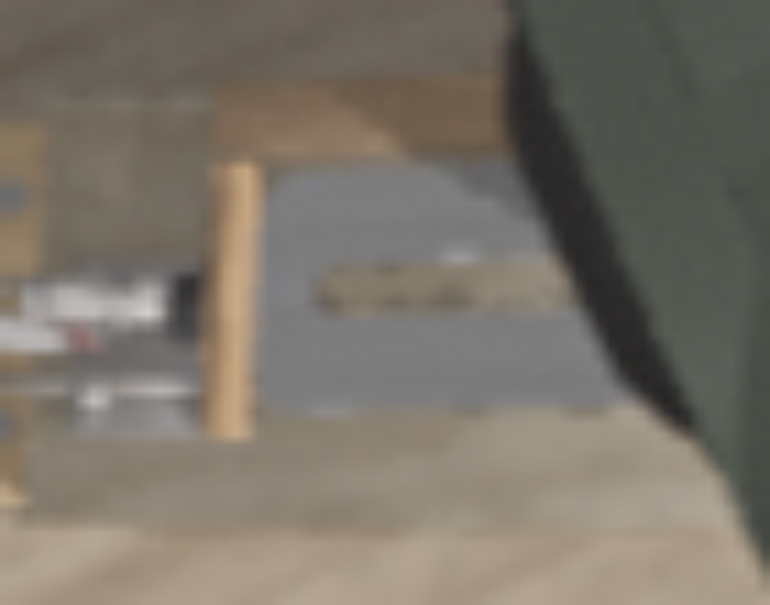

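View pics/w37z.png

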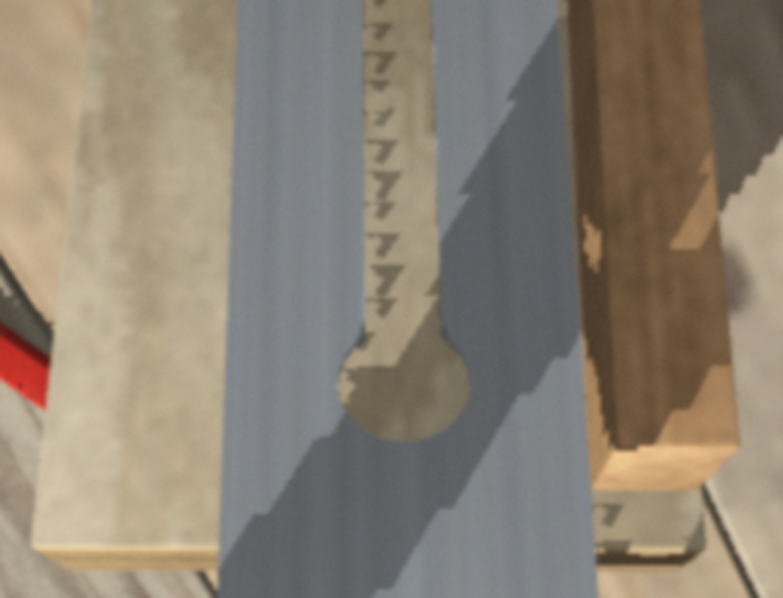

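```bash
python3 -m crank '[{"hand":0.29,"dx":0,"dy":0,"dz":0,"yaw":0},{"hand":0.31,"dx":0,"dy":0,"dz":0,"yaw":0},{"hand":0.32,"dx":0,"dy":0,"dz":0,"yaw":0},{"hand":0.32,"dx":0,"dy":0,"dz":0,"yaw":0.01},{"hand":0.32,"dx":0,"dy":0,"dz":0,"yaw":0.02}]' 30; python3 - <<'E'
from h import *
s=bot.observe(); print(s['force'],s['moment'])
E
```

```text
clock: 23.52
position: [0.4684, -0.0001, 0.1141]
tool_rot: [-1.571, 0.001, -0.033]
force: [-5.9, 1.8, 6.1]
grip_width: 0.0583
[-5.94670741  1.79114129  6.05103368] [0.30759064 1.26184817 0.52331165]
```

```bash
python3 -m crank '[{"hand":0.31,"dx":0,"dy":0,"dz":0,"yaw":0},{"hand":0.30,"dx":0,"dy":0,"dz":0,"yaw":0},{"hand":0.28,"dx":0,"dy":0,"dz":0,"yaw":0},{"hand":0.2,"dx":0,"dy":0,"dz":0,"yaw":0},{"hand":0,"dx":0,"dy":0,"dz":0,"yaw":0},{"hand":0,"dx":0,"dy":0,"dz":0,"yaw":0}]' 30; python3 - <<'E'
from h import *
s=bot.observe(); print(s['force'],s['moment'])
C=cam('wrist');im=bot.grab_frame('wrist'); cv2.imwrite('pics/w39.png',im[:,:,::-1])
im=cv2.imread('pics/w39.png'); cv2.imwrite('pics/w39z.png',cv2.resize(im[0:230,130:420],None,fx=2.7,fy=2.6,interpolation=cv2.INTER_CUBIC))
E
```

```text
clock: 24.02
position: [0.4692, -0.0002, 0.1142]
tool_rot: [-1.571, -0.0, -0.033]
force: [-0.0, -0.1, 0.7]
grip_width: 0.0851
[-0.02140366 -0.06340473  0.66361127] [-0.01541163  0.00968056  0.00749975]
```

View pics/w39z.png

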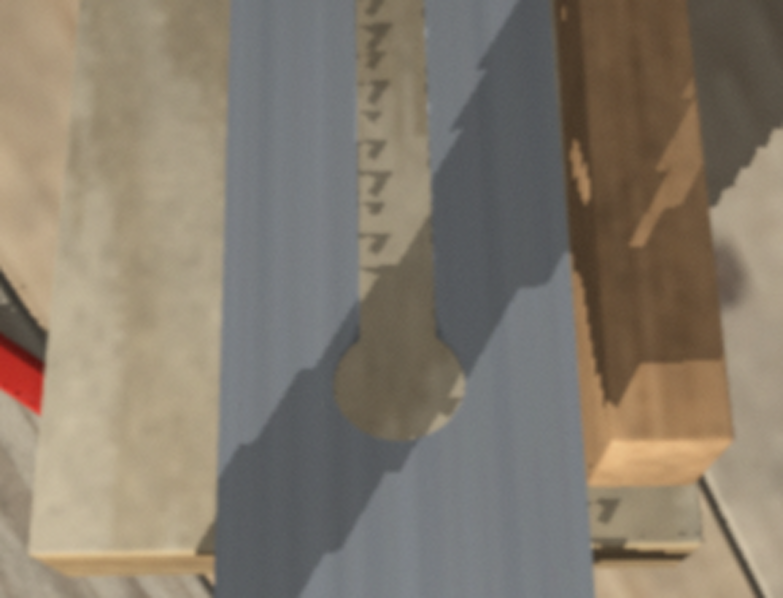

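```bash
python3 -m crank '[{"hand":0,"dx":0,"dy":-40,"dz":0,"yaw":0},{"hand":0,"dx":0,"dy":-80,"dz":0,"yaw":0},{"hand":0,"dx":0,"dy":-120,"dz":-20,"yaw":0},{"hand":0,"dx":0,"dy":-120,"dz":-60,"yaw":0},{"hand":0,"dx":0,"dy":-120,"dz":-60,"yaw":0}]'; python3 - <<'E'
from h import *
im=bot.grab_frame('top'); cv2.imwrite('pics/t40z.png',cv2.resize(im[205:275,145:275,::-1],None,fx=6,fy=6,interpolation=cv2.INTER_CUBIC)); cv2.imwrite('pics/t40.png',im[:,:,::-1])
im=bot.grab_frame('scene'); cv2.imwrite('pics/s40z.png',cv2.resize(im[180:290,210:325,::-1],None,fx=6,fy=5.4,interpolation=cv2.INTER_CUBIC)); cv2.imwrite('pics/s40.png',im[:,:,::-1])
C=cam('wrist');im=bot.grab_frame('wrist'); cv2.imwrite('pics/w40.png',im[:,:,::-1])
np.save('w40.npy',np.r_[C[3]['rvec'],C[3]['tvec']])
E
```

```text
clock: 24.48
position: [0.4676, -0.0665, 0.2362]
tool_rot: [-1.574, -0.004, -0.039]
force: [-0.5, -1.3, -1.7]
grip_width: 0.0851
```

View pics/t40z.png

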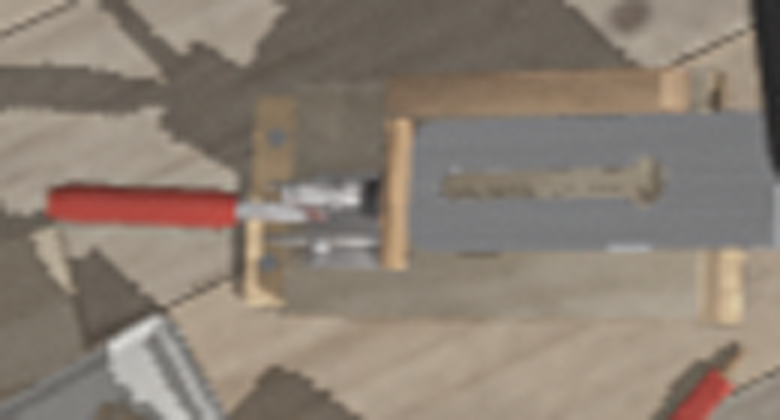

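View pics/s40z.png

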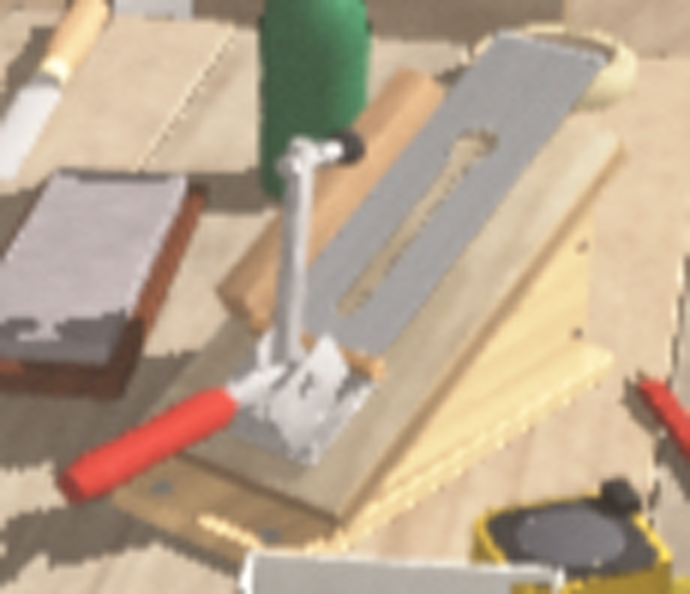

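View pics/w40.png

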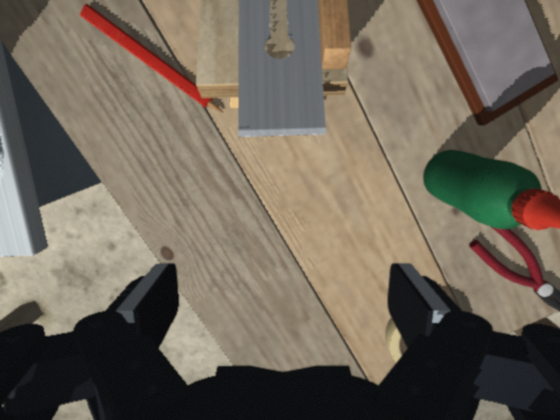

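```bash
python3 - <<'E'
from h import *
a=tri([('top',153.3,238.8),('scene',223.0,268.9)]);b=tri([('top',184.5,239.7),('scene',248,255)])
print('outer',a,'inner',b,np.linalg.norm(a-b)); d=(a-b)/np.linalg.norm(a-b); print(d,'elev',np.degrees(np.arctan2(d[2],d[1])))
print(proj('top',[a,b]),proj('scene',[a,b]))
print('grip',a-.022*d,'hinge-ish along axis', a-.125*d)
# foot black
f=tri([('top',145+372/6,205+195/6),('scene',210+350/6,180+147/5.4)]); print('foot',f)
E
```

```text
outer [0.45362804 0.32213496 0.07912338] inner [0.45332584 0.23771392 0.07417844] 0.08456628099549807
[0.00357355 0.99828253 0.05847412] elev 3.3522540871453868
[[153.40326276 238.9415276 ]
 [184.70670178 240.01269095]] [[222.78924897 268.86145942]
 [247.57723627 254.92685366]]
grip [0.45354942 0.30017275 0.07783695] hinge-ish along axis [0.45318135 0.19734965 0.07181411]
foot [0.4523991  0.16237089 0.17338686]
```

```bash
python3 -m crank '[{"hand":0.35,"dx":-26,"dy":0,"dz":360,"yaw":-0.03},{"hand":0.35,"dx":-26,"dy":0,"dz":360,"yaw":-0.03},{"hand":0.35,"dx":-26,"dy":0,"dz":360,"yaw":-0.03},{"hand":0.35,"dx":-26,"dy":0,"dz":360,"yaw":-0.03},{"hand":0.35,"dx":-26,"dy":0,"dz":360,"yaw":-0.03},{"hand":0.35,"dx":-26,"dy":0,"dz":360,"yaw":-0.03},{"hand":0.35,"dx":-26,"dy":0,"dz":360,"yaw":-0.03},{"hand":0.35,"dx":-26,"dy":0,"dz":360,"yaw":-0.03},{"hand":0.35,"dx":-26,"dy":40,"dz":360,"yaw":-0.03},{"hand":0.35,"dx":-26,"dy":80,"dz":360,"yaw":-0.03},{"hand":0.35,"dx":-26,"dy":110,"dz":360,"yaw":-0.03},{"hand":0.35,"dx":-26,"dy":110,"dz":360,"yaw":-0.03}]'; python3 - <<'E'
from h import *
C=cam('wrist');np.save('w41.npy',np.r_[C[3]['rvec'],C[3]['tvec']])
im=bot.grab_frame('wrist'); cv2.imwrite('pics/w41.png',im[:,:,::-1])
im=bot.grab_frame('scene'); cv2.imwrite('pics/s41.png',cv2.resize(im[140:300,190:350,::-1],None,fx=4.5,fy=3.7,interpolation=cv2.INTER_CUBIC))
s=bot.observe(); print(s['position'],s['tool_rot'])
E
```

```text
clock: 25.63
position: [0.449, 0.3, 0.1183]
tool_rot: [-1.575, 0.008, 0.0]
force: [-1.3, -1.0, -0.4]
grip_width: 0.0557
[0.45192015 0.30123676 0.12424613] [-1.57119461e+00  1.99392147e-03 -1.46474493e-03]
```

View pics/w41.png

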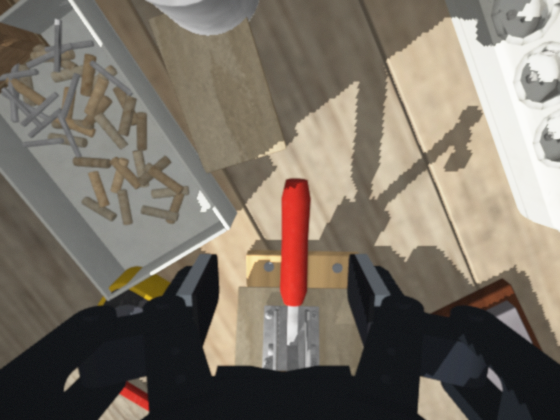

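View pics/s41.png

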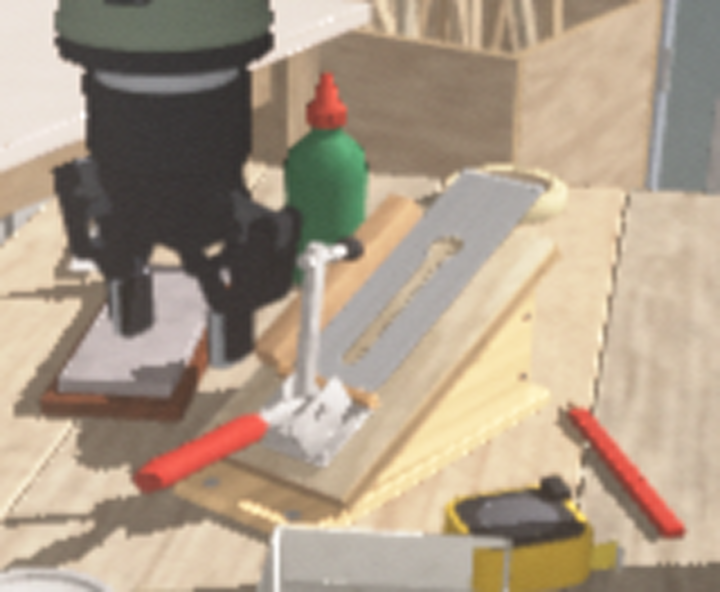

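```bash
python3 - <<'E'
from h import *
a=np.load('w41.npy'); C=cam('wrist'); C=(C[0],R.from_rotvec(a[:3]).as_matrix(),a[3:],None)
print('outer',onz('wrist',295.5,181,.079,C),'inner',onz('wrist',291.5,300,.074,C))
s=bot.observe(); print(s['position'],s['tool_rot'],s['clock'])
E
```

```text
outer [0.456858 0.324956 0.079   ] inner [0.45515768 0.23827459 0.074     ]
[0.45192015 0.30123676 0.12424613] [-1.57119461e+00  1.99392147e-03 -1.46474493e-03] 25.7333
```

```bash
python3 -m crank '[{"hand":0.35,"dx":2,"dy":35,"dz":0,"yaw":0},{"hand":0.35,"dx":2,"dy":70,"dz":0,"yaw":0},{"hand":0.35,"dx":2,"dy":90,"dz":0,"yaw":0},{"hand":0.35,"dx":2,"dy":90,"dz":0,"yaw":0},{"hand":0.6,"dx":2,"dy":90,"dz":0,"yaw":0},{"hand":1,"dx":2,"dy":90,"dz":0,"yaw":0},{"hand":1,"dx":2,"dy":90,"dz":0,"yaw":0},{"hand":1,"dx":2,"dy":90,"dz":0,"yaw":0},{"hand":1,"dx":2,"dy":90,"dz":0,"yaw":0}]' 25; python3 - <<'E'
from h import *
im=bot.grab_frame('wrist'); cv2.imwrite('pics/w42.png',im[:,:,::-1])
im=bot.grab_frame('scene'); cv2.imwrite('pics/s42.png',cv2.resize(im[140:300,190:350,::-1],None,fx=4.5,fy=3.7,interpolation=cv2.INTER_CUBIC))
s=bot.observe(); print(s['position'],s['tool_rot'],s['grip_width'],s['force'])
E
```

```text
clock: 26.48
position: [0.4567, 0.3013, 0.036]
tool_rot: [-1.569, -0.004, -0.004]
force: [6.2, 1.9, 1.4]
grip_width: 0.0179
[0.45674551 0.30129877 0.03593403] [-1.5686606  -0.0034768  -0.00391383] 0.01816631096290778 [5.91683854 1.59728171 2.16877182]
```

View pics/w42.png

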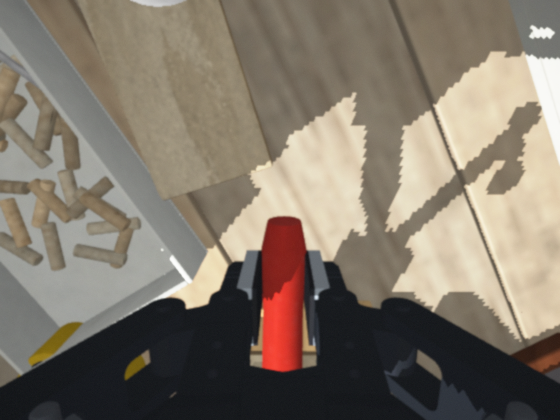

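View pics/s42.png

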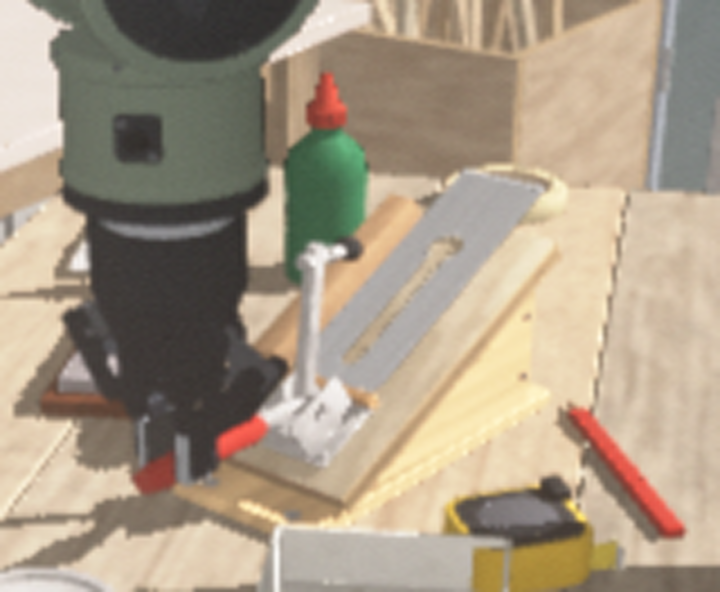

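```bash
python3 -m crank '[{"hand":1,"dx":1,"dy":-8.8,"dz":-0.9,"yaw":0},{"hand":1,"dx":1,"dy":-17.5,"dz":-2.6,"yaw":0},{"hand":1,"dx":1,"dy":-26,"dz":-5,"yaw":0},{"hand":1,"dx":1,"dy":-34.3,"dz":-8.2,"yaw":0},{"hand":1,"dx":1,"dy":-42.3,"dz":-12,"yaw":0},{"hand":1,"dx":1,"dy":-49.9,"dz":-16.6,"yaw":0},{"hand":1,"dx":1,"dy":-57,"dz":-21.8,"yaw":0},{"hand":1,"dx":1,"dy":-57,"dz":-21.8,"yaw":0}]' 25; python3 - <<'E'
from h import *
im=bot.grab_frame('scene'); cv2.imwrite('pics/s43.png',cv2.resize(im[140:300,190:350,::-1],None,fx=4.5,fy=3.7,interpolation=cv2.INTER_CUBIC))
s=bot.observe(); print(s['position'],s['tool_rot'],s['grip_width'],s['force'])
E
```

```text
clock: 27.25
position: [0.4566, 0.2803, 0.094]
tool_rot: [-1.567, -0.003, -0.003]
force: [-1.0, 6.9, 5.5]
grip_width: 0.0183
[0.45660939 0.28051039 0.09357237] [-1.56703674 -0.00305489 -0.0029899 ] 0.01813644184185083 [-0.53603883  6.9861404   4.80796363]
```

View pics/s43.png

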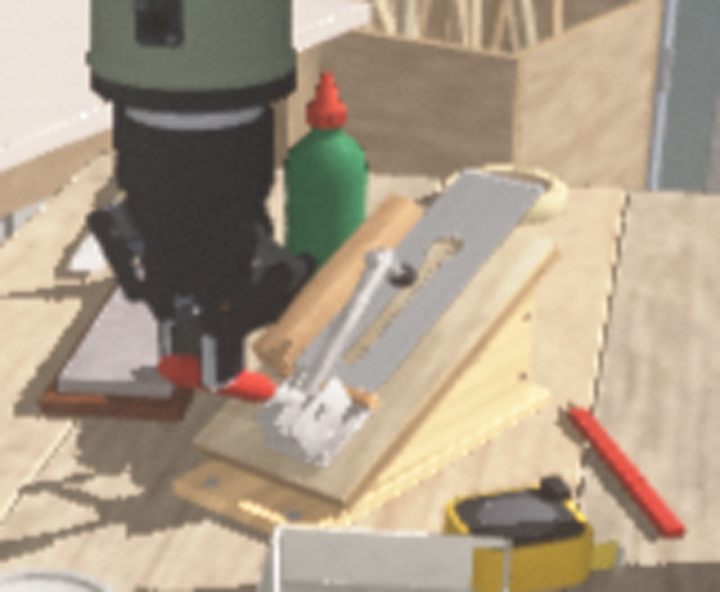

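```bash
python3 -m crank '[{"hand":1,"dx":0,"dy":-3.4,"dz":-2.8,"yaw":0},{"hand":1,"dx":0,"dy":-6.7,"dz":-5.8,"yaw":0},{"hand":1,"dx":0,"dy":-9.9,"dz":-8.9,"yaw":0},{"hand":1,"dx":0,"dy":-12.9,"dz":-12.1,"yaw":0},{"hand":1,"dx":0,"dy":-15.8,"dz":-15.5,"yaw":0},{"hand":1,"dx":0,"dy":-18.5,"dz":-19,"yaw":0},{"hand":1,"dx":0,"dy":-18.5,"dz":-19,"yaw":0}]' 25; python3 - <<'E'
from h import *
im=bot.grab_frame('scene'); cv2.imwrite('pics/s44.png',cv2.resize(im[140:300,190:350,::-1],None,fx=4.5,fy=3.7,interpolation=cv2.INTER_CUBIC))
s=bot.observe(); print(s['position'],s['tool_rot'],s['grip_width'],s['force'])
E
```

```text
clock: 27.88
position: [0.4564, 0.2619, 0.1121]
tool_rot: [-1.567, -0.003, -0.002]
force: [-2.8, 8.7, 9.7]
grip_width: 0.0178
[0.45639139 0.26208469 0.11201118] [-1.56661026 -0.00311406 -0.00228613] 0.017615814051634062 [-1.66125444  7.26756682  8.29769367]
```

View pics/s44.png

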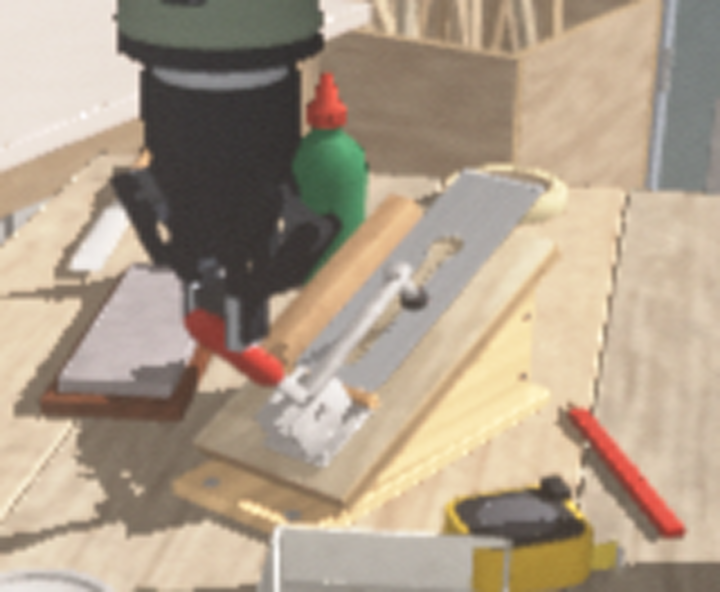

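```bash
python3 -m crank '[{"hand":1,"dx":0,"dy":-2.8,"dz":-2.2,"yaw":0},{"hand":1,"dx":0,"dy":-4.7,"dz":-5.2,"yaw":0},{"hand":1,"dx":0,"dy":-6.5,"dz":-8.5,"yaw":0},{"hand":1,"dx":0,"dy":-6.5,"dz":-8.5,"yaw":0}]' 25; python3 - <<'E'
from h import *
im=bot.grab_frame('scene'); cv2.imwrite('pics/s45.png',cv2.resize(im[180:280,230:330,::-1],None,fx=6.5,fy=5.8,interpolation=cv2.INTER_CUBIC))
s=bot.observe(); print(s['position'],s['tool_rot'],s['grip_width'],s['force'])
E
```

```text
clock: 28.27
position: [0.4562, 0.2543, 0.1177]
tool_rot: [-1.565, -0.003, -0.002]
force: [2.8, 16.0, -11.2]
grip_width: 0.0174
[0.45616482 0.25429531 0.11763879] [-1.56536846 -0.00247178 -0.00162224] 0.017304854809036763 [ 2.16701713 15.92589711 -9.86260947]
```

View pics/s45.png

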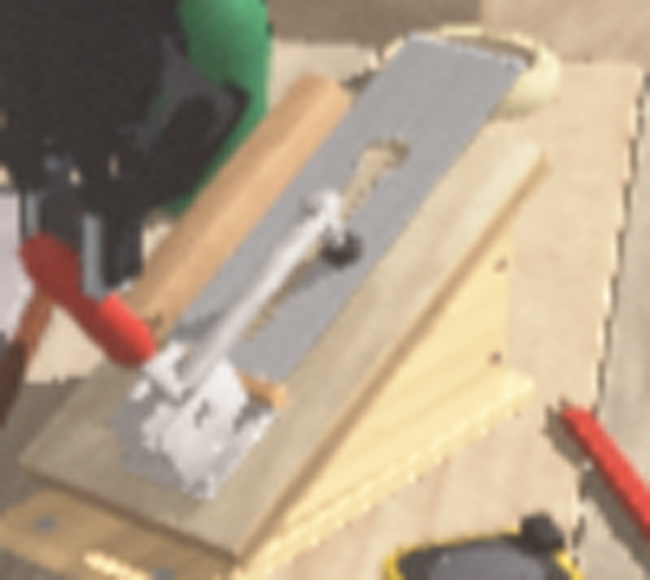

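```bash
python3 -m crank '[{"hand":1,"dx":0,"dy":-0.6,"dz":-0.8,"yaw":0},{"hand":1,"dx":0,"dy":-1.2,"dz":-1.6,"yaw":0},{"hand":1,"dx":0,"dy":-1.2,"dz":-1.6,"yaw":0}]' 25; python3 - <<'E'
from h import *
s=bot.observe(); print(s['position'],s['force'])
E
```

```text
clock: 28.57
position: [0.4561, 0.2533, 0.1184]
tool_rot: [-1.564, -0.002, -0.001]
force: [5.3, 22.7, -21.9]
grip_width: 0.0172
[0.4560732  0.25333748 0.11839391] [  5.26066045  22.66015482 -21.88247392]
```

```bash
python3 -m crank '[{"hand":1,"dx":0,"dy":1,"dz":1.3,"yaw":0},{"hand":0.7,"dx":0,"dy":1,"dz":1.3,"yaw":0},{"hand":0.5,"dx":0,"dy":1,"dz":1.3,"yaw":0},{"hand":0.4,"dx":0,"dy":1,"dz":1.3,"yaw":0},{"hand":0.4,"dx":0,"dy":1,"dz":1.3,"yaw":0},{"hand":0.4,"dx":0,"dy":-40,"dz":1.3,"yaw":0},{"hand":0.4,"dx":0,"dy":-80,"dz":1.3,"yaw":0},{"hand":0.4,"dx":0,"dy":-120,"dz":1.3,"yaw":0},{"hand":0.4,"dx":0,"dy":-120,"dz":1.3,"yaw":0}]' 25; python3 - <<'E'
from h import *
im=bot.grab_frame('scene'); cv2.imwrite('pics/s46.png',cv2.resize(im[180:280,230:330,::-1],None,fx=6.5,fy=5.8,interpolation=cv2.INTER_CUBIC)); 
im=bot.grab_frame('top'); cv2.imwrite('pics/t46.png',im[:,:,::-1]);cv2.imwrite('pics/t46z.png',cv2.resize(im[205:275,145:275,::-1],None,fx=6,fy=6,interpolation=cv2.INTER_CUBIC))
s=bot.observe(); print(s['position'],s['force'])
E
```

```text
clock: 29.32
position: [0.4577, 0.2527, 0.2442]
tool_rot: [-1.567, -0.008, -0.003]
force: [0.7, 0.5, 0.8]
grip_width: 0.0514
[0.45634959 0.25088365 0.23875657] [-0.32592061 -0.78329832 -0.97435829]
```

View pics/s46.png

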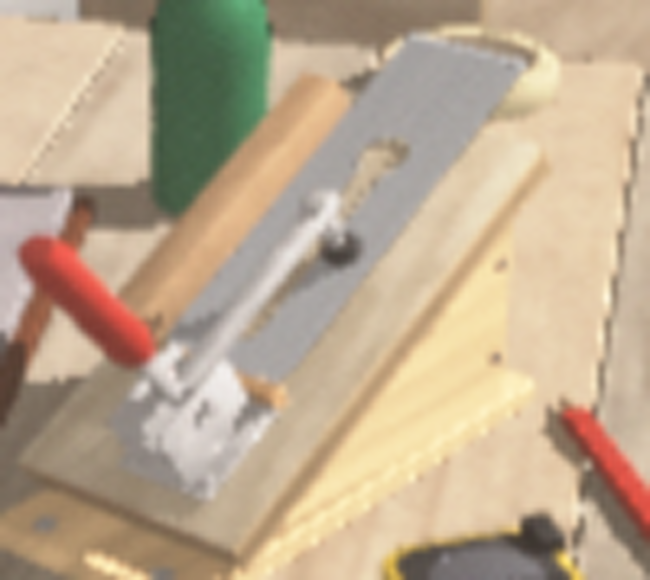

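View pics/t46.png

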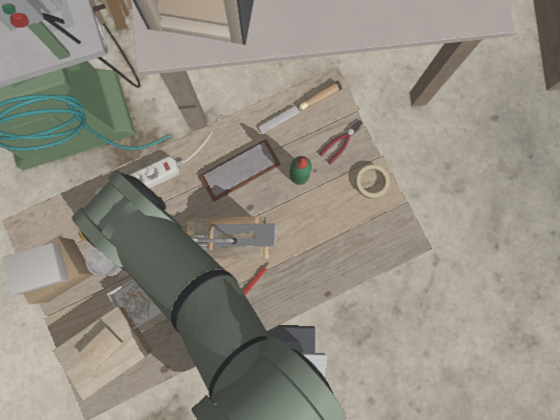

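```bash
python3 - <<'E'
import cv2
im=cv2.imread('pics/t46.png'); cv2.imwrite('pics/t46zz.png',cv2.resize(im[208:266,195:282],None,fx=9,fy=9,interpolation=cv2.INTER_CUBIC))
im=cv2.imread('pics/t40.png'); cv2.imwrite('pics/t40zz.png',cv2.resize(im[208:266,195:282],None,fx=9,fy=9,interpolation=cv2.INTER_CUBIC))
E
```

```text
(no output)
```

View pics/t46zz.png

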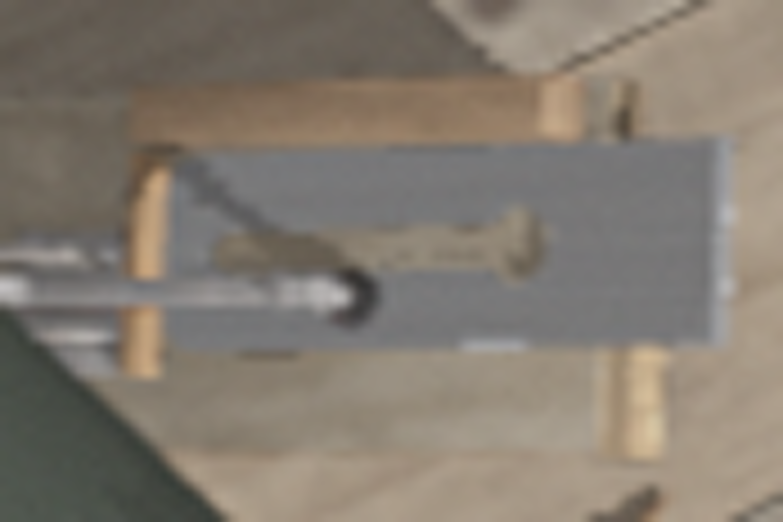

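View pics/t40zz.png

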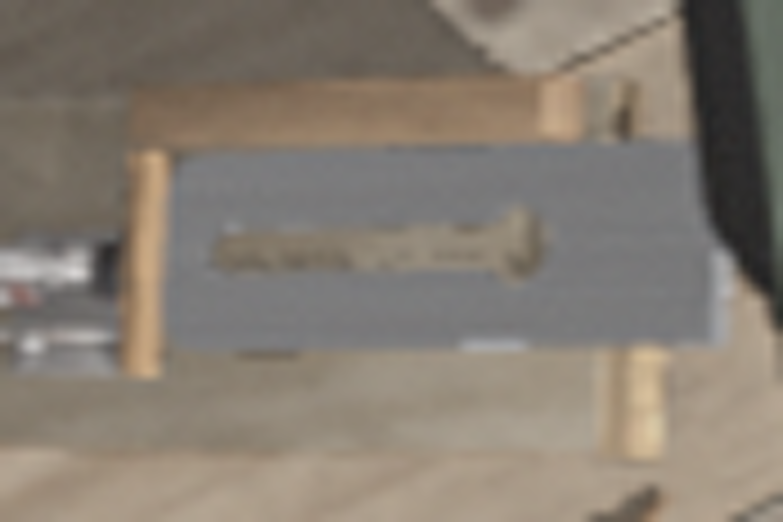

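```bash
python3 - <<'E'
from h import *
print(tri([('top',195+352/9,208+297/9),('scene',230+342/6.5,180+250/5.8)]))
# lever now
import cv2
E
python3 - <<'E'
from h import *
im=bot.grab_frame('wrist'); cv2.imwrite('pics/w47.png',im[:,:,::-1])
im=bot.grab_frame('scene'); cv2.imwrite('pics/s47.png',cv2.resize(im[200:250,255:305,::-1],None,fx=12,fy=12,interpolation=cv2.INTER_CUBIC))
E
```

```text
[0.45151067 0.09970591 0.10445169]
```

View pics/s47.png

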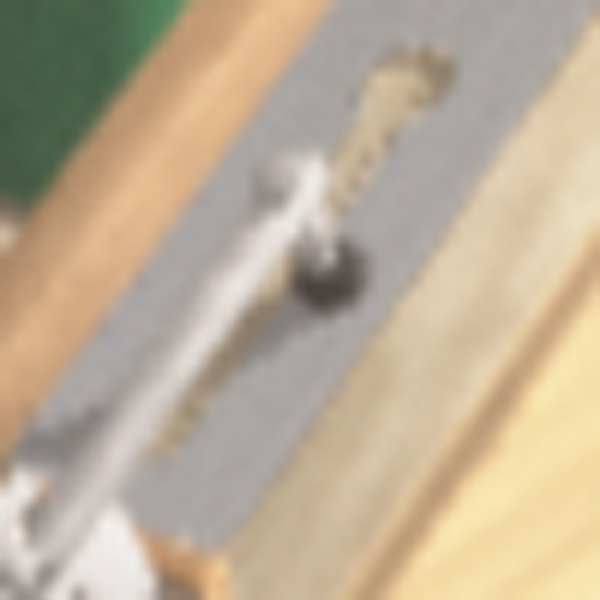

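View pics/w47.png

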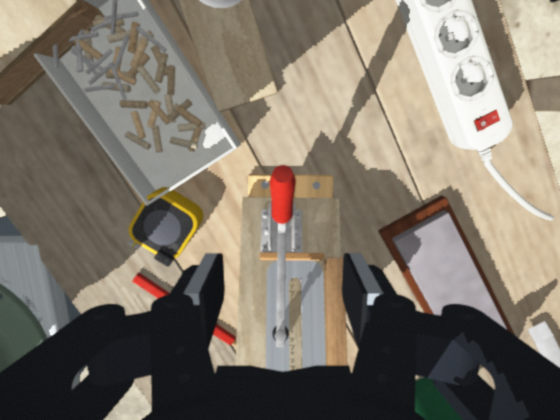

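```bash
python3 -m crank '[{"hand":1,"dx":0,"dy":0,"dz":30,"yaw":0},{"hand":1,"dx":0,"dy":0,"dz":52,"yaw":0},{"hand":1,"dx":0,"dy":35,"dz":52,"yaw":0},{"hand":1,"dx":0,"dy":75,"dz":52,"yaw":0},{"hand":1,"dx":0,"dy":112,"dz":52,"yaw":0},{"hand":1,"dx":0,"dy":112,"dz":52,"yaw":0},{"hand":1,"dx":0,"dy":112,"dz":52,"yaw":0},{"hand":1,"dx":0,"dy":112,"dz":48,"yaw":0},{"hand":1,"dx":0,"dy":112,"dz":44,"yaw":0},{"hand":1,"dx":0,"dy":112,"dz":44,"yaw":0}]' 25; python3 - <<'E'
from h import *
im=bot.grab_frame('scene'); cv2.imwrite('pics/s48.png',cv2.resize(im[160:280,210:330,::-1],None,fx=5.5,fy=4.9,interpolation=cv2.INTER_CUBIC))
s=bot.observe(); print(s['position'],s['force'])
E
```

```text
clock: 30.35
position: [0.4568, 0.2943, 0.127]
tool_rot: [-1.57, -0.002, -0.004]
force: [0.6, -1.0, -0.6]
grip_width: -0.0002
[0.45672898 0.29453852 0.12683654] [-0.35854909  0.85325702  0.16816286]
```

View pics/s48.png

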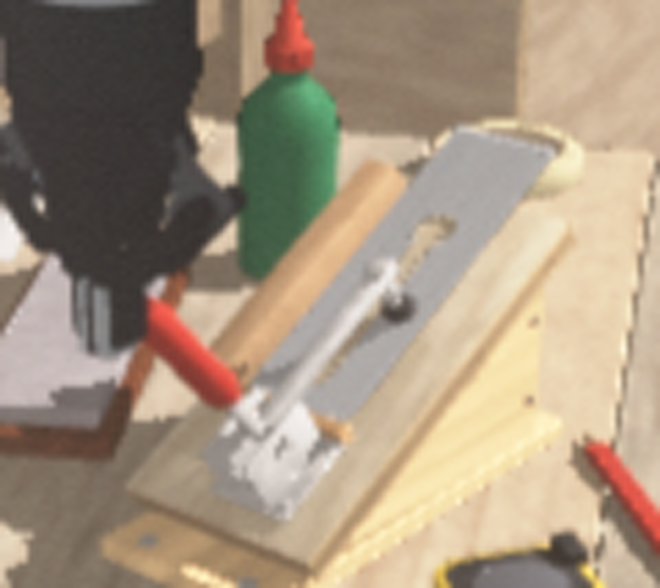

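Fingers are shut, just beyond the red handle's end; now a gentle press toward -y until force is felt.

```bash
python3 -m crank '[{"hand":1,"dx":-1,"dy":0,"dz":-2,"yaw":0},{"hand":1,"dx":-1,"dy":0,"dz":-4,"yaw":0},{"hand":1,"dx":-1,"dy":0,"dz":-6,"yaw":0},{"hand":1,"dx":-1,"dy":0,"dz":-6,"yaw":0}]' 25; python3 -m crank '[{"hand":1,"dx":0,"dy":0,"dz":-1,"yaw":0},{"hand":1,"dx":0,"dy":0,"dz":-2,"yaw":0},{"hand":1,"dx":0,"dy":0,"dz":-2,"yaw":0}]'; python3 -m crank '[{"hand":1,"dx":0,"dy":0,"dz":-1,"yaw":0},{"hand":1,"dx":0,"dy":0,"dz":-2,"yaw":0},{"hand":1,"dx":0,"dy":0,"dz":-2,"yaw":0}]'
```

```text
clock: 30.73
position: [0.4554, 0.2922, 0.1267]
tool_rot: [-1.565, -0.003, -0.001]
force: [1.9, 16.7, -0.6]
grip_width: -0.0001
clock: 30.98
position: [0.4554, 0.292, 0.1269]
tool_rot: [-1.562, -0.003, -0.0]
force: [3.0, 24.2, -2.6]
grip_width: 0.0001
clock: 31.23
position: [0.4554, 0.2918, 0.1272]
tool_rot: [-1.559, -0.004, 0.001]
force: [3.3, 33.5, -5.8]
grip_width: 0.0002
```

```bash
python3 -m crank '[{"hand":1,"dx":0,"dy":0,"dz":10,"yaw":0},{"hand":1,"dx":0,"dy":0,"dz":25,"yaw":0},{"hand":1,"dx":0,"dy":-30,"dz":35,"yaw":0},{"hand":1,"dx":0,"dy":-70,"dz":40,"yaw":0},{"hand":1,"dx":0,"dy":-110,"dz":40,"yaw":0},{"hand":1,"dx":0,"dy":-110,"dz":40,"yaw":0},{"hand":1,"dx":0,"dy":-110,"dz":40,"yaw":0}]'; python3 - <<'E'
from h import *
im=bot.grab_frame('scene'); cv2.imwrite('pics/s49.png',cv2.resize(im[160:280,210:330,::-1],None,fx=5.5,fy=4.9,interpolation=cv2.INTER_CUBIC))
im=bot.grab_frame('top'); cv2.imwrite('pics/t49.png',cv2.resize(im[140:270,190:400,::-1],None,fx=3.8,fy=3.8,interpolation=cv2.INTER_CUBIC))
s=bot.observe(); print(s['position'],s['force'],s['clock'])
E
```

```text
clock: 31.82
position: [0.4556, 0.3255, 0.2376]
tool_rot: [-1.569, -0.003, -0.003]
force: [-0.4, -0.9, -0.7]
grip_width: -0.0002
[0.45484762 0.3244017  0.23509522] [-0.38535418  0.01698113  0.04537843] 31.9167
```

View pics/s49.png

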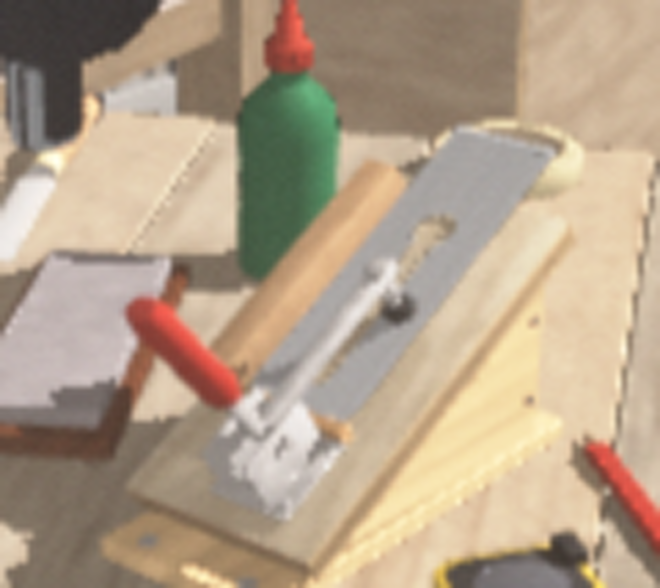

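View pics/t49.png

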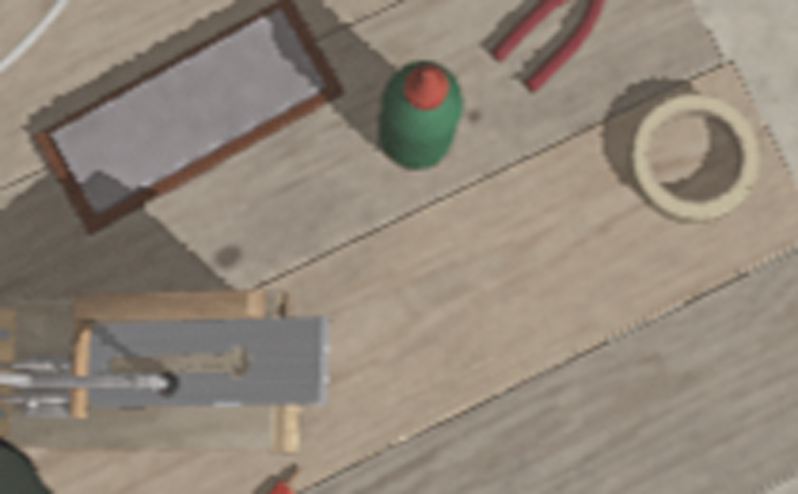

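```bash
python3 -c "
from workcell import bot
print(bot.job_done())
s=bot.observe(); print(s['clock'],s['force'])"
```

```text
the job is handed in; nothing more can be done
None
the job is handed in; nothing more can be done
```

The plane iron is on the ramp, bevel up with the cutting edge at the top, and the toggle clamp is closed on it. I handed the job in at about 32 s; no verdict is reported.

**What I did**
- I dragged the iron with two fingertips until about 39 mm of its cutting end hung over the bench edge, by wrist camera. It lay flat there for well over 0.2 s.
- I gripped it by its sides and loosened the grip until the tail drooped to the ramp's slope. On the ramp I slid it to the fence and let it drop onto the stop.
- I gripped it once more to press its side flat against the fence, then let go.
- I swung the red lever up until the foot bore on the iron, then let go. A second press with shut fingers, rising from 17 to 33 N, moved the lever by only about 0.4 mm.

**Last checks**
- The final pictures show the tail on the stop, the side along the fence with no gap, and the foot on the iron.
- The bottle, stone and tape roll look unmoved.
- The hand was clear of everything, with force readings under 1 N.

**What disagreed or stayed unmeasured**
- The fingertips stand about 35–40 mm short of the reported TCP when open, not 13 mm, so I worked from contact force and the cameras.
- My height estimates for the ramp's upper end ran from about 134 to 147 mm against the nominal 130, depending on the view. I relied on contact there too.
- On the first try the iron caught the plate's upper edge and tilted, and I had to let it droop again.
- I judged the clamp angle and the fence and stop gaps from pictures and contact forces, not by direct measurement.

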